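# Gauge the open shelf post and stow the spare plugs

## Task

One upright of the white shelf has lost its end plug. Put every loose grey plug into the sloped tray so that it stands, flat on the tray floor, against the back stop at the low end under the steel bar; and take the bore of the open round post with the telescoping gauge: stand it in the post with its plungers drawn in, press the round release button so that they spring out against the bore, press the square lock button, then lift it out and stand it back, locked at that reading, in the square aluminium stand. Keep the gauge upright throughout and leave the bowl, tin, sunglasses case and parking disc holder where they are.

Things in the scene. Friction and masses are not known exactly. Their poses are not given: they have to be found in the camera images.
- gauge: Telescoping bore gauge, 300 g, upright, at the start in the stand with plungers drawn in. Origin: centre of the underside of its collar (aluminium disc 66 mm across, 4 mm thick, which rests on the rim of post or stand), z up. Below the collar a 12 mm stem ends 42 mm down in a cross tube 12 mm thick, 24 mm long along y, with an 8 mm steel plunger out of each end.
- gauge_head (a point): Centre of the gauge's black head block, 24 mm above the gauge's origin. The block measures 28 mm (gauge x) by 60 mm (y) by 40 mm high, from the collar up: take hold of it across x. Two steel buttons, 16 mm across, stand 12 mm proud of its top.
- release_top (a point): Top centre of the round release button, at gauge x 0, y -17, z +56 mm when up. Sinks straight down with the button.
- release (a joint): Travel of the release button, m: 0 up, 0.008 fully down. It takes about 5 N to push and stays where it is left; past 4 to 5 mm the plungers are freed and spring out (about 3 N each). It cannot be undone from outside, so press it in the post only.
- lock_top (a point): Top centre of the square lock button, at gauge x 0, y +17, z +56 mm when up.
- lock (a joint): Travel of the lock button, m: 0 up, about 0.005 down. It starts at about 3 N and stays down, clamping the plungers where they are; its stop is firm and it does not come up again.
- tip_a (a point): Outer end of the plunger on the gauge's -y side, 42 mm below the gauge's origin.
- tip_b (a point): Outer end of the plunger on the gauge's +y side. The distance from tip_a to tip_b is the reading: 30 mm with the plungers drawn in, 50 mm sprung out with nothing in the way.
- post: Open round steel tube upright on a white 74 mm square flange plate, fixed; origin at the centre of its underside, z up. Outside 48 mm, bore about 40 mm, height 80 mm, 75 mm deep. The gauge's collar comes to rest on its rim, 80 mm up.
- stand: Square aluminium stand, fixed, open at the top; origin at the centre of its underside, z up. Outside 60 by 60 mm, inside 52 by 52 mm, height 80 mm. The gauge's collar rests on its rim, 80 mm up.
- tray: Grey sloped metal tray, fixed. Origin on the table under the middle of its floor, x level towards the low end, y across, z up. The floor slopes down 18 degrees towards +x, is 170 mm long along the slope and 200 mm wide inside; its surface is 45 mm above the origin at the middle. Side walls 15 mm high; the high end, nearest the robot, is open. Plugs do not always slide by themselves.
- tray_stop (a point): Middle of the foot of the tray's back stop, where its inner face meets the floor, 19 mm above the table. The stop is 25 mm high, square to the floor. A plug standing against it has its origin at tray x 65, z 24 mm.
- tray_bar (a point): Middle of a steel bar 8 mm thick across the tray, its axis 20 mm uphill of the stop and 40 mm off the floor, measured square to it: a plug passes under it, a hand does not.
- plug0: Grey plastic end plug, upright cylinder 34 mm across, 26 mm high, about 50 g; origin at the centre of its underside. Lies loose on the shelf board. All alike; two or three of the four are present.
- plug1: Grey plastic end plug, upright cylinder 34 mm across, 26 mm high, about 50 g; origin at the centre of its underside. Lies loose on the shelf board. All alike; two or three of the four are present.
- plug2: Grey plastic end plug, upright cylinder 34 mm across, 26 mm high, about 50 g; origin at the centre of its underside. Lies loose on the shelf board. All alike; two or three of the four are present.
- plug3: Grey plastic end plug, upright cylinder 34 mm across, 26 mm high, about 50 g; origin at the centre of its underside. Lies loose on the shelf board. All alike; two or three of the four are present.
- bowl: Green ceramic bowl, 100 mm across, 55 mm high, beyond the work: leave alone. Origin under its centre.
- tin: Aluminium screw-top tin, 54 mm across, 44 mm high: leave alone. Origin under its centre.
- case: Dark sunglasses case, 160 by 62 by 42 mm: leave alone. Origin under its centre, x along its length.
- disc_holder: Flat black parking disc holder, 115 by 150 by 8 mm: leave alone. Origin under its centre.
There are look-alikes about, which are no part of the job. Leave any green look-alike of the stand alone.

How it is judged:
By the outcome, as a careful person would: the job done as asked, in the order asked, and still so for the second after the job is handed in, with the robot touching nothing.
Of plug0, plug1, plug2, plug3 only 2 to 3 are there at a start; the rules pass over those that are not, and their reading is None.
At some moment in a run one of plug0, plug1, plug2, plug3 may be knocked a few centimetres aside while the robot is not near it.
It also fails if it takes over 210 s, if anything falls off the work surface, if the arm or the gripper's body presses on something with over 40 N, if the wrist force passes 120 N, or if a joint passes its speed limit or range.

## Robot

A 6-joint arm with a two-finger parallel gripper is mounted at the origin on the work surface. World frame = base frame: x ahead of the robot, y to its left, z up, the work surface at z = 0. Lengths are in m, angles in rad, forces in N, time in s.
With the tool pointing down it reaches from about 0.4 to 0.825 m from the base axis. Payload 7 kg.
Tool frame: the origin (TCP) lies at the centre of the arm's flange, where the gripper is bolted on; the fingertips stand 178 mm ahead of it and the grasp point (between the pads) lies 159 mm ahead of it; x points along the fingers, z is the direction in which the jaws open and shut, and the axes are right-handed (so a half turn about x gives the same grasp; the last joint's range is limited). The gripper opens to 88 mm and grips with 3 to 60 N. Pads are 19 mm wide; open, the fingers measure 130 mm over their backs; the gripper's body (78 mm by 193 mm) begins 47 mm behind the grasp point.
Start: joints at [-0.948, 0.359, 0.012, 0, -1.224, -0.288], TCP at [0.222, -0.638, 0.405] pointing down, gripper open.
Joint ranges: [-3.07, 3.07], [-1.43, 2.12], [-1.02, 1.25], [-3.03, 1.67], [-3.05, -0], [-3.03, 3.03]. Speed limits (rad/s): [2.39, 2.39, 3.01, 3.14, 3.14, 3.14].

## Interface

Orientations are given as [roll, pitch, yaw] about the fixed x, y, z axes, in that order (R = Rz(yaw) Ry(pitch) Rx(roll)).
In Python, from station import telemetry, optics, job_done, finder gives the robot as it stands.
- The arm moves only by the tool play_rows, never from a script. Its argument "steps" is a list of rows, each an object of numbers: "gripper": the opening, from 0 (shut) to 1 (fully open); "tx", "ty", "tz": the shift along the tool's x, y, z in units of 25 mm (1.0 is 25 mm); "ax", "ay", "az": the turn, a rotation vector about the tool's x, y, z in units of 6 degrees (1.0 is 6 degrees). In form: [{"gripper": .., "tx": .., "ty": .., "tz": .., "ax": .., "ay": .., "az": ..}, ...]. A call has 1 to 20 rows; each row shifts and turns the commanded pose from where the row before left it, along the tool's axes as they then stand; what a row does not reach is not made up. A row lasts 1/12 s, in which the tool goes at most 41.7 mm and 7.16 degrees, less where a joint would pass 70% of its speed; a pose out of reach is approached as far as the arm can. A call is refused whole if a number of a shift passes 1 or a number of a turn 1, either way. A call with a gripper value outside its range is refused whole. The fingers move at their own pace and stop on an object; "newtons" is the grip in N (left out, the last holds). Time passes only in rows, so rows that do not move let the fingers close. It gives the time, the measured TCP pose, the force and the opening at its end, in the units of the state.
- telemetry.get_state(): the state, without advancing time (a new reading comes with each control period).
- optics.grab_frame(name): name is "scene" or "side" or "wrist"; returns the picture (480x640x3 uint8, red, green, blue); there is no depth.
- optics.calibration(name): a dict with "fx", "fy", "cx", "cy" (pixels), "k1" (the pictures are not rectified: a ray, as slopes to the right and down, at radius r is drawn at 1 + k1 r^2 times it, then the intrinsics apply), "T" (4x4, takes a point from camera to world coordinates); the wrist camera has in their place "mount" (4x4, takes a point from camera to tool coordinates, whose origin is the TCP and whose axes are the tool frame's). Camera axes: x right, y down, z forward; pixel columns grow to the right and rows downward; lengths in m; the calibration is good to about 2 mm. A picture is of the moment at which its call begins: read the wrist's pose just before it. calibration takes no time and is no camera call.
- job_done(): hands the job in, once; it reports no verdict.
Trained networks look in the newest picture that a camera, given by its name, has taken for a name from the list of things; names that differ only in an ending like _2 or _b are one class to them, and where a whole thing is asked for, a point or a joint stands for the part that bears it (a point fixed in the world has none). Each returns a list of dicts, best first, with "confidence" (0 to 1); they miss things now and then, are a little off and sometimes report something else, mostly with a low value. They report only what shows in the picture. A call takes as long as a camera call. They do not tell look-alikes from the thing itself.
- finder.look_for(query, camera): "extent" ([left, top, right, bottom] in pixels, round what is visible of it).
- finder.silhouettes(query, camera): "pixels" (480x640 bool, what is visible of it) and "extent" ([left, top, right, bottom] in pixels, round what is visible of it).
- finder.pinpoint(query, camera): "location" ([row, column] in pixels: a listed point, or the origin of a listed thing).
The state is a dict: "t": time; "q": joint angles; "qd": joint speeds; "joint_efforts": joint torques, N m; "eef_pos": TCP position; "ee_rot": TCP orientation; "force": force on the tool from outside, world axes, zero at the start; "moment": the same for the moment, N m; "width": finger opening in m.
Only numpy, scipy, OpenCV 4.12 (cv2) and the standard library are available. Lean on these libraries where they do the work, as an engineer would, in place of code of your own. Each camera call takes 0.05 s, during which the arm holds its last target.

## Working session

There is one attempt and no reset: what is moved stays moved. The work goes in short steps, Python scripts to look and compute and a tool call to move; the robot and the scene stay as the last step left them, time stands still between calls to the robot, and variables do not carry over. Pictures are saved under pics/ and viewed, and the job is handed in when it is done.

Besides the shell and the picture viewer there is one more tool, called after "Emit:" as name(argument=value, ...), one argument or row to a line, values as JSON. play_rows: Moves the arm, as the interface text tells. Its arguments: {"type":"object","properties":{"steps":{"type":"array"},"newtons":{"type":"number"}},"required":["steps"]}

```bash
mkdir -p pics; ls
python3 - <<'E'
from station import telemetry, optics, finder
import cv2
s=telemetry.get_state();print(s)
for n in ("scene","side","wrist"):
    im=optics.grab_frame(n);cv2.imwrite(f"pics/{n}0.png",im[:,:,::-1]);print(n,optics.calibration(n))
E
```

```text
pics
{'t': 0.0, 'q': array([-9.47894008e-01,  3.59396491e-01,  1.10546732e-02, -3.63250534e-04,
       -1.22409538e+00, -2.88075643e-01]), 'qd': array([ 0.00013349,  0.00143961, -0.00116811, -0.00095241, -0.00099886,
        0.00034004]), 'joint_efforts': array([ 1.23708454e-03, -5.82721031e+01,  2.93056995e+01,  6.99707955e+00,
        6.86865402e-03, -1.83443558e-04]), 'eef_pos': array([ 0.22172989, -0.6373354 ,  0.40371204]), 'ee_rot': array([0.08292477, 1.56912029, 1.98842406]), 'force': array([0.12893472, 0.54275193, 0.08801255]), 'moment': array([-0.05319662, -0.03134884,  0.0241852 ]), 'width': 0.08790131406588376}
scene {'fx': 614.118587333499, 'fy': 614.118587333499, 'cx': 314.3188403215286, 'cy': 242.63639315520783, 'k1': -0.18179299985683267, 'T': array([[ 0.88513651,  0.31467603, -0.34280074,  0.95899521],
       [ 0.46527833, -0.60962734,  0.64177144, -0.79859993],
       [-0.00703061, -0.72755309, -0.68601536,  0.89957411],
       [ 0.        ,  0.        ,  0.        ,  1.        ]])}
side {'fx': 475.77661569110717, 'fy': 475.77661569110717, 'cx': 318.4793671753702, 'cy': 237.36371621079036, 'k1': -0.05776592182116942, 'T': array([[-0.84517185, -0.34531003,  0.40797735,  0.20498623],
       [-0.53429223,  0.52481092, -0.66265021,  0.46787583],
       [ 0.01470879, -0.77803244, -0.62805189,  0.6478325 ],
       [ 0.        ,  0.        ,  0.        ,  1.        ]])}
wrist {'fx': 352.33176769012437, 'fy': 352.33176769012437, 'cx': 313.8999682511012, 'cy': 237.50793397201363, 'k1': -0.04671707909414947, 'mount': array([[-5.53417049e-05, -2.69876928e-01,  9.62894823e-01,
         1.88522368e-02],
       [-1.74105269e-04, -9.62894808e-01, -2.69876933e-01,
         7.29584825e-02],
       [ 9.99999983e-01, -1.82580512e-04,  6.30124507e-06,
        -5.68478441e-04],
       [ 0.00000000e+00,  0.00000000e+00,  0.00000000e+00,
         1.00000000e+00]])}
```

View pics/scene0.png

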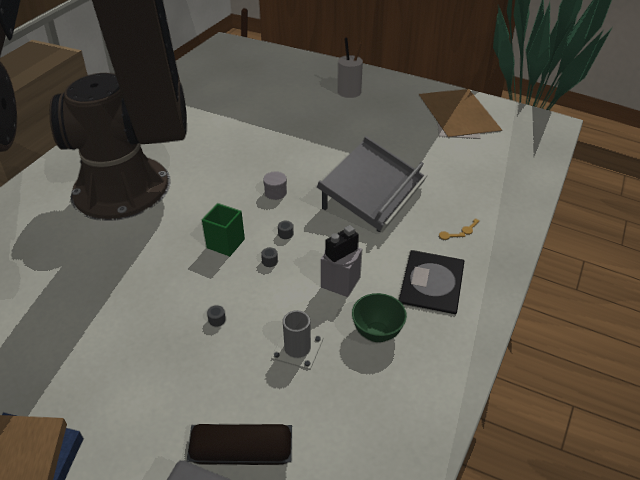

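View pics/side0.png

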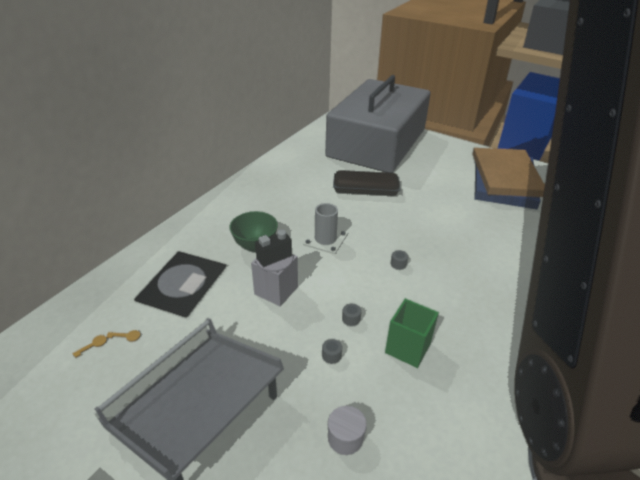

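View pics/wrist0.png

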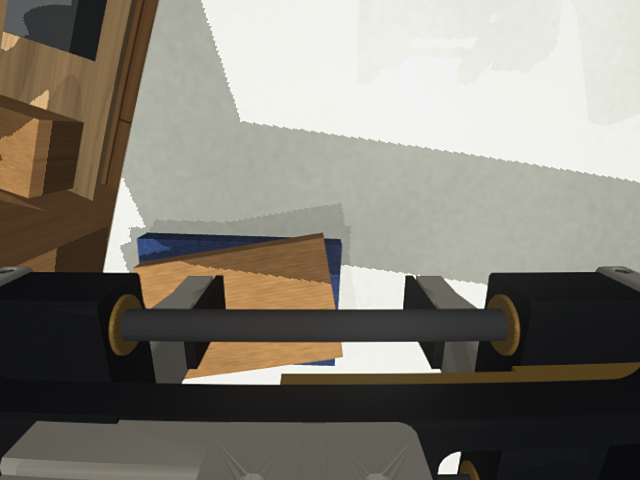

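```bash
cat > h.py <<'E'
import numpy as np, cv2
from station import telemetry, optics, finder
from scipy.spatial.transform import Rotation as R
def pose():
    s=telemetry.get_state(); T=np.eye(4); T[:3,:3]=R.from_euler('xyz',s['ee_rot']).as_matrix(); T[:3,3]=s['eef_pos']; return T
def camT(name,T=None):
    c=optics.calibration(name)
    return c, (c['T'] if 'T' in c else (pose() if T is None else T)@c['mount'])
def ray(name,uv,T=None):
    c,M=camT(name,T)
    d=np.array([(uv[0]-c['cx'])/c['fx'],(uv[1]-c['cy'])/c['fy']]); u=d.copy()
    for _ in range(20): u=d/(1+c['k1']*(u@u))
    v=M[:3,:3]@np.array([*u,1]); return M[:3,3],v/np.linalg.norm(v)
def onplane(name,uv,z,T=None):
    o,v=ray(name,uv,T); return o+v*(z-o[2])/v[2]
def tri(obs):  # list of (name,uv[,T])
    A=np.zeros((3,3));b=np.zeros(3);rs=[]
    for ob in obs:
        o,v=ray(*ob);P=np.eye(3)-np.outer(v,v);A+=P;b+=P@o;rs.append((o,P))
    x=np.linalg.solve(A,b); return x,max(np.linalg.norm(P@(x-o)) for o,P in rs)
def proj(name,p,T=None):
    c,M=camT(name,T); q=M[:3,:3].T@(np.asarray(p)-M[:3,3]); u=q[:2]/q[2]; u=u*(1+c['k1']*(u@u)); return np.array([c['fx']*u[0]+c['cx'],c['fy']*u[1]+c['cy']])
def snap(name,fn):
    T=pose(); im=optics.grab_frame(name); cv2.imwrite(fn,np.ascontiguousarray(im[:,:,::-1])); return T,im
def crop(im,x0,y0,x1,y1,s,fn):
    cv2.imwrite(fn,cv2.resize(np.ascontiguousarray(im[y0:y1,x0:x1,::-1]),None,fx=s,fy=s,interpolation=cv2.INTER_CUBIC))
E
python3 - <<'E'
from h import *
for c in("scene","side"):
    optics.grab_frame(c)
    for q in("gauge","gauge_head","release_top","lock_top","post","stand","tray","tray_stop","tray_bar","plug0","tin","bowl","tip_a"):
        print(c,q,[(np.round(d['location'][::-1],1).tolist(),round(d['confidence'],2)) for d in finder.pinpoint(q,c)][:6])
print(telemetry.get_state()['t'])
E
```

```text
scene gauge [([339.7, 255.2], 0.89)]
scene gauge_head [([341.2, 243.0], 0.95), ([341.2, 254.0], 0.2)]
scene release_top [([333.7, 236.6], 0.49)]
scene lock_top [([287.1, 234.5], 0.68), ([347.8, 226.9], 0.67), ([274.4, 195.9], 0.66)]
scene post [([298.6, 351.1], 0.93)]
scene stand [([342.4, 282.3], 0.97), ([223.6, 241.0], 0.95), ([217.9, 318.7], 0.45)]
scene tray [([372.0, 198.0], 0.95)]
scene tray_stop [([402.9, 203.9], 0.97)]
scene tray_bar [([404.1, 185.6], 0.6)]
scene plug0 [([270.0, 262.6], 0.65), ([218.7, 314.1], 0.65)]
scene tin [([275.5, 193.4], 0.62), ([403.3, 185.7], 0.49)]
scene bowl [([373.5, 330.5], 0.97), ([297.1, 348.8], 0.39)]
scene tip_a []
side gauge [([272.3, 257.4], 0.55)]
side gauge_head [([274.1, 247.6], 0.91)]
side release_top [([346.6, 436.2], 0.58), ([281.6, 230.2], 0.39), ([272.0, 248.8], 0.28)]
side lock_top [([266.8, 241.1], 0.43), ([196.6, 411.7], 0.3)]
side post [([323.3, 239.7], 0.91)]
side stand [([276.5, 288.0], 0.59), ([349.8, 319.7], 0.52)]
side tray [([197.5, 414.9], 0.67)]
side tray_stop [([161.7, 377.2], 0.56)]
side tray_bar [([163.6, 376.0], 0.7), ([155.7, 358.2], 0.57)]
side plug0 [([353.2, 317.6], 0.95), ([394.9, 263.9], 0.66)]
side tin [([344.9, 437.0], 0.62)]
side bowl [([256.2, 246.3], 0.97), ([345.4, 437.1], 0.19)]
side tip_a [([277.7, 287.4], 0.46)]
1.55
```

Run:
```python
from h import *
np.set_printoptions(precision=4,suppress=True)
P={"gauge":((339.7,255.2),(272.3,257.4)),"head":((341.2,243),(274.1,247.6)),"rel":((333.7,236.6),(281.6,230.2)),"lock":((347.8,226.9),(266.8,241.1)),
"post":((298.6,351.1),(323.3,239.7)),"stand":((342.4,282.3),(276.5,288)),"tray":((372,198),(197.5,414.9)),"stop":((402.9,203.9),(161.7,377.2)),"bar":((404.1,185.6),(155.7,358.2)),
"plugB":((270,262.6),(353.2,317.6)),"plugC":((218.7,314.1),(400,266)),"plugA":((286,235),(332,357)),"tin":((275.5,193.4),(344.9,437))}
for k,(a,b) in P.items():
    print(k,*tri([("scene",a),("side",b)]), onplane("scene",a,0)[:2],onplane("side",b,0)[:2])
for n in ("scene","side"):
  im=cv2.imread(f"pics/{n}0.png")
  x=(200,170,430,370) if n=="scene" else (80,190,440,470)
  cv2.imwrite(f"pics/{n}0c.png",cv2.resize(im[x[1]:x[3],x[0]:x[2]],None,fx=800/(x[2]-x[0])*.8,fy=800/(x[2]-x[0])*.8,interpolation=cv2.INTER_CUBIC))
```

```text
gauge [ 0.6105 -0.0384  0.0795] 0.002698493204830698 [0.5744 0.0334] [ 0.6701 -0.1079]
head [ 0.6074 -0.0353  0.1068] 0.0010554918968880298 [0.561  0.0683] [ 0.6856 -0.1352]
rel [ 0.6016 -0.0537  0.136 ] 0.0001637477957883796 [0.5378 0.0789] [ 0.7072 -0.1922]
lock [ 0.6098 -0.017   0.1334] 0.0026502693274774837 [0.5514 0.1212] [ 0.7116 -0.144 ]
post [ 0.6156 -0.2198 -0.0048] 0.0002968090311936638 [ 0.6172 -0.2231] [ 0.6128 -0.2146]
stand [ 0.6117 -0.0377  0.0026] 0.0030667311090985484 [ 0.6132 -0.0336] [ 0.6105 -0.0411]
tray [ 0.5552  0.2391 -0.0028] 0.002347449814270438 [0.5581 0.2378] [0.5515 0.2391]
stop [0.635  0.229  0.0174] 0.0018359128222240218 [0.6299 0.251 ] [0.645  0.2217]
bar [0.6327 0.2298 0.0681] 0.0019190792408448026 [0.6073 0.316 ] [0.6807 0.201 ]
plugB [ 0.4534 -0.0539  0.0002] 0.0030953692142138825 [ 0.456  -0.0523] [ 0.4508 -0.0558]
plugC [ 0.4391 -0.2216  0.0044] 0.003114703360414566 [ 0.4396 -0.2177] [ 0.4382 -0.2284]
plugA [ 0.4407  0.038  -0.0029] 0.0016376002750758195 [0.4438 0.0362] [0.4383 0.0391]
tin [ 0.3502  0.1499 -0.0001] 0.00036399886054220876 [0.3506 0.15  ] [0.3499 0.1497]
```

View pics/scene0c.png

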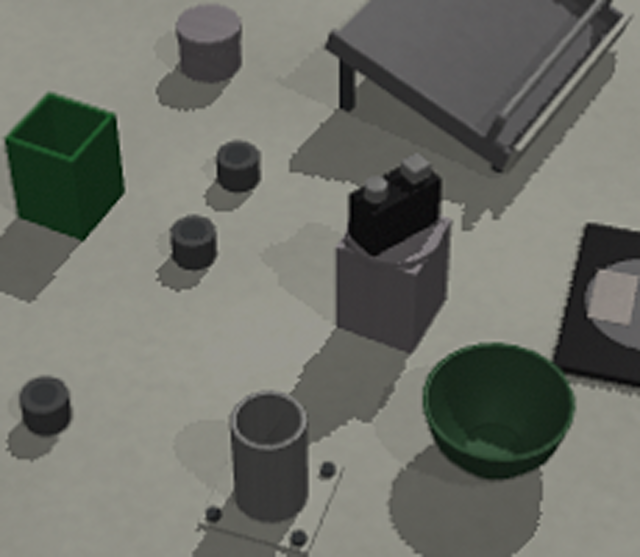

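View pics/side0c.png

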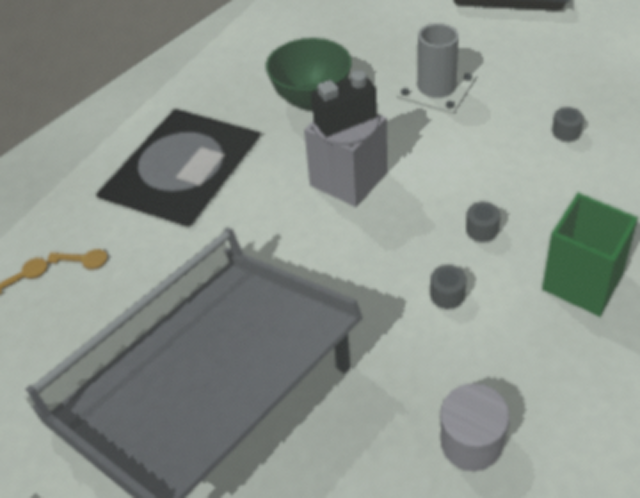

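```bash
cat >> h.py <<'E'
np.set_printoptions(precision=4,suppress=True)
def target(g,jaw,tilt=0.,tiltax=None):
    """grasp point g, jaw yaw angle (world, direction of tool z in plane), approach: tool x = down, optionally tool x = given vec"""
    x=np.array([0,0,-1.]) if tiltax is None else np.asarray(tiltax,float); x/=np.linalg.norm(x)
    z=np.array([np.cos(jaw),np.sin(jaw),0]); z-=x*(x@z); z/=np.linalg.norm(z)
    y=np.cross(z,x); M=np.eye(4); M[:3,:3]=np.c_[x,y,z]; M[:3,3]=np.asarray(g)-0.159*x; return M
def plan(M,T=None):
    """print turn (in 6deg units, current tool axes) and shift along tool axes after the turn in 25mm units; and world delta"""
    T=pose() if T is None else T
    rv=R.from_matrix(T[:3,:3].T@M[:3,:3]).as_rotvec()/np.radians(6)
    d=M[:3,3]-T[:3,3]
    print("turn units",rv.round(2),"| shift (after turn)",(M[:3,:3].T@d/0.025).round(2),"| shift(in present axes)",(T[:3,:3].T@d/0.025).round(2),"| world mm",(d*1e3).round(1))
def st():
    s=telemetry.get_state(); T=pose(); print("t",round(s['t'],2),"tcp",s['eef_pos'],"grasp",T[:3,3]+.159*T[:3,0],"\nR",T[:3,:3].round(3).tolist(),"F",s['force'].round(1),"w",round(s['width'],4),"q",s['q'].round(2))
E
python3 - <<'E'
from h import *
st()
print("green",onplane("scene",(223.6,241),0))
# gauge
for a in (-.2,):
  for g in ((0.4407,0.038,0.021),):
    for jaw in np.radians([0,30,60,90,120,150,180,-30,-60,-90,-120,-150]): print(np.degrees(jaw).round(),end=' ');plan(target(g,jaw))
E
```

```text
t 1.55 tcp [ 0.2217 -0.6375  0.4047] grasp [ 0.2217 -0.6375  0.2457] 
R [[-0.0, -0.944, -0.329], [-0.0, -0.329, 0.944], [-1.0, 0.0, -0.0]] F [-0.5 -0.5  0.2] w 0.0876 q [-0.95  0.36  0.01  0.   -1.22 -0.29]
green [ 0.3335 -0.0421  0.    ]
0.0 turn units [18.2 -0.  -0. ] | shift (after turn) [ 8.99 27.02  8.76] | shift(in present axes) [  8.99 -17.15  22.64] | world mm [ 219.   675.5 -224.7]
30.0 turn units [13.2 -0.  -0. ] | shift (after turn) [ 8.99 19.02 21.1 ] | shift(in present axes) [  8.99 -17.15  22.64] | world mm [ 219.   675.5 -224.7]
60.0 turn units [ 8.2 -0.  -0. ] | shift (after turn) [ 8.99  5.93 27.78] | shift(in present axes) [  8.99 -17.15  22.64] | world mm [ 219.   675.5 -224.7]
90.0 turn units [ 3.2 -0.  -0. ] | shift (after turn) [ 8.99 -8.76 27.02] | shift(in present axes) [  8.99 -17.15  22.64] | world mm [ 219.   675.5 -224.7]
120.0 turn units [-1.8 -0.  -0. ] | shift (after turn) [  8.99 -21.1   19.02] | shift(in present axes) [  8.99 -17.15  22.64] | world mm [ 219.   675.5 -224.7]
150.0 turn units [-6.8 -0.  -0. ] | shift (after turn) [  8.99 -27.78   5.93] 
[... 352 characters left out ...]
 -17.15  22.64] | world mm [ 219.   675.5 -224.7]
-60.0 turn units [28.2 -0.   0. ] | shift (after turn) [  8.99  21.1  -19.02] | shift(in present axes) [  8.99 -17.15  22.64] | world mm [ 219.   675.5 -224.7]
-90.0 turn units [-26.8   0.   -0. ] | shift (after turn) [  8.99   8.76 -27.02] | shift(in present axes) [  8.99 -17.15  22.64] | world mm [ 219.   675.5 -224.7]
-120.0 turn units [-21.8   0.   -0. ] | shift (after turn) [  8.99  -5.93 -27.78] | shift(in present axes) [  8.99 -17.15  22.64] | world mm [ 219.   675.5 -224.7]
-150.0 turn units [-16.8   0.   -0. ] | shift (after turn) [  8.99 -19.02 -21.1 ] | shift(in present axes) [  8.99 -17.15  22.64] | world mm [ 219.   675.5 -224.7]
```

Run:
```python
from h import *
plan(target((0.48,-0.09,0.26),np.radians(90)))
```

```text
turn units [ 3.2 -0.  -0. ] | shift (after turn) [ -0.57 -10.33  21.9 ] | shift(in present axes) [ -0.57 -16.95  17.29] | world mm [258.3 547.5  14.3]
```

Emit:
play_rows(
  steps=[
    {"gripper": 0.7,"ax": 0.8},
    {"ax": 0.8},
    {"ax": 0.8},
    {"ax": 0.8},
    {"ty": -0.5,"tz": 1},
    {"ty": -0.5,"tz": 1},
    {"ty": -0.5,"tz": 1},
    {"ty": -0.5,"tz": 1},
    {"ty": -0.5,"tz": 1},
    {"ty": -0.5,"tz": 1},
    {"ty": -0.5,"tz": 1},
    {"ty": -0.5,"tz": 1},
    {"ty": -0.5,"tz": 1},
    {"ty": -0.5,"tz": 1},
    {"ty": -0.5,"tz": 1},
    {"ty": -0.5,"tz": 1},
    {"ty": -0.5,"tz": 1},
    {"ty": -0.5,"tz": 1},
    {"ty": -0.5,"tz": 1},
    {"ty": -0.5,"tz": 1},
  ],
)

```text
invalid input
```

Emit:
play_rows(
  steps=[
    {"ty": -0.5,"tz": 1,"tx": -0.3},
    {"ty": -0.5,"tz": 1,"tx": -0.3},
    {"ty": -0.4,"tz": 1},
    {"ty": -0.4,"tz": 1},
    {"ty": -0.4,"tz": 1},
    {"tz": 0.9},
    {},
    {},
  ],
)

```text
invalid input
```

Run:
```python
from h import *
st()
T,im=snap("wrist","pics/w1.png")
for q in("plug0","post","stand","release_top","lock_top","gauge_head","tray_stop","tray_bar","tray"):
    print(q,[(np.round(d['location'][::-1],1).tolist(),round(d['confidence'],2),(onplane("wrist",d['location'][::-1],{"release_top":.136,"lock_top":.136,"gauge_head":.104,"tray_stop":.019,"tray_bar":.063}.get(q,0),T)).round(3)) for d in finder.pinpoint(q,"wrist")][:6])
```

```text
t 1.55 tcp [ 0.2217 -0.6375  0.4047] grasp [ 0.2217 -0.6375  0.2457] 
R [[-0.0, -0.944, -0.329], [-0.0, -0.329, 0.944], [-1.0, 0.0, -0.0]] F [-0.5 -0.5  0.2] w 0.0876 q [-0.95  0.36  0.01  0.   -1.22 -0.29]
plug0 []
post []
stand []
release_top []
lock_top []
gauge_head []
tray_stop []
tray_bar []
tray []
```

View pics/w1.png

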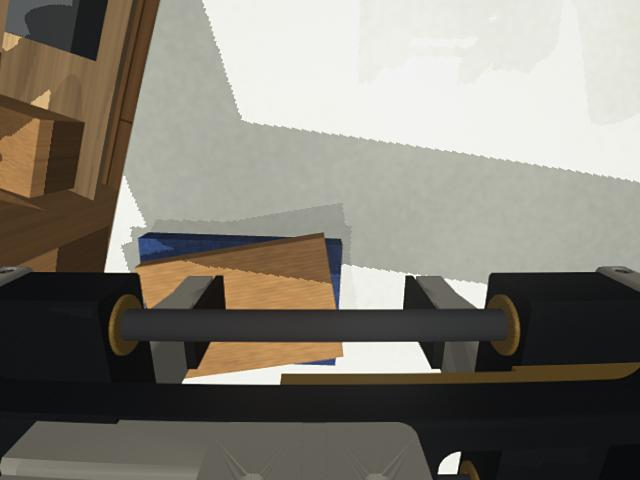

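Emit:
play_rows(
  steps=[
    {"gripper": 0.7,"tx": 0,"ty": 0,"tz": 0,"ax": 0.8,"ay": 0,"az": 0},
    {"gripper": 0.7,"tx": 0,"ty": 0,"tz": 0,"ax": 0.8,"ay": 0,"az": 0},
    {"gripper": 0.7,"tx": 0,"ty": 0,"tz": 0,"ax": 0.8,"ay": 0,"az": 0},
    {"gripper": 0.7,"tx": 0,"ty": 0,"tz": 0,"ax": 0.8,"ay": 0,"az": 0},
    {"gripper": 0.7,"tx": 0,"ty": -0.5,"tz": 1,"ax": 0,"ay": 0,"az": 0},
    {"gripper": 0.7,"tx": 0,"ty": -0.5,"tz": 1,"ax": 0,"ay": 0,"az": 0},
    {"gripper": 0.7,"tx": 0,"ty": -0.5,"tz": 1,"ax": 0,"ay": 0,"az": 0},
    {"gripper": 0.7,"tx": 0,"ty": -0.5,"tz": 1,"ax": 0,"ay": 0,"az": 0},
    {"gripper": 0.7,"tx": 0,"ty": -0.5,"tz": 1,"ax": 0,"ay": 0,"az": 0},
    {"gripper": 0.7,"tx": 0,"ty": -0.5,"tz": 1,"ax": 0,"ay": 0,"az": 0},
    {"gripper": 0.7,"tx": 0,"ty": -0.5,"tz": 1,"ax": 0,"ay": 0,"az": 0},
    {"gripper": 0.7,"tx": 0,"ty": -0.5,"tz": 1,"ax": 0,"ay": 0,"az": 0},
    {"gripper": 0.7,"tx": 0,"ty": -0.5,"tz": 1,"ax": 0,"ay": 0,"az": 0},
    {"gripper": 0.7,"tx": 0,"ty": -0.5,"tz": 1,"ax": 0,"ay": 0,"az": 0},
    {"gripper": 0.7,"tx": 0,"ty": -0.5,"tz": 1,"ax": 0,"ay": 0,"az": 0},
    {"gripper": 0.7,"tx": 0,"ty": -0.5,"tz": 1,"ax": 0,"ay": 0,"az": 0},
    {"gripper": 0.7,"tx": 0,"ty": -0.5,"tz": 1,"ax": 0,"ay": 0,"az": 0},
    {"gripper": 0.7,"tx": 0,"ty": -0.5,"tz": 1,"ax": 0,"ay": 0,"az": 0},
    {"gripper": 0.7,"tx": 0,"ty": -0.5,"tz": 1,"ax": 0,"ay": 0,"az": 0},
    {"gripper": 0.7,"tx": 0,"ty": -0.5,"tz": 1,"ax": 0,"ay": 0,"az": 0},
  ],
  newtons=20,
)

```text
t: 3.72
eef_pos: [0.4222, -0.2363, 0.405]
ee_rot: [-1.745, 1.57, -0.174]
force: [0.7, -1.8, -0.7]
width: 0.0613
```

Emit:
play_rows(
  steps=[
    {"gripper": 0.7,"tx": -0.2,"ty": -0.5,"tz": 1,"ax": 0,"ay": 0,"az": 0},
    {"gripper": 0.7,"tx": -0.2,"ty": -0.5,"tz": 1,"ax": 0,"ay": 0,"az": 0},
    {"gripper": 0.7,"tx": -0.2,"ty": -0.5,"tz": 1,"ax": 0,"ay": 0,"az": 0},
    {"gripper": 0.7,"tx": 0,"ty": -0.5,"tz": 1,"ax": 0,"ay": 0,"az": 0},
    {"gripper": 0.7,"tx": 0,"ty": -0.4,"tz": 1,"ax": 0,"ay": 0,"az": 0},
    {"gripper": 0.7,"tx": 0,"ty": 0,"tz": 0.9,"ax": 0,"ay": 0,"az": 0},
    {"gripper": 0.7,"tx": 0,"ty": 0,"tz": 0,"ax": 0,"ay": 0,"az": 0},
    {"gripper": 0.7,"tx": 0,"ty": 0,"tz": 0,"ax": 0,"ay": 0,"az": 0},
  ],
)

```text
t: 4.38
eef_pos: [0.482, -0.0891, 0.4198]
ee_rot: [-1.356, 1.57, 0.217]
force: [0.8, 0.7, 0.1]
width: 0.0609
```

Run:
```python
from h import *
st()
T,im=snap("wrist","pics/w1.png")
for q in("plug0","post","stand","release_top","lock_top","gauge_head","tray_stop","tray_bar","tray"):
    print(q,[(np.round(d['location'][::-1],1).tolist(),round(d['confidence'],2),(onplane("wrist",d['location'][::-1],{"release_top":.136,"lock_top":.136,"gauge_head":.104,"tray_stop":.019,"tray_bar":.063}.get(q,0),T)).round(3)) for d in finder.pinpoint(q,"wrist")][:6])
```

```text
t 4.38 tcp [ 0.482  -0.0891  0.4198] grasp [ 0.4821 -0.0891  0.2608] 
R [[0.0, -1.0, -0.002], [0.0, -0.002, 1.0], [-1.0, -0.0, 0.0]] F [0.8 0.7 0.1] w 0.0609 q [ 0.22  0.04 -0.36  0.   -1.17 -1.79]
plug0 [([348.9, 178.3], 0.96, array([ 0.452, -0.05 ,  0.   ])), ([189.9, 173.5], 0.78, array([ 0.447, -0.23 ,  0.   ])), ([426.0, 168.2], 0.76, array([0.44 , 0.037, 0.   ]))]
post [([209.4, 306.1], 0.52, array([ 0.612, -0.221,  0.   ]))]
stand [([353.3, 71.1], 0.66, array([ 0.34 , -0.048,  0.   ])), ([357.7, 302.4], 0.6, array([ 0.606, -0.035,  0.   ]))]
release_top [([360.0, 370.4], 0.65, array([ 0.605, -0.049,  0.136]))]
lock_top [([392.0, 380.1], 0.53, array([ 0.616, -0.02 ,  0.136]))]
gauge_head [([366.8, 358.1], 0.72, array([ 0.615, -0.038,  0.104])), ([393.3, 379.4], 0.61, array([ 0.64 , -0.01 ,  0.104]))]
tray_stop [([367.1, 338.6], 0.15, array([ 0.646, -0.024,  0.019]))]
tray_bar []
tray [([577.3, 264.2], 0.76, array([0.556, 0.238, 0.   ]))]
```

View pics/w1.png

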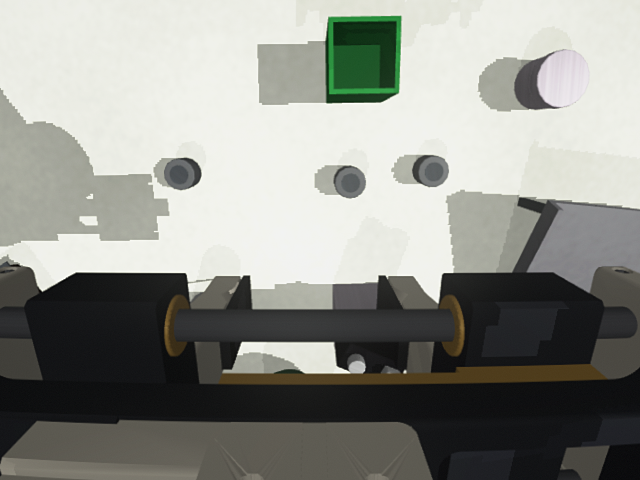

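Run:
```python
from h import *
T=pose()
im=cv2.imread("pics/w1.png")
g=im[150:210].copy()
sil=finder.silhouettes("plug0","wrist")
for d in sil: 
    ys,xs=np.nonzero(d['pixels']);print(d['confidence'],d['extent'],xs.mean(),ys.mean(),onplane("wrist",(xs.mean(),ys.mean()),.015,T))
cv2.imwrite("pics/w1c.png",cv2.resize(im[140:220,140:460],None,fx=2.5,fy=2.5,interpolation=cv2.INTER_CUBIC))
for uv in((185,173),(350,181),(432,170)):print(onplane("wrist",uv,.026,T))
```

```text
0.96 [332.5, 163.3, 367.6, 199.4] 349.075682382134 181.55707196029778 [ 0.4539 -0.0527  0.015 ]
0.79 [415.4, 156.7, 451.9, 186.2] 430.0579234972678 170.29508196721312 [0.4415 0.0352 0.015 ]
0.67 [164.3, 154.8, 203.2, 187.8] 182.30088495575222 173.31194690265488 [ 0.4443 -0.2346  0.015 ]
[ 0.443  -0.2275  0.026 ]
[ 0.452  -0.0528  0.026 ]
[0.4403 0.0336 0.026 ]
```

View pics/w1c.png

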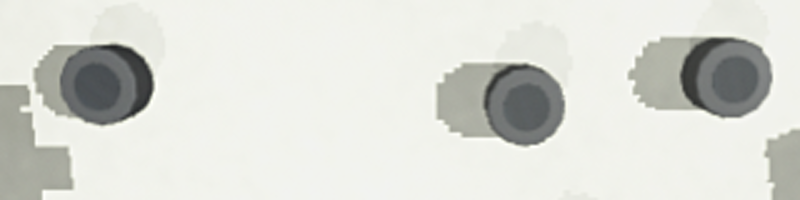

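Run:
```python
from h import *
T=pose()
for uv in((179.2,174),(350,182),(433.2,171.2)):print(onplane("wrist",uv,.026,T))
print("scene0",onplane("scene",(216.2,310.9),.026),onplane("scene",(200+193/2.783,170+228/2.783),.026),onplane("scene",(200+238/2.783,170+157/2.783),.026))
_,im=snap("scene","pics/s1.png"); crop(im,190,170,430,370,3.3,"pics/s1c.png")
```

```text
[ 0.4441 -0.2338  0.026 ]
[ 0.4531 -0.0527  0.026 ]
[0.4415 0.0351 0.026 ]
scene0 [ 0.446  -0.2301  0.026 ] [ 0.4537 -0.048   0.026 ] [0.4443 0.0351 0.026 ]
```

View pics/s1c.png

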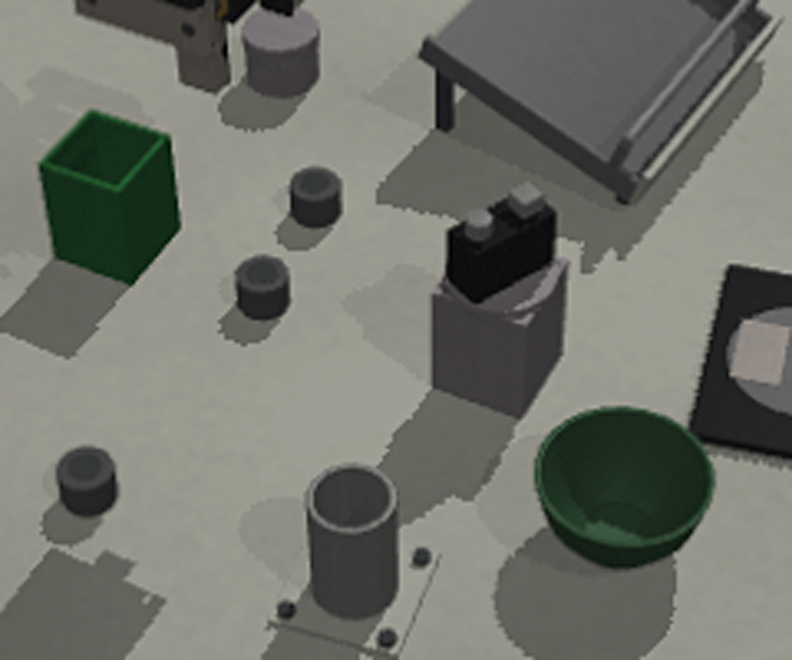

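Emit:
play_rows(
  steps=[
    {"gripper": 0.7,"tx": 0.5,"ty": 0.25,"tz": -0.95,"ax": 0,"ay": 0,"az": 0},
    {"gripper": 0.7,"tx": 0.5,"ty": 0.25,"tz": -0.95,"ax": 0,"ay": 0,"az": 0},
    {"gripper": 0.7,"tx": 0.5,"ty": 0.25,"tz": -0.95,"ax": 0,"ay": 0,"az": 0},
    {"gripper": 0.7,"tx": 0.5,"ty": 0.25,"tz": -0.95,"ax": 0,"ay": 0,"az": 0},
    {"gripper": 0.7,"tx": 0.5,"ty": 0.25,"tz": -0.95,"ax": 0,"ay": 0,"az": 0},
    {"gripper": 0.7,"tx": 0.5,"ty": 0.25,"tz": -0.95,"ax": 0,"ay": 0,"az": 0},
    {"gripper": 0.7,"tx": 0.8,"ty": 0,"tz": 0,"ax": 0,"ay": 0,"az": 0},
    {"gripper": 0.7,"tx": 0.8,"ty": 0,"tz": 0,"ax": 0,"ay": 0,"az": 0},
    {"gripper": 0.7,"tx": 0.8,"ty": 0,"tz": 0,"ax": 0,"ay": 0,"az": 0},
    {"gripper": 0.7,"tx": 0,"ty": 0,"tz": 0,"ax": 0,"ay": 0,"az": 0},
    {"gripper": 0.7,"tx": 0,"ty": 0,"tz": 0,"ax": 0,"ay": 0,"az": 0},
  ],
)

```text
t: 5.9
eef_pos: [0.4442, -0.2327, 0.2842]
ee_rot: [1.558, 1.568, 3.128]
force: [0.3, -0.1, 0.5]
width: 0.0617
```

Run:
```python
from h import *
st();plan(target((0.4445,-0.232,0.0225),np.radians(90)))
snap("wrist","pics/w2.png")
```

```text
t 5.9 tcp [ 0.4442 -0.2327  0.2842] grasp [ 0.4439 -0.2327  0.1252] 
R [[-0.002, -1.0, 0.0], [0.0, 0.0, 1.0], [-1.0, 0.002, 0.0]] F [ 0.3 -0.1  0.5] w 0.0617 q [-0.09  0.19 -0.53  0.   -0.85 -1.48]
turn units [-0.    0.   -0.02] | shift (after turn) [ 4.11 -0.01  0.03] | shift(in present axes) [ 4.11 -0.02  0.03] | world mm [   0.3    0.7 -102.7]
```

View pics/w2.png

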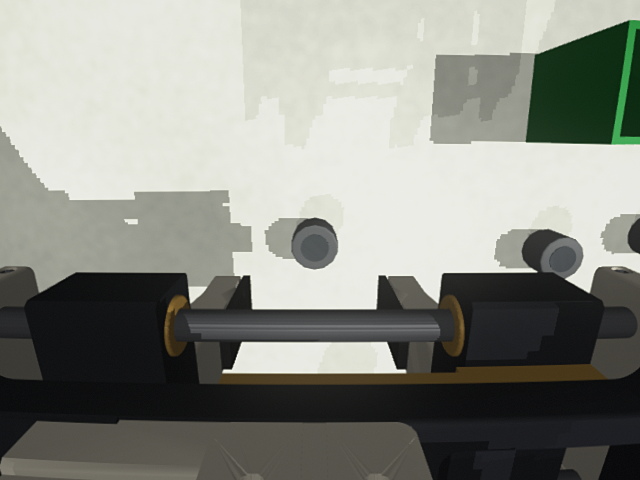

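Emit:
play_rows(
  steps=[
    {"gripper": 0.7,"tx": 0.8,"ty": 0,"tz": 0,"ax": 0,"ay": 0,"az": 0},
    {"gripper": 0.7,"tx": 0.8,"ty": 0,"tz": 0,"ax": 0,"ay": 0,"az": 0},
    {"gripper": 0.7,"tx": 0.8,"ty": 0,"tz": 0,"ax": 0,"ay": 0,"az": 0},
    {"gripper": 0.7,"tx": 0.8,"ty": 0,"tz": 0,"ax": 0,"ay": 0,"az": 0},
    {"gripper": 0.7,"tx": 0.5,"ty": 0,"tz": 0,"ax": 0,"ay": 0,"az": 0},
    {"gripper": 0.7,"tx": 0.35,"ty": 0,"tz": 0,"ax": 0,"ay": 0,"az": 0},
    {"gripper": 0.3,"tx": 0,"ty": 0,"tz": 0,"ax": 0,"ay": 0,"az": 0},
    {"gripper": 0.3,"tx": 0,"ty": 0,"tz": 0,"ax": 0,"ay": 0,"az": 0},
    {"gripper": 0.3,"tx": 0,"ty": 0,"tz": 0,"ax": 0,"ay": 0,"az": 0},
    {"gripper": 0.3,"tx": 0,"ty": 0,"tz": 0,"ax": 0,"ay": 0,"az": 0},
    {"gripper": 0.3,"tx": 0,"ty": 0,"tz": 0,"ax": 0,"ay": 0,"az": 0},
    {"gripper": 0.3,"tx": 0,"ty": 0,"tz": 0,"ax": 0,"ay": 0,"az": 0},
  ],
)

```text
t: 6.95
eef_pos: [0.4448, -0.2326, 0.1843]
ee_rot: [-1.735, 1.569, -0.165]
force: [-0.4, 1.7, 5.9]
width: 0.0333
```

Run:
```python
from h import *
st()
```

```text
t 6.95 tcp [ 0.4448 -0.2326  0.1843] grasp [ 0.4451 -0.2327  0.0253] 
R [[0.002, -1.0, 0.0], [-0.0, 0.0, 1.0], [-1.0, -0.002, -0.0]] F [-0.4  1.7  5.9] w 0.0333 q [-0.09  0.34 -0.63  0.   -0.6  -1.48]
```

Emit:
play_rows(
  steps=[
    {"gripper": 0.3,"tx": -0.3,"ty": 0,"tz": 0,"ax": 0,"ay": 0,"az": 0},
    {"gripper": 0.3,"tx": -0.7,"ty": 0,"tz": 0,"ax": 0,"ay": 0,"az": 0},
    {"gripper": 0.3,"tx": -1,"ty": 0,"tz": 0,"ax": 0,"ay": 0,"az": 0},
    {"gripper": 0.3,"tx": -1,"ty": 0,"tz": 0,"ax": 0,"ay": 0,"az": 0},
    {"gripper": 0.3,"tx": -1,"ty": 0,"tz": 0,"ax": 0,"ay": 0,"az": 0},
    {"gripper": 0.3,"tx": -1,"ty": 0,"tz": 0.5,"ax": 0,"ay": 0,"az": 0},
    {"gripper": 0.3,"tx": -1,"ty": 0,"tz": 0.9,"ax": 0,"ay": 0,"az": 0},
    {"gripper": 0.3,"tx": -1,"ty": 0,"tz": 1,"ax": 0,"ay": 0,"az": 0},
    {"gripper": 0.3,"tx": -1,"ty": 0,"tz": 1,"ax": 0,"ay": 0,"az": 0},
    {"gripper": 0.3,"tx": 0,"ty": 0,"tz": 1,"ax": 0,"ay": 0,"az": 0},
    {"gripper": 0.3,"tx": 0,"ty": -0.2,"tz": 1,"ax": 0,"ay": 0,"az": 0},
    {"gripper": 0.3,"tx": 0,"ty": -0.2,"tz": 1,"ax": 0,"ay": 0,"az": 0},
    {"gripper": 0.3,"tx": 0,"ty": -0.2,"tz": 1,"ax": 0,"ay": 0,"az": 0},
    {"gripper": 0.3,"tx": 0,"ty": -0.2,"tz": 1,"ax": 0,"ay": 0,"az": 0},
    {"gripper": 0.3,"tx": 0,"ty": -0.2,"tz": 1,"ax": 0,"ay": 0,"az": 0},
    {"gripper": 0.3,"tx": 0,"ty": -0.2,"tz": 1,"ax": 0,"ay": 0,"az": 0},
    {"gripper": 0.3,"tx": 0,"ty": -0.2,"tz": 1,"ax": 0,"ay": 0,"az": 0},
    {"gripper": 0.3,"tx": 0,"ty": -0.2,"tz": 1,"ax": 0,"ay": 0,"az": 0},
    {"gripper": 0.3,"tx": 0,"ty": -0.2,"tz": 1,"ax": 0,"ay": 0,"az": 0},
    {"gripper": 0.3,"tx": 0,"ty": -0.2,"tz": 1,"ax": 0,"ay": 0,"az": 0},
  ],
)

```text
t: 8.62
eef_pos: [0.4942, 0.1285, 0.384]
ee_rot: [-0.607, 1.57, 0.963]
force: [0.7, -1.1, -0.4]
width: 0.0333
```

Emit:
play_rows(
  steps=[
    {"gripper": 0.3,"tx": 0,"ty": 0,"tz": 1,"ax": 0,"ay": 0,"az": 0},
    {"gripper": 0.3,"tx": 0,"ty": 0,"tz": 1,"ax": 0,"ay": 0,"az": 0},
    {"gripper": 0.3,"tx": 0,"ty": 0,"tz": 1,"ax": 0,"ay": 0,"az": 0},
    {"gripper": 0.3,"tx": 0,"ty": 0,"tz": 1,"ax": 0,"ay": 0,"az": 0},
    {"gripper": 0.3,"tx": 0,"ty": 0,"tz": 0.6,"ax": 0,"ay": 0,"az": 0},
    {"gripper": 0.3,"tx": 0,"ty": 0,"tz": 0,"ax": 0,"ay": 0,"az": 0},
    {"gripper": 0.3,"tx": 0,"ty": 0,"tz": 0,"ax": 0,"ay": 0,"az": 0},
  ],
)

```text
t: 9.2
eef_pos: [0.4942, 0.2427, 0.3834]
ee_rot: [2.292, 1.57, -2.419]
force: [-0.4, -0.4, -0.5]
width: 0.0334
```

Run:
```python
from h import *
st()
T,im=snap("wrist","pics/w3.png")
for q in ("tray_stop","tray_bar","tray"):
    print(q,[(np.round(d['location'][::-1],1).tolist(),round(d['confidence'],2),(onplane("wrist",d['location'][::-1],{"tray_stop":.019,"tray_bar":.063}.get(q,0),T)).round(3)) for d in finder.pinpoint(q,"wrist")][:6])
```

```text
t 9.2 tcp [0.4942 0.2427 0.3834] grasp [0.4942 0.2426 0.2244] 
R [[-0.001, -1.0, -0.001], [-0.0, -0.001, 1.0], [-1.0, 0.001, -0.0]] F [-0.4 -0.4 -0.5] w 0.0334 q [ 0.81  0.17 -0.3  -0.   -1.11 -2.38]
tray_stop [([300.8, 337.7], 0.81, array([0.634, 0.227, 0.019]))]
tray_bar [([300.3, 359.6], 0.9, array([0.631, 0.229, 0.063]))]
tray [([309.5, 267.3], 0.64, array([0.558, 0.237, 0.   ]))]
```

View pics/w3.png

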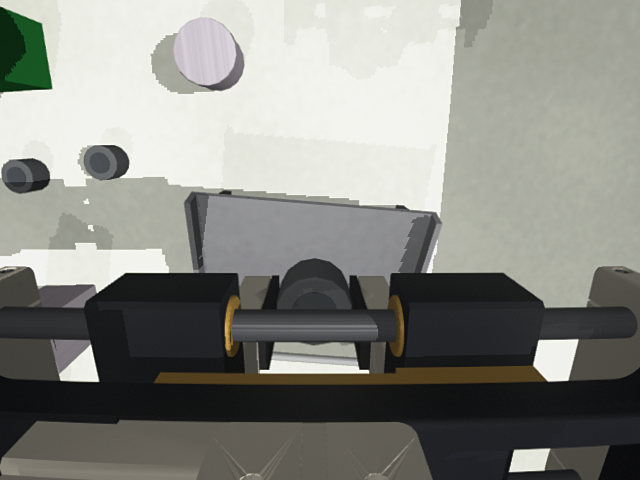

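Run:
```python
from h import *
T=pose()
im=cv2.imread("pics/w3.png");cv2.imwrite("pics/w3c.png",cv2.resize(im[180:280,175:450],None,fx=2.9,fy=2.9,interpolation=cv2.INTER_CUBIC))
a=onplane("wrist",(208,194),.0713,T);b=onplane("wrist",(412,210),.0713,T);print(a,b,np.degrees(np.arctan2(*(b-a)[:2])),np.linalg.norm(b-a))
_,im=snap("side","pics/sd1.png");crop(im,80,300,320,480,3.3,"pics/sd1c.png")
```

```text
[0.4659 0.1519 0.0713] [0.4798 0.3242 0.0713] 4.617850409586997 0.17287097597702183
```

View pics/w3c.png

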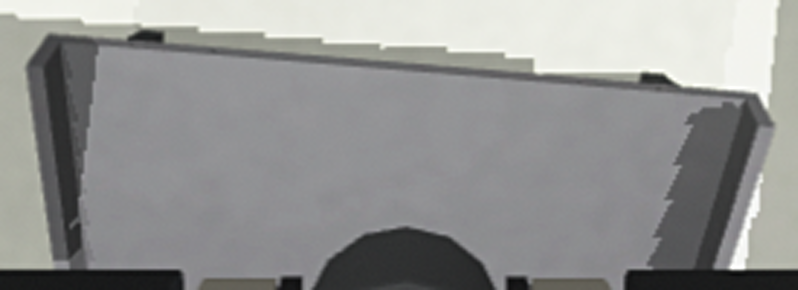

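View pics/sd1c.png

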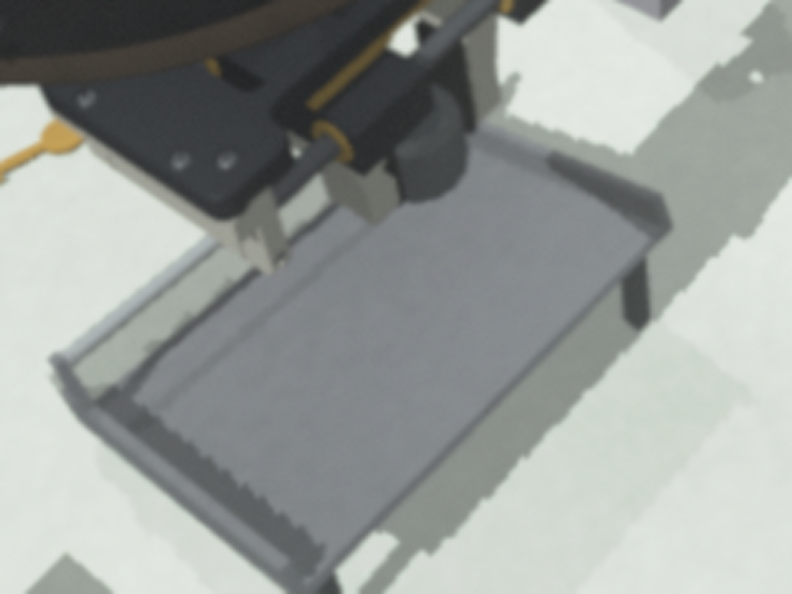

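Run:
```python
from h import *
T=pose()
a=onplane("wrist",(197.4,194.),.0713,T);b=onplane("wrist",(433.6,212.5),.0713,T);print(a,b,np.degrees(np.arctan2(*(b-a)[:2])),np.linalg.norm(b-a),(a+b)/2)
m=(a+b)/2
s=np.array([.6345,.228]);print(np.degrees(np.arctan2(*(s-m[:2])[::-1])),np.linalg.norm(s-m[:2]))
```

```text
[0.4659 0.143  0.0713] [0.4821 0.343  0.0713] 4.612794530144196 0.20069064062393496 [0.474  0.243  0.0713]
-5.329200963453601 0.16121237999015778
```

```bash
cat >> h.py <<'E'
YAW=np.radians(-5.0); TO=np.array([.554,.2355,0]); 
EX=np.array([np.cos(YAW),np.sin(YAW),0]);EY=np.array([-np.sin(YAW),np.cos(YAW),0]);EZ=np.array([0,0,1.])
c18,s18=np.cos(np.radians(18)),np.sin(np.radians(18))
D=c18*EX-s18*EZ; N=s18*EX+c18*EZ
def floor(s,y,h=0): return TO+EZ*.045+D*s+EY*y+N*h
def traytool(s,y,h): return target(floor(s,y,h),np.radians(85),tiltax=-N)
def whereintray():
    T=pose(); d=T[:3,3]+.159*T[:3,0]-TO-EZ*.045; print("tray s,y,h(grasp) mm",(np.array([d@D,d@EY,d@N])*1e3).round(1))
E
python3 - <<'E'
from h import *
plan(traytool(.015,.05,.1))
plan(traytool(.015,.05,.027))
E
```

```text
turn units [ 0.81 -0.13  3.  ] | shift (after turn) [ 1.78 -7.06  1.97] | shift(in present axes) [ 3.88 -6.31  1.43] | world mm [157.8  35.6 -96.9]
turn units [ 0.81 -0.13  3.  ] | shift (after turn) [ 4.7  -7.06  1.97] | shift(in present axes) [ 6.66 -5.41  1.51] | world mm [ 135.3   37.6 -166.4]
```

Emit:
play_rows(
  steps=[
    {"gripper": 0.3,"tx": 0,"ty": 0,"tz": 0,"ax": 0.2,"ay": -0.03,"az": 0.75},
    {"gripper": 0.3,"tx": 0,"ty": 0,"tz": 0,"ax": 0.2,"ay": -0.03,"az": 0.75},
    {"gripper": 0.3,"tx": 0,"ty": 0,"tz": 0,"ax": 0.2,"ay": -0.03,"az": 0.75},
    {"gripper": 0.3,"tx": 0,"ty": 0,"tz": 0,"ax": 0.2,"ay": -0.03,"az": 0.75},
    {"gripper": 0.3,"tx": 0.22,"ty": -0.88,"tz": 0.25,"ax": 0,"ay": 0,"az": 0},
    {"gripper": 0.3,"tx": 0.22,"ty": -0.88,"tz": 0.25,"ax": 0,"ay": 0,"az": 0},
    {"gripper": 0.3,"tx": 0.22,"ty": -0.88,"tz": 0.25,"ax": 0,"ay": 0,"az": 0},
    {"gripper": 0.3,"tx": 0.22,"ty": -0.88,"tz": 0.25,"ax": 0,"ay": 0,"az": 0},
    {"gripper": 0.3,"tx": 0.22,"ty": -0.88,"tz": 0.25,"ax": 0,"ay": 0,"az": 0},
    {"gripper": 0.3,"tx": 0.22,"ty": -0.88,"tz": 0.25,"ax": 0,"ay": 0,"az": 0},
    {"gripper": 0.3,"tx": 0.22,"ty": -0.88,"tz": 0.25,"ax": 0,"ay": 0,"az": 0},
    {"gripper": 0.3,"tx": 0.22,"ty": -0.88,"tz": 0.25,"ax": 0,"ay": 0,"az": 0},
    {"gripper": 0.3,"tx": 0,"ty": 0,"tz": 0,"ax": 0,"ay": 0,"az": 0},
    {"gripper": 0.3,"tx": 0,"ty": 0,"tz": 0,"ax": 0,"ay": 0,"az": 0},
  ],
)

```text
t: 10.62
eef_pos: [0.6525, 0.2783, 0.2852]
ee_rot: [1.579, 1.254, 3.063]
force: [-0.0, 0.1, 0.3]
width: 0.0331
```

Run:
```python
from h import *
st();whereintray()
plan(traytool(.015,.05,.027))
_,im=snap("side","pics/sd2.png");crop(im,60,280,320,480,3,"pics/sd2c.png")
```

```text
t 10.62 tcp [0.6525 0.2783 0.2852] grasp [0.6032 0.2822 0.1341] 
R [[-0.31, -0.947, 0.086], [0.024, 0.083, 0.996], [-0.95, 0.311, -0.002]] F [-0.   0.1  0.3] w 0.0331 q [ 0.61  0.59  0.17 -0.2  -1.4  -2.21]
tray s,y,h(grasp) mm [15.2 50.8 98.6]
turn units [ 0.   -0.03 -0.02] | shift (after turn) [ 2.87  0.02 -0.05] | shift(in present axes) [ 2.87  0.02 -0.04] | world mm [-22.7   0.8 -68. ]
```

View pics/sd2c.png

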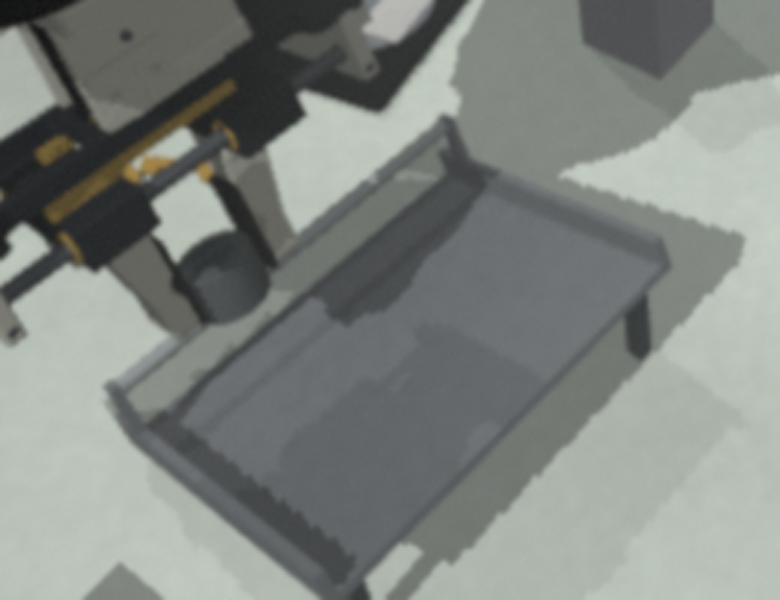

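Emit:
play_rows(
  steps=[
    {"gripper": 0.3,"tx": 0.7,"ty": 0,"tz": 0,"ax": 0,"ay": 0,"az": 0},
    {"gripper": 0.3,"tx": 0.7,"ty": 0,"tz": 0,"ax": 0,"ay": 0,"az": 0},
    {"gripper": 0.3,"tx": 0.7,"ty": 0,"tz": 0,"ax": 0,"ay": 0,"az": 0},
    {"gripper": 0.3,"tx": 0.5,"ty": 0,"tz": 0,"ax": 0,"ay": 0,"az": 0},
    {"gripper": 0.3,"tx": 0.25,"ty": 0,"tz": 0,"ax": 0,"ay": 0,"az": 0},
    {"gripper": 0.3,"tx": 0,"ty": 0,"tz": 0,"ax": 0,"ay": 0,"az": 0},
    {"gripper": 0.3,"tx": 0,"ty": 0,"tz": 0,"ax": 0,"ay": 0,"az": 0},
  ],
)

```text
t: 11.25
eef_pos: [0.6302, 0.281, 0.2203]
ee_rot: [1.572, 1.257, 3.059]
force: [1.1, -0.4, 0.0]
width: 0.0333
```

Run:
```python
from h import *
st();whereintray()
_,im=snap("side","pics/sd3.png");crop(im,60,280,320,480,3,"pics/sd3c.png")
```

```text
t 11.25 tcp [0.6302 0.281  0.2203] grasp [0.5814 0.2851 0.069 ] 
R [[-0.307, -0.948, 0.084], [0.026, 0.08, 0.996], [-0.951, 0.308, -0.0]] F [ 1.1 -0.4  0. ] w 0.0333 q [ 0.63  0.62  0.06 -0.21 -1.26 -2.2 ]
tray s,y,h(grasp) mm [14.4 51.8 30. ]
```

View pics/sd3c.png

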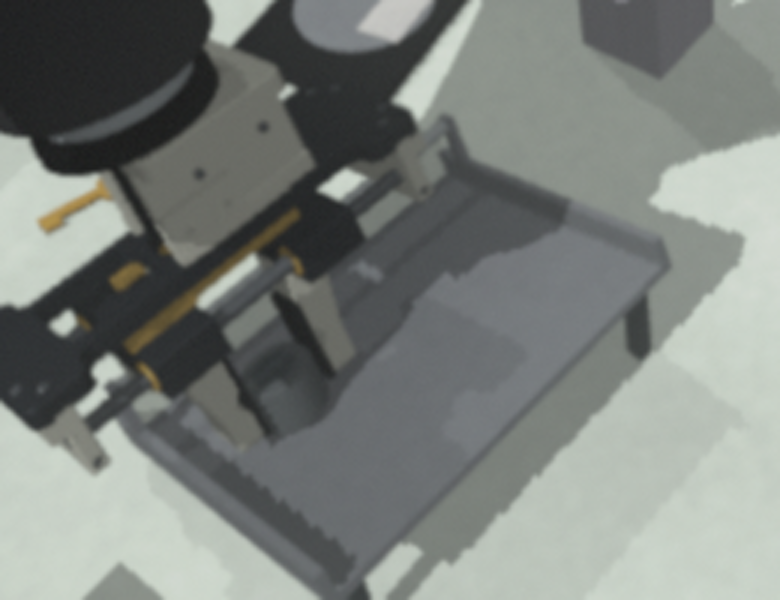

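Emit:
play_rows(
  steps=[
    {"gripper": 0.3,"tx": 0.08,"ty": 0,"tz": 0,"ax": 0,"ay": 0,"az": 0},
    {"gripper": 0.3,"tx": 0.08,"ty": 0,"tz": 0,"ax": 0,"ay": 0,"az": 0},
    {"gripper": 0.3,"tx": 0,"ty": 0,"tz": 0,"ax": 0,"ay": 0,"az": 0},
  ],
)

```text
t: 11.55
eef_pos: [0.629, 0.2812, 0.216]
ee_rot: [1.571, 1.257, 3.057]
force: [1.2, -0.0, 0.4]
width: 0.0334
```

Run:
```python
from h import *
st();whereintray()
```

```text
t 11.55 tcp [0.629  0.2812 0.216 ] grasp [0.5802 0.2853 0.0648] 
R [[-0.307, -0.948, 0.085], [0.026, 0.081, 0.996], [-0.951, 0.308, 0.0]] F [ 1.2 -0.   0.4] w 0.0334 q [ 0.63  0.62  0.06 -0.22 -1.25 -2.2 ]
tray s,y,h(grasp) mm [14.6 51.9 25.5]
```

Emit:
play_rows(
  steps=[
    {"gripper": 0.3,"tx": 0.08,"ty": 0,"tz": 0,"ax": 0,"ay": 0,"az": 0},
    {"gripper": 0.3,"tx": 0,"ty": 0,"tz": 0,"ax": 0,"ay": 0,"az": 0},
    {"gripper": 0.3,"tx": 0,"ty": 0,"tz": 0,"ax": 0,"ay": 0,"az": 0},
  ],
)

```text
t: 11.8
eef_pos: [0.6288, 0.2812, 0.216]
ee_rot: [1.57, 1.259, 3.057]
force: [-0.1, 0.2, 11.6]
width: 0.0335
```

Run:
```python
from h import *
st();whereintray()
```

```text
t 11.8 tcp [0.6288 0.2812 0.216 ] grasp [0.5802 0.2853 0.0647] 
R [[-0.306, -0.948, 0.084], [0.026, 0.08, 0.996], [-0.952, 0.307, 0.0]] F [-0.1  0.2 11.6] w 0.0335 q [ 0.64  0.62  0.06 -0.21 -1.25 -2.2 ]
tray s,y,h(grasp) mm [14.6 51.9 25.5]
```

Emit:
play_rows(
  steps=[
    {"gripper": 0.6,"tx": -0.04,"ty": 0,"tz": 0,"ax": 0,"ay": 0,"az": 0},
    {"gripper": 0.6,"tx": 0,"ty": 0,"tz": 0,"ax": 0,"ay": 0,"az": 0},
    {"gripper": 0.6,"tx": 0,"ty": 0,"tz": 0,"ax": 0,"ay": 0,"az": 0},
    {"gripper": 0.6,"tx": 0,"ty": 0,"tz": 0,"ax": 0,"ay": 0,"az": 0},
    {"gripper": 0.6,"tx": 0,"ty": 0.3,"tz": 0,"ax": 0,"ay": 0,"az": 0},
    {"gripper": 0.6,"tx": 0,"ty": 0.6,"tz": 0,"ax": 0,"ay": 0,"az": 0},
    {"gripper": 0.6,"tx": 0,"ty": 0.6,"tz": 0,"ax": 0,"ay": 0,"az": 0},
    {"gripper": 0.6,"tx": 0,"ty": 0.3,"tz": 0,"ax": 0,"ay": 0,"az": 0},
    {"gripper": 0,"tx": 0,"ty": 0,"tz": 0,"ax": 0,"ay": 0,"az": 0},
    {"gripper": 0,"tx": 0,"ty": 0,"tz": 0,"ax": 0,"ay": 0,"az": 0},
    {"gripper": 0,"tx": 0,"ty": 0,"tz": 0,"ax": 0,"ay": 0,"az": 0},
    {"gripper": 0,"tx": 0,"ty": 0,"tz": 0,"ax": 0,"ay": 0,"az": 0},
    {"gripper": 0,"tx": 0,"ty": 0,"tz": 0,"ax": 0,"ay": 0,"az": 0},
    {"gripper": 0,"tx": 0,"ty": 0,"tz": 0,"ax": 0,"ay": 0,"az": 0},
  ],
)

```text
t: 12.97
eef_pos: [0.5862, 0.2846, 0.2281]
ee_rot: [1.574, 1.256, 3.06]
force: [0.8, -0.7, 0.0]
width: 0.0179
```

Run:
```python
from h import *
st();whereintray()
_,im=snap("side","pics/sd4.png");crop(im,60,280,320,480,3,"pics/sd4c.png")
```

```text
t 12.97 tcp [0.5862 0.2846 0.2281] grasp [0.5371 0.2886 0.0769] 
R [[-0.308, -0.947, 0.085], [0.025, 0.081, 0.996], [-0.951, 0.309, -0.001]] F [ 0.8 -0.7  0. ] w 0.0179 q [ 0.68  0.56 -0.03 -0.23 -1.23 -2.23]
tray s,y,h(grasp) mm [-30.3  51.4  23.7]
```

View pics/sd4c.png

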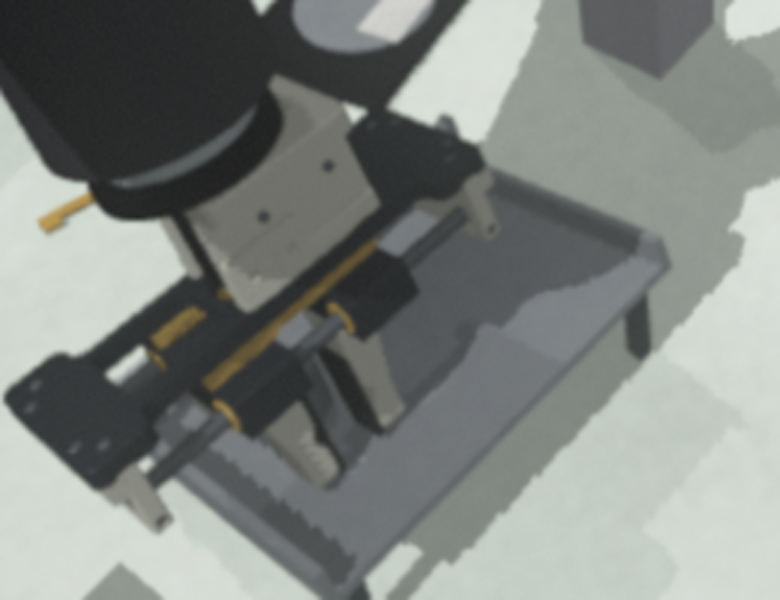

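Emit:
play_rows(
  steps=[
    {"gripper": 0,"tx": 0,"ty": 0,"tz": 0,"ax": 0,"ay": 0,"az": 0},
    {"gripper": 0,"tx": 0,"ty": 0,"tz": 0,"ax": 0,"ay": 0,"az": 0},
    {"gripper": 0,"tx": 0,"ty": -0.3,"tz": 0,"ax": 0,"ay": 0,"az": 0},
    {"gripper": 0,"tx": 0,"ty": -0.3,"tz": 0,"ax": 0,"ay": 0,"az": 0},
    {"gripper": 0,"tx": 0,"ty": -0.2,"tz": 0,"ax": 0,"ay": 0,"az": 0},
    {"gripper": 0,"tx": 0,"ty": -0.2,"tz": 0,"ax": 0,"ay": 0,"az": 0},
    {"gripper": 0,"tx": 0,"ty": -0.2,"tz": 0,"ax": 0,"ay": 0,"az": 0},
    {"gripper": 0,"tx": 0,"ty": -0.2,"tz": 0,"ax": 0,"ay": 0,"az": 0},
    {"gripper": 0,"tx": 0,"ty": -0.2,"tz": 0,"ax": 0,"ay": 0,"az": 0},
    {"gripper": 0,"tx": 0,"ty": -0.2,"tz": 0,"ax": 0,"ay": 0,"az": 0},
    {"gripper": 0,"tx": 0,"ty": -0.2,"tz": 0,"ax": 0,"ay": 0,"az": 0},
    {"gripper": 0,"tx": 0,"ty": -0.2,"tz": 0,"ax": 0,"ay": 0,"az": 0},
    {"gripper": 0,"tx": 0,"ty": -0.2,"tz": 0,"ax": 0,"ay": 0,"az": 0},
    {"gripper": 0,"tx": 0,"ty": -0.2,"tz": 0,"ax": 0,"ay": 0,"az": 0},
    {"gripper": 0,"tx": 0,"ty": 0,"tz": 0,"ax": 0,"ay": 0,"az": 0},
    {"gripper": 0,"tx": 0,"ty": 0,"tz": 0,"ax": 0,"ay": 0,"az": 0},
  ],
)

```text
t: 14.35
eef_pos: [0.6476, 0.2794, 0.2081]
ee_rot: [1.574, 1.256, 3.059]
force: [0.7, 0.0, 0.2]
width: 0.0007
```

Run:
```python
from h import *
st();whereintray()
_,im=snap("side","pics/sd5.png");crop(im,60,280,320,480,3,"pics/sd5c.png")
_,im=snap("scene","pics/s5.png");crop(im,300,100,460,240,5,"pics/s5c.png")
```

```text
t 14.35 tcp [0.6476 0.2794 0.2081] grasp [0.5986 0.2834 0.0569] 
R [[-0.308, -0.947, 0.085], [0.025, 0.081, 0.996], [-0.951, 0.309, -0.001]] F [0.7 0.  0.2] w 0.0007 q [ 0.62  0.65  0.09 -0.21 -1.26 -2.18]
tray s,y,h(grasp) mm [34.6 51.6 23.8]
```

View pics/sd5c.png

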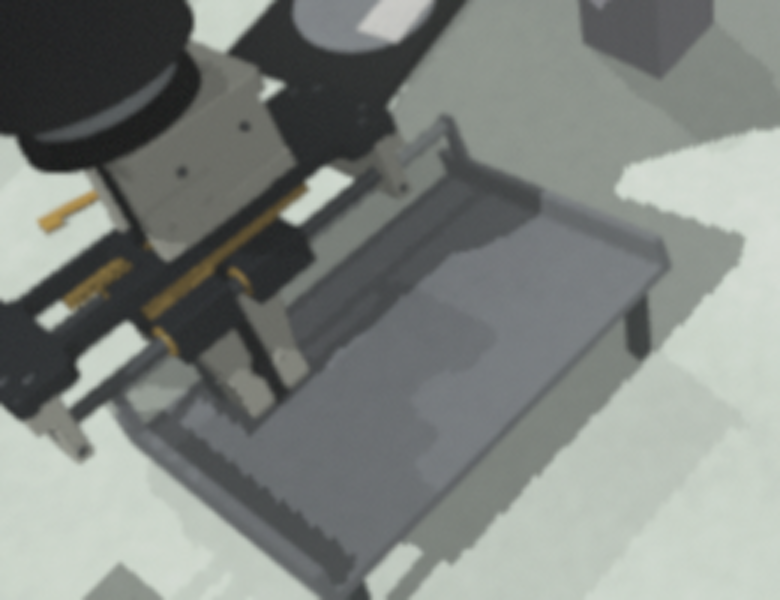

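View pics/s5c.png

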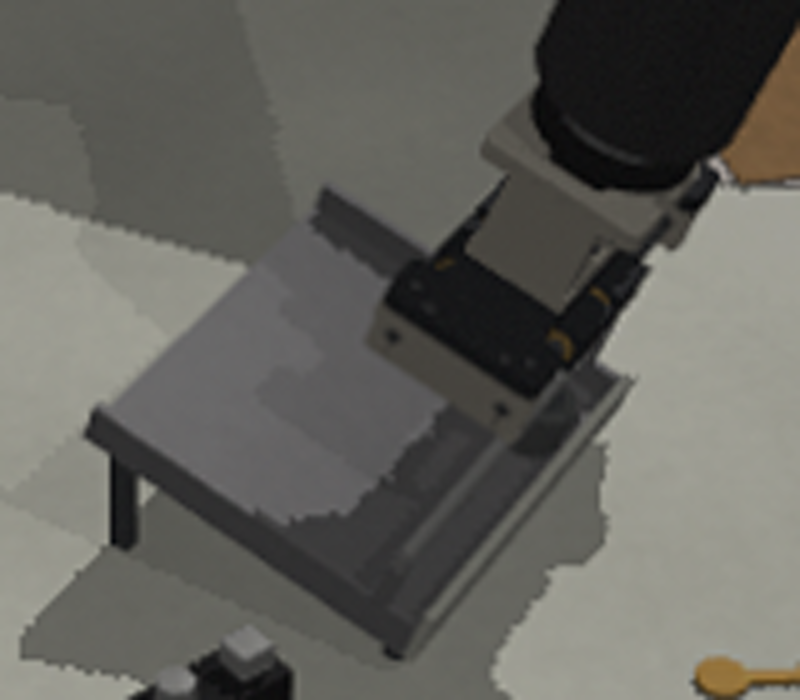

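Emit:
play_rows(
  steps=[
    {"gripper": 0,"tx": 0,"ty": -0.1,"tz": 0,"ax": 0,"ay": 0,"az": 0},
    {"gripper": 0,"tx": 0,"ty": -0.1,"tz": 0,"ax": 0,"ay": 0,"az": 0},
    {"gripper": 0,"tx": 0,"ty": -0.08,"tz": 0,"ax": 0,"ay": 0,"az": 0},
    {"gripper": 0,"tx": 0,"ty": 0,"tz": 0,"ax": 0,"ay": 0,"az": 0},
    {"gripper": 0,"tx": 0,"ty": 0,"tz": 0,"ax": 0,"ay": 0,"az": 0},
  ],
)

```text
t: 14.87
eef_pos: [0.6538, 0.279, 0.2064]
ee_rot: [1.573, 1.256, 3.06]
force: [-2.4, 0.0, 3.2]
width: 0.0002
```

Run:
```python
from h import *
st();whereintray()
```

```text
t 14.87 tcp [0.6538 0.279  0.2064] grasp [0.6048 0.283  0.0552] 
R [[-0.309, -0.947, 0.084], [0.025, 0.081, 0.996], [-0.951, 0.31, -0.001]] F [-2.4  0.   3.2] w 0.0002 q [ 0.61  0.66  0.11 -0.21 -1.27 -2.18]
tray s,y,h(grasp) mm [41.  51.8 24. ]
```

Emit:
play_rows(
  steps=[
    {"gripper": 0,"tx": 0,"ty": -0.06,"tz": 0,"ax": 0,"ay": 0,"az": 0},
    {"gripper": 0,"tx": 0,"ty": 0,"tz": 0,"ax": 0,"ay": 0,"az": 0},
    {"gripper": 0,"tx": 0,"ty": 0,"tz": 0,"ax": 0,"ay": 0,"az": 0},
  ],
)

```text
t: 15.12
eef_pos: [0.6544, 0.279, 0.2062]
ee_rot: [1.575, 1.254, 3.061]
force: [-7.1, 1.7, 7.6]
width: -0.0001
```

Run:
```python
from h import *
st();whereintray()
_,im=snap("scene","pics/s6.png");crop(im,300,100,460,240,5,"pics/s6c.png")
```

```text
t 15.12 tcp [0.6544 0.279  0.2062] grasp [0.605  0.283  0.0551] 
R [[-0.311, -0.947, 0.084], [0.025, 0.08, 0.996], [-0.95, 0.312, -0.001]] F [-7.1  1.7  7.6] w -0.0001 q [ 0.61  0.66  0.11 -0.21 -1.27 -2.18]
tray s,y,h(grasp) mm [41.3 51.7 24. ]
```

View pics/s6c.png

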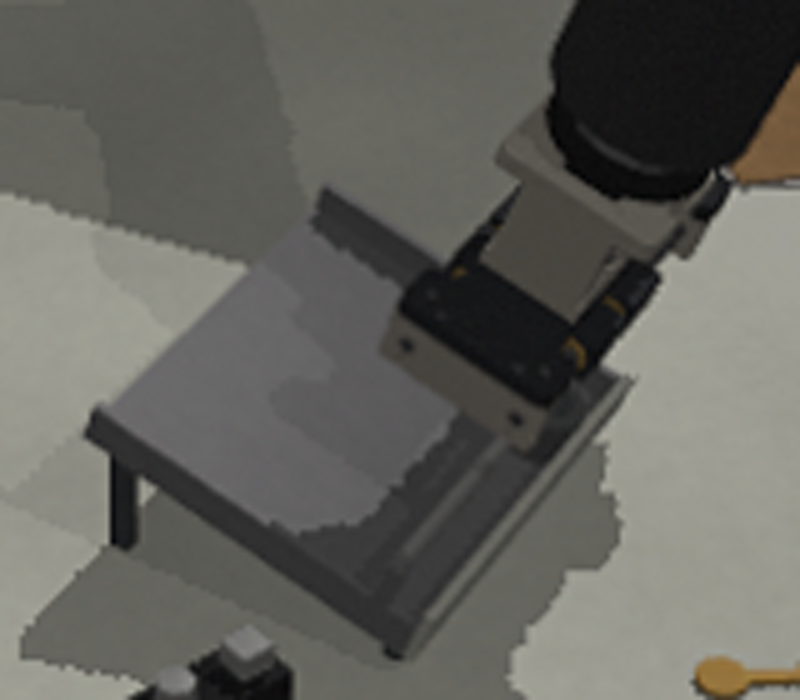

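Emit:
play_rows(
  steps=[
    {"gripper": 0,"tx": 0,"ty": 0.3,"tz": 0,"ax": 0,"ay": 0,"az": 0},
    {"gripper": 0,"tx": -0.1,"ty": 0.7,"tz": 0,"ax": 0,"ay": 0,"az": 0},
    {"gripper": 0.7,"tx": -0.8,"ty": 0.8,"tz": 0,"ax": 0,"ay": 0,"az": 0},
    {"gripper": 0.7,"tx": -1,"ty": 0.8,"tz": 0,"ax": 0,"ay": 0,"az": 0},
    {"gripper": 0.7,"tx": -1,"ty": 0.8,"tz": 0,"ax": 0,"ay": 0,"az": 0},
    {"gripper": 0.7,"tx": -1,"ty": 0.8,"tz": 0,"ax": 0,"ay": 0,"az": 0},
    {"gripper": 0.7,"tx": 0,"ty": 0,"tz": 0,"ax": 0,"ay": 0,"az": -0.75},
    {"gripper": 0.7,"tx": 0,"ty": 0,"tz": 0,"ax": 0,"ay": 0,"az": -0.75},
    {"gripper": 0.7,"tx": 0,"ty": 0,"tz": 0,"ax": 0,"ay": 0,"az": -0.75},
    {"gripper": 0.7,"tx": 0,"ty": 0,"tz": 0,"ax": 0,"ay": 0,"az": -0.75},
    {"gripper": 0.7,"tx": 0,"ty": 0,"tz": 0,"ax": 0,"ay": 0,"az": 0},
  ],
)

```text
t: 16.08
eef_pos: [0.5849, 0.2847, 0.3316]
ee_rot: [-1.545, 1.566, -0.058]
force: [-1.1, -1.1, 0.5]
width: 0.0547
```

Run:
```python
from h import *
st();plan(target((.442,.035,.13),np.radians(85)))
T,im=snap("wrist","pics/w7.png")
snap("scene","pics/s7.png")
for q,c in (("plug0","scene"),("plug0","wrist")):
    print(c,[(np.round(d['location'][::-1],1).tolist(),round(d['confidence'],2),onplane(c,d['location'][::-1],0,T).round(3)) for d in finder.pinpoint(q,c)])
```

```text
t 16.08 tcp [0.5849 0.2847 0.3316] grasp [0.5856 0.2847 0.1726] 
R [[0.004, -0.997, 0.083], [-0.0, 0.083, 0.997], [-1.0, -0.004, 0.0]] F [-1.1 -1.1  0.5] w 0.0547 q [ 0.75  0.37 -0.15  0.   -1.05 -2.41]
turn units [0.04 0.   0.04] | shift (after turn) [  1.7    4.82 -10.45] | shift(in present axes) [  1.68   4.88 -10.43] | world mm [-142.9 -249.7  -42.6]
scene [([285.4, 234.9], 0.78, array([ 0.442,  0.036, -0.   ])), ([269.5, 260.0], 0.61, array([ 0.451, -0.046,  0.   ])), ([407.8, 182.4], 0.59, array([0.611, 0.332, 0.   ]))]
wrist [([317.1, 268.8], 0.77, array([0.632, 0.283, 0.   ]))]
```

View pics/s7.png

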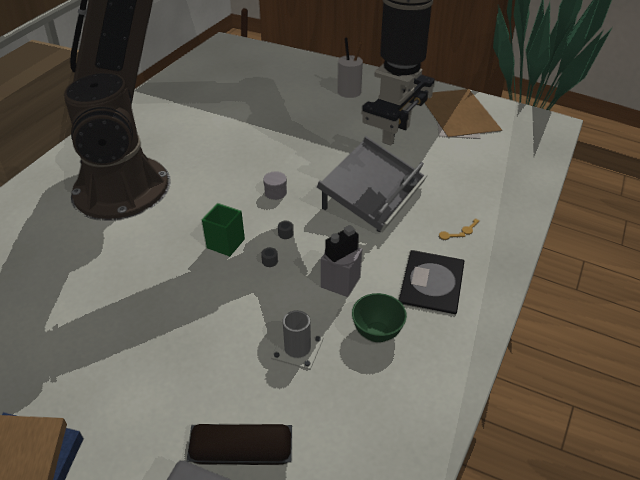

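Emit:
play_rows(
  steps=[
    {"gripper": 0.7,"tx": 0,"ty": 0.44,"tz": -0.95,"ax": 0,"ay": 0,"az": 0},
    {"gripper": 0.7,"tx": 0,"ty": 0.44,"tz": -0.95,"ax": 0,"ay": 0,"az": 0},
    {"gripper": 0.7,"tx": 0,"ty": 0.44,"tz": -0.95,"ax": 0,"ay": 0,"az": 0},
    {"gripper": 0.7,"tx": 0,"ty": 0.44,"tz": -0.95,"ax": 0,"ay": 0,"az": 0},
    {"gripper": 0.7,"tx": 0,"ty": 0.44,"tz": -0.95,"ax": 0,"ay": 0,"az": 0},
    {"gripper": 0.7,"tx": 0,"ty": 0.44,"tz": -0.95,"ax": 0,"ay": 0,"az": 0},
    {"gripper": 0.7,"tx": 0,"ty": 0.44,"tz": -0.95,"ax": 0,"ay": 0,"az": 0},
    {"gripper": 0.7,"tx": 0,"ty": 0.44,"tz": -0.95,"ax": 0,"ay": 0,"az": 0},
    {"gripper": 0.7,"tx": 0,"ty": 0.44,"tz": -0.95,"ax": 0,"ay": 0,"az": 0},
    {"gripper": 0.7,"tx": 0,"ty": 0.44,"tz": -0.95,"ax": 0,"ay": 0,"az": 0},
    {"gripper": 0.7,"tx": 0,"ty": 0.44,"tz": -0.95,"ax": 0,"ay": 0,"az": 0},
    {"gripper": 0.7,"tx": 0.8,"ty": 0,"tz": 0,"ax": 0,"ay": 0,"az": 0},
    {"gripper": 0.7,"tx": 0.8,"ty": 0,"tz": 0,"ax": 0,"ay": 0,"az": 0},
    {"gripper": 0.7,"tx": 0,"ty": 0,"tz": 0,"ax": 0,"ay": 0,"az": 0},
    {"gripper": 0.7,"tx": 0,"ty": 0,"tz": 0,"ax": 0,"ay": 0,"az": 0},
  ],
)

```text
t: 17.53
eef_pos: [0.4437, 0.0345, 0.291]
ee_rot: [2.177, 1.568, -2.621]
force: [-0.7, 0.1, 0.3]
width: 0.0613
```

Run:
```python
from h import *
st();plan(target((.442,.035,.0235),np.radians(85)))
T,im=snap("wrist","pics/w8.png")
for d in finder.silhouettes("plug0","wrist"):
    ys,xs=np.nonzero(d['pixels']);print(d['confidence'],d['extent'],onplane("wrist",(xs.mean(),ys.mean()),.015,T))
```

```text
t 17.53 tcp [0.4437 0.0345 0.291 ] grasp [0.4433 0.0343 0.132 ] 
R [[-0.003, -0.996, 0.085], [-0.002, 0.085, 0.996], [-1.0, 0.003, -0.002]] F [-0.7  0.1  0.3] w 0.0613 q [ 0.52  0.09 -0.63 -0.   -0.85 -2.18]
turn units [ 0.02 -0.02 -0.02] | shift (after turn) [4.34 0.07 0.01] | shift(in present axes) [4.34 0.06 0.02] | world mm [  -1.7    0.5 -108.5]
0.68 [179.3, 236.3, 233.1, 289.9] [ 0.4535 -0.0517  0.015 ]
0.67 [298.0, 209.4, 343.0, 263.5] [0.442  0.0362 0.015 ]
```

View pics/w8.png

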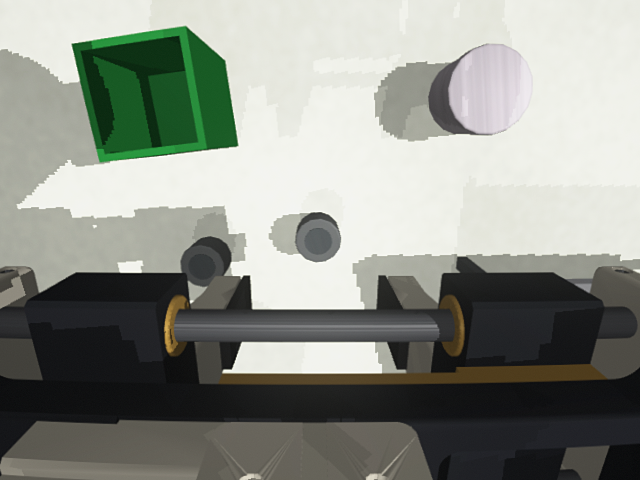

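Emit:
play_rows(
  steps=[
    {"gripper": 0.7,"tx": 0.8,"ty": 0.07,"tz": 0,"ax": 0,"ay": 0,"az": 0},
    {"gripper": 0.7,"tx": 0.8,"ty": 0,"tz": 0,"ax": 0,"ay": 0,"az": 0},
    {"gripper": 0.7,"tx": 0.8,"ty": 0,"tz": 0,"ax": 0,"ay": 0,"az": 0},
    {"gripper": 0.7,"tx": 0.8,"ty": 0,"tz": 0,"ax": 0,"ay": 0,"az": 0},
    {"gripper": 0.7,"tx": 0.6,"ty": 0,"tz": 0,"ax": 0,"ay": 0,"az": 0},
    {"gripper": 0.7,"tx": 0.4,"ty": 0,"tz": 0,"ax": 0,"ay": 0,"az": 0},
    {"gripper": 0.3,"tx": 0,"ty": 0,"tz": 0,"ax": 0,"ay": 0,"az": 0},
    {"gripper": 0.3,"tx": 0,"ty": 0,"tz": 0,"ax": 0,"ay": 0,"az": 0},
    {"gripper": 0.3,"tx": 0,"ty": 0,"tz": 0,"ax": 0,"ay": 0,"az": 0},
    {"gripper": 0.3,"tx": 0,"ty": 0,"tz": 0,"ax": 0,"ay": 0,"az": 0},
    {"gripper": 0.3,"tx": 0,"ty": 0,"tz": 0,"ax": 0,"ay": 0,"az": 0},
    {"gripper": 0.3,"tx": 0,"ty": 0,"tz": 0,"ax": 0,"ay": 0,"az": 0},
  ],
)

```text
t: 18.63
eef_pos: [0.4421, 0.035, 0.1871]
ee_rot: [-1.33, 1.569, 0.157]
force: [-1.4, 1.7, 6.8]
width: 0.0333
```

Run:
```python
from h import *
st();plan(traytool(.015,0,.1))
```

```text
t 18.63 tcp [0.4421 0.035  0.1871] grasp [0.4423 0.0351 0.0281] 
R [[0.002, -0.996, 0.084], [0.0, 0.084, 0.996], [-1.0, -0.002, 0.0]] F [-1.4  1.7  6.8] w 0.0333 q [ 0.53  0.26 -0.75  0.   -0.56 -2.18]
turn units [ 0.03 -0.    3.01] | shift (after turn) [-6.12 -5.93  8.38] | shift(in present axes) [-3.97 -7.56  8.36] | world mm [205.9 192.3  99.6]
```

Emit:
play_rows(
  steps=[
    {"gripper": 0.3,"tx": -0.4,"ty": 0,"tz": 0,"ax": 0,"ay": 0,"az": 0},
    {"gripper": 0.3,"tx": -0.8,"ty": 0,"tz": 0,"ax": 0,"ay": 0,"az": 0},
    {"gripper": 0.3,"tx": -0.8,"ty": 0,"tz": 0,"ax": 0,"ay": 0,"az": 0},
    {"gripper": 0.3,"tx": -1,"ty": 0,"tz": 0,"ax": 0,"ay": 0,"az": 0},
    {"gripper": 0.3,"tx": -1,"ty": 0,"tz": 0,"ax": 0,"ay": 0,"az": 0},
    {"gripper": 0.3,"tx": -1,"ty": 0,"tz": 0,"ax": 0,"ay": 0,"az": 0},
    {"gripper": 0.3,"tx": -1,"ty": 0,"tz": 0,"ax": 0,"ay": 0,"az": 0},
    {"gripper": 0.3,"tx": 0,"ty": 0,"tz": 0,"ax": 0,"ay": 0,"az": 0.75},
    {"gripper": 0.3,"tx": 0,"ty": 0,"tz": 0,"ax": 0,"ay": 0,"az": 0.75},
    {"gripper": 0.3,"tx": 0,"ty": 0,"tz": 0,"ax": 0,"ay": 0,"az": 0.75},
    {"gripper": 0.3,"tx": 0,"ty": 0,"tz": 0,"ax": 0,"ay": 0,"az": 0.75},
    {"gripper": 0.3,"tx": 0,"ty": -0.75,"tz": 0.8,"ax": 0,"ay": 0,"az": 0},
    {"gripper": 0.3,"tx": 0,"ty": -0.75,"tz": 0.8,"ax": 0,"ay": 0,"az": 0},
    {"gripper": 0.3,"tx": 0,"ty": -0.75,"tz": 0.8,"ax": 0,"ay": 0,"az": 0},
    {"gripper": 0.3,"tx": 0,"ty": -0.75,"tz": 0.8,"ax": 0,"ay": 0,"az": 0},
    {"gripper": 0.3,"tx": 0,"ty": -0.75,"tz": 0.8,"ax": 0,"ay": 0,"az": 0},
    {"gripper": 0.3,"tx": 0,"ty": -0.75,"tz": 0.8,"ax": 0,"ay": 0,"az": 0},
    {"gripper": 0.3,"tx": 0,"ty": -0.75,"tz": 0.8,"ax": 0,"ay": 0,"az": 0},
    {"gripper": 0.3,"tx": 0,"ty": -0.75,"tz": 0.8,"ax": 0,"ay": 0,"az": 0},
    {"gripper": 0.3,"tx": 0,"ty": -0.75,"tz": 0.8,"ax": 0,"ay": 0,"az": 0},
  ],
)

```text
t: 20.3
eef_pos: [0.6175, 0.2014, 0.2836]
ee_rot: [1.573, 1.256, 3.059]
force: [0.2, 0.4, 0.2]
width: 0.0335
```

Emit:
play_rows(
  steps=[
    {"gripper": 0.3,"tx": 0,"ty": -0.6,"tz": 0.8,"ax": 0,"ay": 0,"az": 0},
    {"gripper": 0.3,"tx": 0,"ty": -0.4,"tz": 0.4,"ax": 0,"ay": 0,"az": 0},
    {"gripper": 0.3,"tx": 0,"ty": 0,"tz": 0,"ax": 0,"ay": 0,"az": 0},
    {"gripper": 0.3,"tx": 0,"ty": 0,"tz": 0,"ax": 0,"ay": 0,"az": 0},
  ],
)

```text
t: 20.63
eef_pos: [0.643, 0.2288, 0.2752]
ee_rot: [1.576, 1.255, 3.062]
force: [-0.8, -1.3, -0.2]
width: 0.0333
```

Run:
```python
from h import *
st();whereintray();plan(traytool(.015,0,.0275))
_,im=snap("side","pics/sd9.png");crop(im,60,280,320,480,3,"pics/sd9c.png")
```

```text
t 20.63 tcp [0.643  0.2288 0.2752] grasp [0.5938 0.2327 0.124 ] 
R [[-0.309, -0.947, 0.084], [0.025, 0.08, 0.996], [-0.951, 0.31, -0.001]] F [-0.8 -1.3 -0.2] w 0.0333 q [ 0.56  0.56  0.09 -0.19 -1.36 -2.15]
tray s,y,h(grasp) mm [13.5  0.7 87.5]
turn units [ 0.02 -0.02 -0.01] | shift (after turn) [ 2.4  -0.05 -0.04] | shift(in present axes) [ 2.4  -0.05 -0.04] | world mm [-17.4   0.4 -57.4]
```

View pics/sd9c.png

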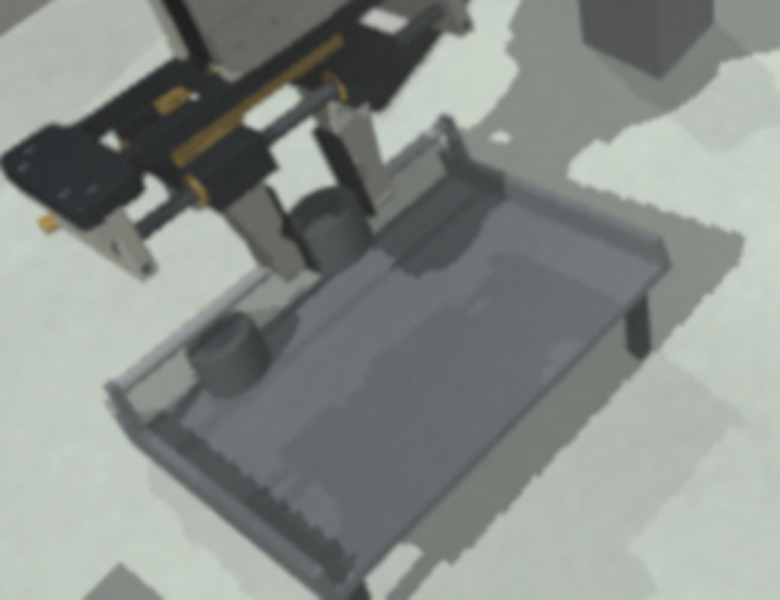

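Run:
```python
from h import *
im=cv2.imread("pics/sd9c.png")
for p,c in ((floor(.068,.0515),(0,0,255)),(floor(.068,.0515,.026),(0,255,0)),(floor(.085,.1),(255,0,0)),(floor(.085,-.1),(255,0,0)),(floor(.065,.0,.04),(255,255,0)),(floor(.051,.0515),(0,255,255))):
    u=proj("side",p); q=((u-[60,280])*3).round().astype(int);print(q);cv2.circle(im,tuple(int(v) for v in q),4,c,-1)
cv2.imwrite("pics/sd9d.png",im)
```

```text
[238 370]
[215 332]
[136 427]
[446 170]
[293 244]
[256 383]
```

View pics/sd9d.png

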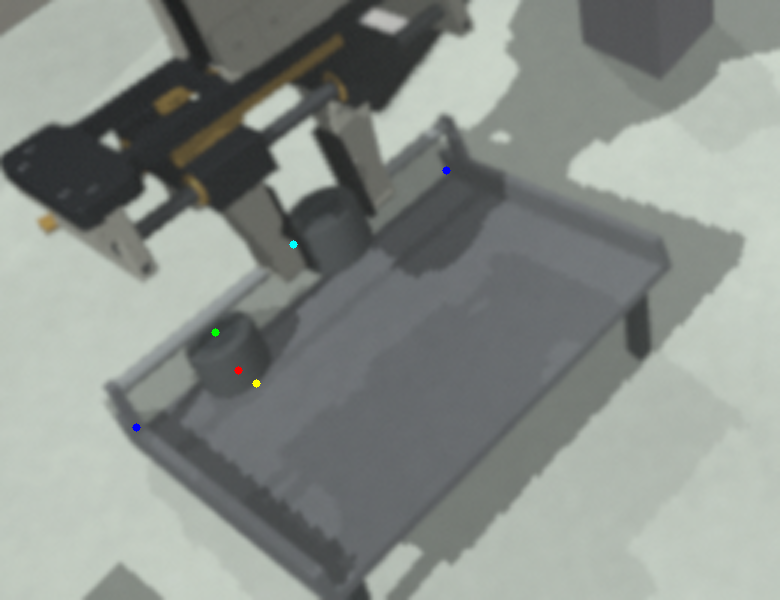

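Emit:
play_rows(
  steps=[
    {"gripper": 0.3,"tx": 0.6,"ty": 0,"tz": 0,"ax": 0,"ay": 0,"az": 0},
    {"gripper": 0.3,"tx": 0.6,"ty": 0,"tz": 0,"ax": 0,"ay": 0,"az": 0},
    {"gripper": 0.3,"tx": 0.6,"ty": 0,"tz": 0,"ax": 0,"ay": 0,"az": 0},
    {"gripper": 0.3,"tx": 0.4,"ty": 0,"tz": 0,"ax": 0,"ay": 0,"az": 0},
    {"gripper": 0.3,"tx": 0.15,"ty": 0,"tz": 0,"ax": 0,"ay": 0,"az": 0},
    {"gripper": 0.3,"tx": 0.05,"ty": 0,"tz": 0,"ax": 0,"ay": 0,"az": 0},
    {"gripper": 0.3,"tx": 0,"ty": 0,"tz": 0,"ax": 0,"ay": 0,"az": 0},
    {"gripper": 0.3,"tx": 0,"ty": 0,"tz": 0,"ax": 0,"ay": 0,"az": 0},
  ],
)

```text
t: 21.35
eef_pos: [0.6249, 0.23, 0.22]
ee_rot: [1.571, 1.258, 3.057]
force: [-1.2, 0.4, -0.4]
width: 0.033
```

Run:
```python
from h import *
st();whereintray()
```

```text
t 21.35 tcp [0.6249 0.23   0.22  ] grasp [0.5761 0.2341 0.0687] 
R [[-0.307, -0.948, 0.085], [0.026, 0.08, 0.996], [-0.951, 0.308, -0.0]] F [-1.2  0.4 -0.4] w 0.033 q [ 0.58  0.59 -0.   -0.2  -1.24 -2.14]
tray s,y,h(grasp) mm [13.7  0.6 29.4]
```

Lower a little to contact, release, retreat uphill, close and push (stop short to check).

Emit:
play_rows(
  steps=[
    {"gripper": 0.3,"tx": 0.08,"ty": 0,"tz": 0,"ax": 0,"ay": 0,"az": 0},
    {"gripper": 0.3,"tx": 0.06,"ty": 0,"tz": 0,"ax": 0,"ay": 0,"az": 0},
    {"gripper": 0.3,"tx": 0,"ty": 0,"tz": 0,"ax": 0,"ay": 0,"az": 0},
    {"gripper": 0.3,"tx": 0,"ty": 0,"tz": 0,"ax": 0,"ay": 0,"az": 0},
  ],
)

```text
t: 21.68
eef_pos: [0.6244, 0.2302, 0.2189]
ee_rot: [1.569, 1.26, 3.056]
force: [-0.2, -0.7, 14.4]
width: 0.0334
```

Run:
```python
from h import *
st();whereintray()
```

```text
t 21.68 tcp [0.6244 0.2302 0.2189] grasp [0.576  0.2343 0.0676] 
R [[-0.305, -0.949, 0.083], [0.026, 0.079, 0.997], [-0.952, 0.306, 0.001]] F [-0.2 -0.7 14.4] w 0.0334 q [ 0.58  0.59 -0.   -0.2  -1.23 -2.14]
tray s,y,h(grasp) mm [13.9  0.7 28.2]
```

Emit:
play_rows(
  steps=[
    {"gripper": 0.3,"tx": -0.08,"ty": 0,"tz": 0,"ax": 0,"ay": 0,"az": 0},
    {"gripper": 0.6,"tx": 0,"ty": 0,"tz": 0,"ax": 0,"ay": 0,"az": 0},
    {"gripper": 0.6,"tx": 0,"ty": 0,"tz": 0,"ax": 0,"ay": 0,"az": 0},
    {"gripper": 0.6,"tx": 0,"ty": 0,"tz": 0,"ax": 0,"ay": 0,"az": 0},
    {"gripper": 0.6,"tx": 0,"ty": 0.3,"tz": 0,"ax": 0,"ay": 0,"az": 0},
    {"gripper": 0.6,"tx": 0,"ty": 0.6,"tz": 0,"ax": 0,"ay": 0,"az": 0},
    {"gripper": 0.6,"tx": 0,"ty": 0.6,"tz": 0,"ax": 0,"ay": 0,"az": 0},
    {"gripper": 0.6,"tx": 0.05,"ty": 0.3,"tz": 0,"ax": 0,"ay": 0,"az": 0},
    {"gripper": 0,"tx": 0.1,"ty": 0,"tz": 0,"ax": 0,"ay": 0,"az": 0},
    {"gripper": 0,"tx": 0,"ty": 0,"tz": 0,"ax": 0,"ay": 0,"az": 0},
    {"gripper": 0,"tx": 0,"ty": 0,"tz": 0,"ax": 0,"ay": 0,"az": 0},
    {"gripper": 0,"tx": 0,"ty": 0,"tz": 0,"ax": 0,"ay": 0,"az": 0},
    {"gripper": 0,"tx": 0,"ty": 0,"tz": 0,"ax": 0,"ay": 0,"az": 0},
    {"gripper": 0,"tx": 0,"ty": 0,"tz": 0,"ax": 0,"ay": 0,"az": 0},
    {"gripper": 0,"tx": 0,"ty": 0,"tz": 0,"ax": 0,"ay": 0,"az": 0},
    {"gripper": 0,"tx": 0,"ty": 0,"tz": 0,"ax": 0,"ay": 0,"az": 0},
    {"gripper": 0,"tx": 0,"ty": -0.3,"tz": 0,"ax": 0,"ay": 0,"az": 0},
    {"gripper": 0,"tx": 0,"ty": -0.2,"tz": 0,"ax": 0,"ay": 0,"az": 0},
  ],
)

```text
t: 23.18
eef_pos: [0.5928, 0.2328, 0.2241]
ee_rot: [1.573, 1.257, 3.059]
force: [0.1, -0.2, 0.5]
width: 0.0006
```

Emit:
play_rows(
  steps=[
    {"gripper": 0,"tx": 0,"ty": -0.2,"tz": 0,"ax": 0,"ay": 0,"az": 0},
    {"gripper": 0,"tx": 0,"ty": -0.2,"tz": 0,"ax": 0,"ay": 0,"az": 0},
    {"gripper": 0,"tx": 0,"ty": -0.2,"tz": 0,"ax": 0,"ay": 0,"az": 0},
    {"gripper": 0,"tx": 0,"ty": -0.2,"tz": 0,"ax": 0,"ay": 0,"az": 0},
    {"gripper": 0,"tx": 0,"ty": -0.2,"tz": 0,"ax": 0,"ay": 0,"az": 0},
    {"gripper": 0,"tx": 0,"ty": -0.2,"tz": 0,"ax": 0,"ay": 0,"az": 0},
    {"gripper": 0,"tx": 0,"ty": -0.2,"tz": 0,"ax": 0,"ay": 0,"az": 0},
    {"gripper": 0,"tx": 0,"ty": -0.2,"tz": 0,"ax": 0,"ay": 0,"az": 0},
    {"gripper": 0,"tx": 0,"ty": -0.2,"tz": 0,"ax": 0,"ay": 0,"az": 0},
    {"gripper": 0,"tx": 0,"ty": -0.2,"tz": 0,"ax": 0,"ay": 0,"az": 0},
    {"gripper": 0,"tx": 0,"ty": 0,"tz": 0,"ax": 0,"ay": 0,"az": 0},
    {"gripper": 0,"tx": 0,"ty": 0,"tz": 0,"ax": 0,"ay": 0,"az": 0},
  ],
)

```text
t: 24.18
eef_pos: [0.6396, 0.2286, 0.2084]
ee_rot: [1.574, 1.256, 3.059]
force: [1.3, 0.8, 0.1]
width: 0.0003
```

Run:
```python
from h import *
st();whereintray()
_,im=snap("scene","pics/s10.png");crop(im,300,100,460,240,5,"pics/s10c.png")
```

```text
t 24.18 tcp [0.6396 0.2286 0.2084] grasp [0.5906 0.2327 0.0572] 
R [[-0.308, -0.947, 0.085], [0.025, 0.081, 0.996], [-0.951, 0.309, -0.001]] F [1.3 0.8 0.1] w 0.0003 q [ 0.57  0.62  0.02 -0.2  -1.24 -2.13]
tray s,y,h(grasp) mm [31.1  0.4 22.9]
```

View pics/s10c.png

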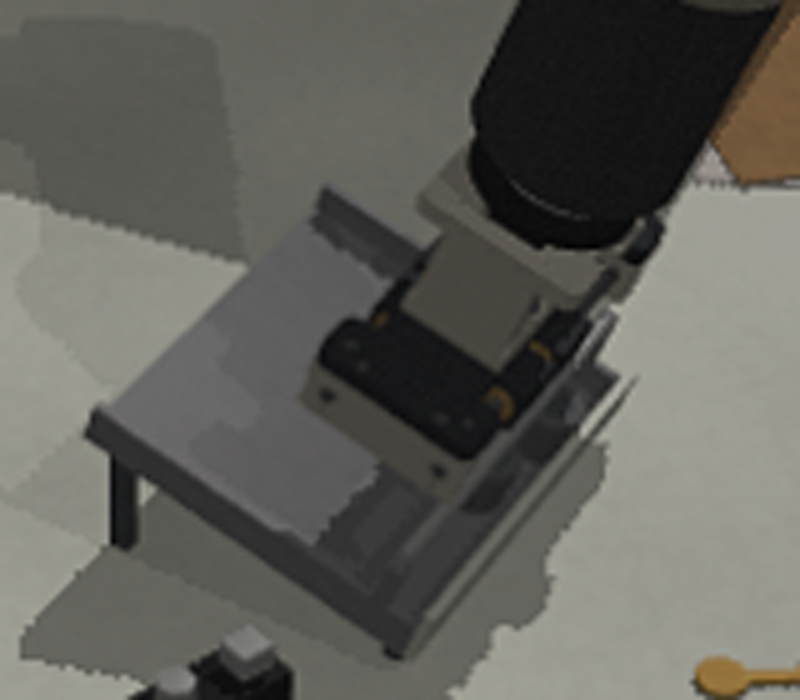

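Ten millimetres to go.

Emit:
play_rows(
  steps=[
    {"gripper": 0,"tx": 0,"ty": -0.15,"tz": 0,"ax": 0,"ay": 0,"az": 0},
    {"gripper": 0,"tx": 0,"ty": -0.15,"tz": 0,"ax": 0,"ay": 0,"az": 0},
    {"gripper": 0,"tx": 0,"ty": -0.1,"tz": 0,"ax": 0,"ay": 0,"az": 0},
    {"gripper": 0,"tx": 0,"ty": -0.05,"tz": 0,"ax": 0,"ay": 0,"az": 0},
    {"gripper": 0,"tx": 0,"ty": 0,"tz": 0,"ax": 0,"ay": 0,"az": 0},
    {"gripper": 0,"tx": 0,"ty": 0,"tz": 0,"ax": 0,"ay": 0,"az": 0},
  ],
)

```text
t: 24.73
eef_pos: [0.6496, 0.2279, 0.2054]
ee_rot: [1.574, 1.255, 3.06]
force: [-3.6, 2.8, 4.5]
width: 0.0003
```

Run:
```python
from h import *
st();whereintray()
```

```text
t 24.73 tcp [0.6496 0.2279 0.2054] grasp [0.6003 0.2319 0.0543] 
R [[-0.31, -0.947, 0.084], [0.025, 0.08, 0.996], [-0.95, 0.311, -0.001]] F [-3.6  2.8  4.5] w 0.0003 q [ 0.56  0.63  0.05 -0.2  -1.25 -2.13]
tray s,y,h(grasp) mm [41.3  0.5 23.2]
```

Emit:
play_rows(
  steps=[
    {"gripper": 0,"tx": 0,"ty": -0.05,"tz": 0,"ax": 0,"ay": 0,"az": 0},
    {"gripper": 0,"tx": 0,"ty": 0,"tz": 0,"ax": 0,"ay": 0,"az": 0},
    {"gripper": 0,"tx": 0,"ty": 0.3,"tz": 0,"ax": 0,"ay": 0,"az": 0},
    {"gripper": 0,"tx": -0.1,"ty": 0.7,"tz": 0,"ax": 0,"ay": 0,"az": 0},
    {"gripper": 0.7,"tx": -0.8,"ty": 0.8,"tz": 0,"ax": 0,"ay": 0,"az": 0},
    {"gripper": 0.7,"tx": -1,"ty": 0.8,"tz": 0,"ax": 0,"ay": 0,"az": 0},
    {"gripper": 0.7,"tx": -1,"ty": 0.8,"tz": 0,"ax": 0,"ay": 0,"az": 0},
    {"gripper": 0.7,"tx": -1,"ty": 0.8,"tz": 0,"ax": 0,"ay": 0,"az": 0},
    {"gripper": 0.7,"tx": 0,"ty": 0,"tz": 0,"ax": 0,"ay": 0,"az": -0.75},
    {"gripper": 0.7,"tx": 0,"ty": 0,"tz": 0,"ax": 0,"ay": 0,"az": -0.75},
    {"gripper": 0.7,"tx": 0,"ty": 0,"tz": 0,"ax": 0,"ay": 0,"az": -0.75},
    {"gripper": 0.7,"tx": 0,"ty": 0,"tz": 0,"ax": 0,"ay": 0,"az": -0.75},
    {"gripper": 0.7,"tx": 0,"ty": 0,"tz": 0,"ax": 0,"ay": 0,"az": 0},
  ],
)

```text
t: 25.82
eef_pos: [0.5808, 0.2336, 0.3306]
ee_rot: [-1.531, 1.566, -0.043]
force: [-1.4, -1.1, 0.0]
width: 0.055
```

Run:
```python
from h import *
st();plan(target((.4535,-.052,.13),np.radians(85)))
T,im=snap("wrist","pics/w11.png")
_,im=snap("scene","pics/s11.png")
for q,c in (("plug0","scene"),("plug0","wrist")):
    print(c,[(np.round(d['location'][::-1],1).tolist(),round(d['confidence'],2),onplane(c,d['location'][::-1],0.024,T).round(3)) for d in finder.pinpoint(q,c)])
crop(im,190,120,470,330,2.85,"pics/s11c.png")
```

```text
t 25.82 tcp [0.5808 0.2336 0.3306] grasp [0.5816 0.2336 0.1716] 
R [[0.005, -0.997, 0.083], [-0.0, 0.083, 0.997], [-1.0, -0.005, 0.0]] F [-1.4 -1.1  0. ] w 0.055 q [ 0.69  0.33 -0.2   0.   -1.03 -2.35]
turn units [0.04 0.   0.04] | shift (after turn) [  1.66   4.08 -11.82] | shift(in present axes) [  1.64   4.13 -11.81] | world mm [-127.3 -285.6  -41.6]
scene [([396.3, 199.4], 0.68, array([0.62 , 0.231, 0.024])), ([268.2, 262.4], 0.51, array([ 0.466, -0.073,  0.024])), ([405.9, 183.7], 0.41, array([0.618, 0.295, 0.024]))]
wrist [([375.6, 269.0], 0.82, array([0.623, 0.283, 0.024])), ([313.8, 269.1], 0.68, array([0.619, 0.23 , 0.024]))]
```

View pics/s11c.png

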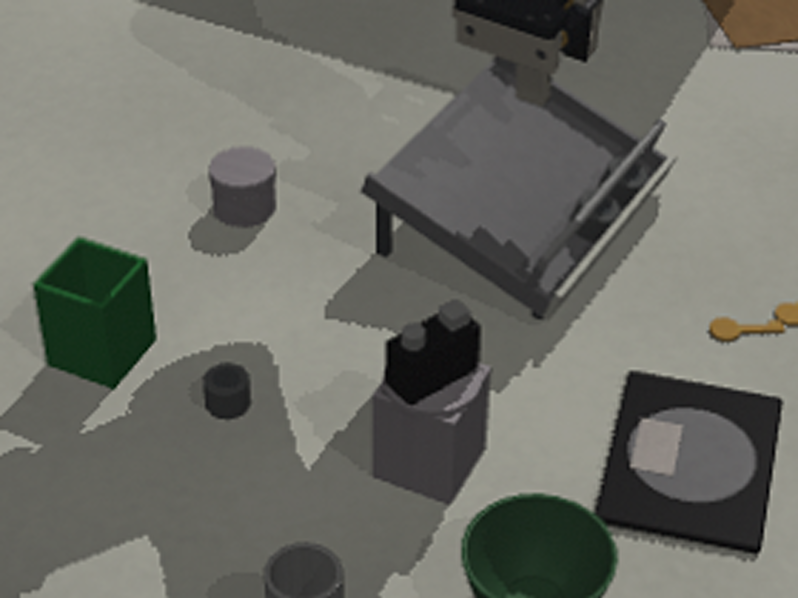

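View pics/w11.png

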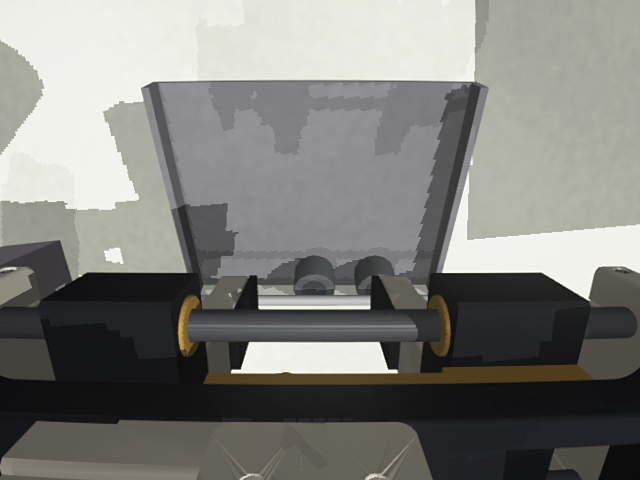

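Emit:
play_rows(
  steps=[
    {"gripper": 0.7,"tx": 0,"ty": 0.34,"tz": -0.98,"ax": 0,"ay": 0,"az": 0},
    {"gripper": 0.7,"tx": 0,"ty": 0.34,"tz": -0.98,"ax": 0,"ay": 0,"az": 0},
    {"gripper": 0.7,"tx": 0,"ty": 0.34,"tz": -0.98,"ax": 0,"ay": 0,"az": 0},
    {"gripper": 0.7,"tx": 0,"ty": 0.34,"tz": -0.98,"ax": 0,"ay": 0,"az": 0},
    {"gripper": 0.7,"tx": 0,"ty": 0.34,"tz": -0.98,"ax": 0,"ay": 0,"az": 0},
    {"gripper": 0.7,"tx": 0,"ty": 0.34,"tz": -0.98,"ax": 0,"ay": 0,"az": 0},
    {"gripper": 0.7,"tx": 0,"ty": 0.34,"tz": -0.98,"ax": 0,"ay": 0,"az": 0},
    {"gripper": 0.7,"tx": 0,"ty": 0.34,"tz": -0.98,"ax": 0,"ay": 0,"az": 0},
    {"gripper": 0.7,"tx": 0,"ty": 0.34,"tz": -0.98,"ax": 0,"ay": 0,"az": 0},
    {"gripper": 0.7,"tx": 0,"ty": 0.34,"tz": -0.98,"ax": 0,"ay": 0,"az": 0},
    {"gripper": 0.7,"tx": 0,"ty": 0.34,"tz": -0.98,"ax": 0,"ay": 0,"az": 0},
    {"gripper": 0.7,"tx": 0,"ty": 0.34,"tz": -0.98,"ax": 0,"ay": 0,"az": 0},
    {"gripper": 0.7,"tx": 0.8,"ty": 0,"tz": 0,"ax": 0,"ay": 0,"az": 0},
    {"gripper": 0.7,"tx": 0.8,"ty": 0,"tz": 0,"ax": 0,"ay": 0,"az": 0},
    {"gripper": 0.7,"tx": 0,"ty": 0,"tz": 0,"ax": 0,"ay": 0,"az": 0},
    {"gripper": 0.7,"tx": 0,"ty": 0,"tz": 0,"ax": 0,"ay": 0,"az": 0},
  ],
)

```text
t: 27.35
eef_pos: [0.4556, -0.0509, 0.2898]
ee_rot: [2.011, 1.567, -2.787]
force: [-0.9, 0.1, 1.1]
width: 0.0611
```

Run:
```python
from h import *
st()
T,im=snap("wrist","pics/w12.png")
for d in finder.silhouettes("plug0","wrist"):
    ys,xs=np.nonzero(d['pixels']);p=onplane("wrist",(xs.mean(),ys.mean()),.015,T);print(d['confidence'],d['extent'],p);p[2]=.026;plan(target(p,np.radians(85)))
```

```text
t 27.35 tcp [ 0.4556 -0.0509  0.2898] grasp [ 0.4551 -0.0511  0.1308] 
R [[-0.003, -0.996, 0.085], [-0.001, 0.085, 0.996], [-1.0, 0.003, -0.001]] F [-0.9  0.1  1.1] w 0.0611 q [ 0.32  0.12 -0.61  0.   -0.85 -1.98]
0.63 [293.7, 210.3, 337.0, 264.3] [ 0.4541 -0.0518  0.015 ]
turn units [ 0.03 -0.01  0.  ] | shift (after turn) [ 4.24  0.08 -0.06] | shift(in present axes) [ 4.24  0.08 -0.06] | world mm [  -2.1   -1.3 -106. ]
```

View pics/w12.png

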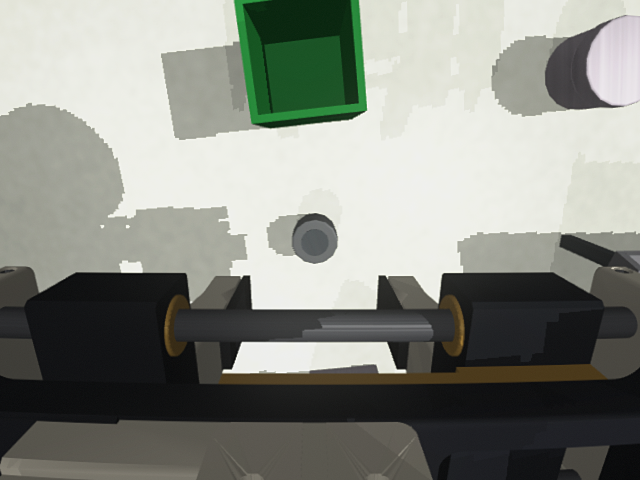

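Emit:
play_rows(
  steps=[
    {"gripper": 0.7,"tx": 0.8,"ty": 0.08,"tz": -0.06,"ax": 0,"ay": 0,"az": 0},
    {"gripper": 0.7,"tx": 0.8,"ty": 0,"tz": 0,"ax": 0,"ay": 0,"az": 0},
    {"gripper": 0.7,"tx": 0.8,"ty": 0,"tz": 0,"ax": 0,"ay": 0,"az": 0},
    {"gripper": 0.7,"tx": 0.8,"ty": 0,"tz": 0,"ax": 0,"ay": 0,"az": 0},
    {"gripper": 0.7,"tx": 0.6,"ty": 0,"tz": 0,"ax": 0,"ay": 0,"az": 0},
    {"gripper": 0.7,"tx": 0.4,"ty": 0,"tz": 0,"ax": 0,"ay": 0,"az": 0},
    {"gripper": 0.3,"tx": 0,"ty": 0,"tz": 0,"ax": 0,"ay": 0,"az": 0},
    {"gripper": 0.3,"tx": 0,"ty": 0,"tz": 0,"ax": 0,"ay": 0,"az": 0},
    {"gripper": 0.3,"tx": 0,"ty": 0,"tz": 0,"ax": 0,"ay": 0,"az": 0},
    {"gripper": 0.3,"tx": 0,"ty": 0,"tz": 0,"ax": 0,"ay": 0,"az": 0},
    {"gripper": 0.3,"tx": 0,"ty": 0,"tz": 0,"ax": 0,"ay": 0,"az": 0},
    {"gripper": 0.3,"tx": 0,"ty": 0,"tz": 0,"ax": 0,"ay": 0,"az": 0},
  ],
)

```text
t: 28.45
eef_pos: [0.4537, -0.0518, 0.1861]
ee_rot: [-1.568, 1.569, -0.082]
force: [-0.7, 0.7, 5.6]
width: 0.0332
```

Emit:
play_rows(
  steps=[
    {"gripper": 0.3,"tx": -0.4,"ty": 0,"tz": 0,"ax": 0,"ay": 0,"az": 0},
    {"gripper": 0.3,"tx": -0.8,"ty": 0,"tz": 0,"ax": 0,"ay": 0,"az": 0},
    {"gripper": 0.3,"tx": -0.8,"ty": 0,"tz": 0,"ax": 0,"ay": 0,"az": 0},
    {"gripper": 0.3,"tx": -1,"ty": 0,"tz": 0,"ax": 0,"ay": 0,"az": 0},
    {"gripper": 0.3,"tx": -1,"ty": 0,"tz": 0,"ax": 0,"ay": 0,"az": 0},
    {"gripper": 0.3,"tx": -1,"ty": 0,"tz": 0,"ax": 0,"ay": 0,"az": 0},
    {"gripper": 0.3,"tx": -1,"ty": 0,"tz": 0,"ax": 0,"ay": 0,"az": 0},
    {"gripper": 0.3,"tx": 0,"ty": 0,"tz": 0,"ax": 0,"ay": 0,"az": 0.75},
    {"gripper": 0.3,"tx": 0,"ty": 0,"tz": 0,"ax": 0,"ay": 0,"az": 0.75},
    {"gripper": 0.3,"tx": 0,"ty": 0,"tz": 0,"ax": 0,"ay": 0,"az": 0.75},
    {"gripper": 0.3,"tx": 0,"ty": 0,"tz": 0,"ax": 0,"ay": 0,"az": 0.75},
    {"gripper": 0.3,"tx": 0,"ty": 0,"tz": 0,"ax": 0,"ay": 0,"az": 0},
  ],
)

```text
t: 29.45
eef_pos: [0.4539, -0.0519, 0.3349]
ee_rot: [1.573, 1.252, 3.059]
force: [1.3, -0.9, 0.1]
width: 0.0335
```

Run:
```python
from h import *
st();plan(traytool(.015,-.05,.087))
```

```text
t 29.45 tcp [ 0.4539 -0.0519  0.3349] grasp [ 0.4042 -0.0478  0.1839] 
R [[-0.312, -0.946, 0.085], [0.026, 0.081, 0.996], [-0.95, 0.313, -0.001]] F [ 1.3 -0.9  0.1] w 0.0335 q [ 0.27  0.17 -0.39 -0.11 -1.31 -1.88]
turn units [ 0.02 -0.01 -0.04] | shift (after turn) [ 0.26 -7.02  9.8 ] | shift(in present axes) [ 0.22 -7.04  9.79] | world mm [185.7 229.7 -60.5]
```

Emit:
play_rows(
  steps=[
    {"gripper": 0.3,"tx": 0,"ty": -0.7,"tz": 0.98,"ax": 0,"ay": 0,"az": 0},
    {"gripper": 0.3,"tx": 0,"ty": -0.7,"tz": 0.98,"ax": 0,"ay": 0,"az": 0},
    {"gripper": 0.3,"tx": 0,"ty": -0.7,"tz": 0.98,"ax": 0,"ay": 0,"az": 0},
    {"gripper": 0.3,"tx": 0,"ty": -0.7,"tz": 0.98,"ax": 0,"ay": 0,"az": 0},
    {"gripper": 0.3,"tx": 0,"ty": -0.7,"tz": 0.98,"ax": 0,"ay": 0,"az": 0},
    {"gripper": 0.3,"tx": 0,"ty": -0.7,"tz": 0.98,"ax": 0,"ay": 0,"az": 0},
    {"gripper": 0.3,"tx": 0,"ty": -0.7,"tz": 0.98,"ax": 0,"ay": 0,"az": 0},
    {"gripper": 0.3,"tx": 0,"ty": -0.7,"tz": 0.98,"ax": 0,"ay": 0,"az": 0},
    {"gripper": 0.3,"tx": 0,"ty": -0.7,"tz": 0.98,"ax": 0,"ay": 0,"az": 0},
    {"gripper": 0.3,"tx": 0,"ty": -0.7,"tz": 0.98,"ax": 0,"ay": 0,"az": 0},
    {"gripper": 0.3,"tx": 0,"ty": 0,"tz": 0,"ax": 0,"ay": 0,"az": 0},
    {"gripper": 0.3,"tx": 0,"ty": 0,"tz": 0,"ax": 0,"ay": 0,"az": 0},
  ],
)

```text
t: 30.45
eef_pos: [0.64, 0.1793, 0.2798]
ee_rot: [1.574, 1.257, 3.061]
force: [-0.5, -0.8, -0.3]
width: 0.0334
```

Run:
```python
from h import *
st();whereintray();plan(traytool(.015,-.05,.028))
```

```text
t 30.45 tcp [0.64   0.1793 0.2798] grasp [0.5911 0.1832 0.1285] 
R [[-0.307, -0.948, 0.084], [0.025, 0.08, 0.996], [-0.951, 0.308, -0.001]] F [-0.5 -0.8 -0.3] w 0.0334 q [ 0.51  0.53  0.04 -0.18 -1.35 -2.1 ]
tray s,y,h(grasp) mm [ 13.7 -48.8  92.3]
turn units [ 0.03 -0.02  0.01] | shift (after turn) [ 2.57 -0.06 -0.06] | shift(in present axes) [ 2.57 -0.05 -0.05] | world mm [-18.6   0.1 -61.5]
```

Emit:
play_rows(
  steps=[
    {"gripper": 0.3,"tx": 0.6,"ty": 0,"tz": 0,"ax": 0,"ay": 0,"az": 0},
    {"gripper": 0.3,"tx": 0.6,"ty": 0,"tz": 0,"ax": 0,"ay": 0,"az": 0},
    {"gripper": 0.3,"tx": 0.6,"ty": 0,"tz": 0,"ax": 0,"ay": 0,"az": 0},
    {"gripper": 0.3,"tx": 0.5,"ty": 0,"tz": 0,"ax": 0,"ay": 0,"az": 0},
    {"gripper": 0.3,"tx": 0.2,"ty": 0,"tz": 0,"ax": 0,"ay": 0,"az": 0},
    {"gripper": 0.3,"tx": 0.1,"ty": 0,"tz": 0,"ax": 0,"ay": 0,"az": 0},
    {"gripper": 0.3,"tx": 0,"ty": 0,"tz": 0,"ax": 0,"ay": 0,"az": 0},
    {"gripper": 0.3,"tx": 0,"ty": 0,"tz": 0,"ax": 0,"ay": 0,"az": 0},
  ],
)

```text
t: 31.12
eef_pos: [0.6201, 0.1796, 0.2201]
ee_rot: [1.571, 1.258, 3.057]
force: [0.3, -0.0, -0.3]
width: 0.0335
```

Run:
```python
from h import *
st();whereintray()
```

```text
t 31.12 tcp [0.6201 0.1796 0.2201] grasp [0.5713 0.1837 0.0688] 
R [[-0.307, -0.948, 0.085], [0.026, 0.081, 0.996], [-0.951, 0.308, -0.0]] F [ 0.3 -0.  -0.3] w 0.0335 q [ 0.52  0.56 -0.06 -0.19 -1.22 -2.09]
tray s,y,h(grasp) mm [ 13.3 -50.1  29.4]
```

Emit:
play_rows(
  steps=[
    {"gripper": 0.3,"tx": 0.08,"ty": 0,"tz": 0,"ax": 0,"ay": 0,"az": 0},
    {"gripper": 0.3,"tx": 0.06,"ty": 0,"tz": 0,"ax": 0,"ay": 0,"az": 0},
    {"gripper": 0.3,"tx": 0,"ty": 0,"tz": 0,"ax": 0,"ay": 0,"az": 0},
    {"gripper": 0.3,"tx": 0,"ty": 0,"tz": 0,"ax": 0,"ay": 0,"az": 0},
  ],
)

```text
t: 31.45
eef_pos: [0.6196, 0.1799, 0.2182]
ee_rot: [1.57, 1.26, 3.057]
force: [-0.4, -0.5, 9.5]
width: 0.0335
```

Run:
```python
from h import *
st();whereintray()
```

```text
t 31.45 tcp [0.6196 0.1799 0.2182] grasp [0.571  0.184  0.0669] 
R [[-0.305, -0.949, 0.084], [0.026, 0.08, 0.996], [-0.952, 0.306, 0.0]] F [-0.4 -0.5  9.5] w 0.0335 q [ 0.52  0.56 -0.06 -0.19 -1.21 -2.09]
tray s,y,h(grasp) mm [ 13.7 -49.8  27.4]
```

Contact; release, retreat, close, push as before.

Emit:
play_rows(
  steps=[
    {"gripper": 0.3,"tx": -0.06,"ty": 0,"tz": 0,"ax": 0,"ay": 0,"az": 0},
    {"gripper": 0.6,"tx": 0,"ty": 0,"tz": 0,"ax": 0,"ay": 0,"az": 0},
    {"gripper": 0.6,"tx": 0,"ty": 0,"tz": 0,"ax": 0,"ay": 0,"az": 0},
    {"gripper": 0.6,"tx": 0,"ty": 0,"tz": 0,"ax": 0,"ay": 0,"az": 0},
    {"gripper": 0.6,"tx": 0,"ty": 0.3,"tz": 0,"ax": 0,"ay": 0,"az": 0},
    {"gripper": 0.6,"tx": 0,"ty": 0.6,"tz": 0,"ax": 0,"ay": 0,"az": 0},
    {"gripper": 0.6,"tx": 0,"ty": 0.6,"tz": 0,"ax": 0,"ay": 0,"az": 0},
    {"gripper": 0.6,"tx": 0.05,"ty": 0.3,"tz": 0,"ax": 0,"ay": 0,"az": 0},
    {"gripper": 0,"tx": 0.08,"ty": 0,"tz": 0,"ax": 0,"ay": 0,"az": 0},
    {"gripper": 0,"tx": 0,"ty": 0,"tz": 0,"ax": 0,"ay": 0,"az": 0},
    {"gripper": 0,"tx": 0,"ty": 0,"tz": 0,"ax": 0,"ay": 0,"az": 0},
    {"gripper": 0,"tx": 0,"ty": 0,"tz": 0,"ax": 0,"ay": 0,"az": 0},
    {"gripper": 0,"tx": 0,"ty": 0,"tz": 0,"ax": 0,"ay": 0,"az": 0},
    {"gripper": 0,"tx": 0,"ty": 0,"tz": 0,"ax": 0,"ay": 0,"az": 0},
    {"gripper": 0,"tx": 0,"ty": 0,"tz": 0,"ax": 0,"ay": 0,"az": 0},
    {"gripper": 0,"tx": 0,"ty": 0,"tz": 0,"ax": 0,"ay": 0,"az": 0},
    {"gripper": 0,"tx": 0,"ty": -0.3,"tz": 0,"ax": 0,"ay": 0,"az": 0},
    {"gripper": 0,"tx": 0,"ty": -0.2,"tz": 0,"ax": 0,"ay": 0,"az": 0},
  ],
)

```text
t: 32.95
eef_pos: [0.588, 0.1825, 0.2242]
ee_rot: [1.573, 1.257, 3.059]
force: [0.5, 0.3, -0.3]
width: 0.0007
```

Emit:
play_rows(
  steps=[
    {"gripper": 0,"tx": 0,"ty": -0.2,"tz": 0,"ax": 0,"ay": 0,"az": 0},
    {"gripper": 0,"tx": 0,"ty": -0.2,"tz": 0,"ax": 0,"ay": 0,"az": 0},
    {"gripper": 0,"tx": 0,"ty": -0.2,"tz": 0,"ax": 0,"ay": 0,"az": 0},
    {"gripper": 0,"tx": 0,"ty": -0.2,"tz": 0,"ax": 0,"ay": 0,"az": 0},
    {"gripper": 0,"tx": 0,"ty": -0.2,"tz": 0,"ax": 0,"ay": 0,"az": 0},
    {"gripper": 0,"tx": 0,"ty": -0.2,"tz": 0,"ax": 0,"ay": 0,"az": 0},
    {"gripper": 0,"tx": 0,"ty": -0.2,"tz": 0,"ax": 0,"ay": 0,"az": 0},
    {"gripper": 0,"tx": 0,"ty": -0.2,"tz": 0,"ax": 0,"ay": 0,"az": 0},
    {"gripper": 0,"tx": 0,"ty": -0.2,"tz": 0,"ax": 0,"ay": 0,"az": 0},
    {"gripper": 0,"tx": 0,"ty": -0.2,"tz": 0,"ax": 0,"ay": 0,"az": 0},
    {"gripper": 0,"tx": 0,"ty": -0.15,"tz": 0,"ax": 0,"ay": 0,"az": 0},
    {"gripper": 0,"tx": 0,"ty": -0.1,"tz": 0,"ax": 0,"ay": 0,"az": 0},
    {"gripper": 0,"tx": 0,"ty": 0,"tz": 0,"ax": 0,"ay": 0,"az": 0},
    {"gripper": 0,"tx": 0,"ty": 0,"tz": 0,"ax": 0,"ay": 0,"az": 0},
  ],
)

```text
t: 34.12
eef_pos: [0.6407, 0.1779, 0.2067]
ee_rot: [1.573, 1.256, 3.059]
force: [-0.9, -0.1, 0.7]
width: 0.001
```

Run:
```python
from h import *
st();whereintray()
_,im=snap("scene","pics/s13.png");crop(im,300,100,460,240,5,"pics/s13c.png")
```

```text
t 34.12 tcp [0.6407 0.1779 0.2067] grasp [0.5917 0.182  0.0555] 
R [[-0.308, -0.948, 0.085], [0.025, 0.081, 0.996], [-0.951, 0.309, -0.001]] F [-0.9 -0.1  0.7] w 0.001 q [ 0.51  0.6  -0.02 -0.18 -1.22 -2.07]
tray s,y,h(grasp) mm [ 36.9 -50.1  23. ]
```

View pics/s13c.png

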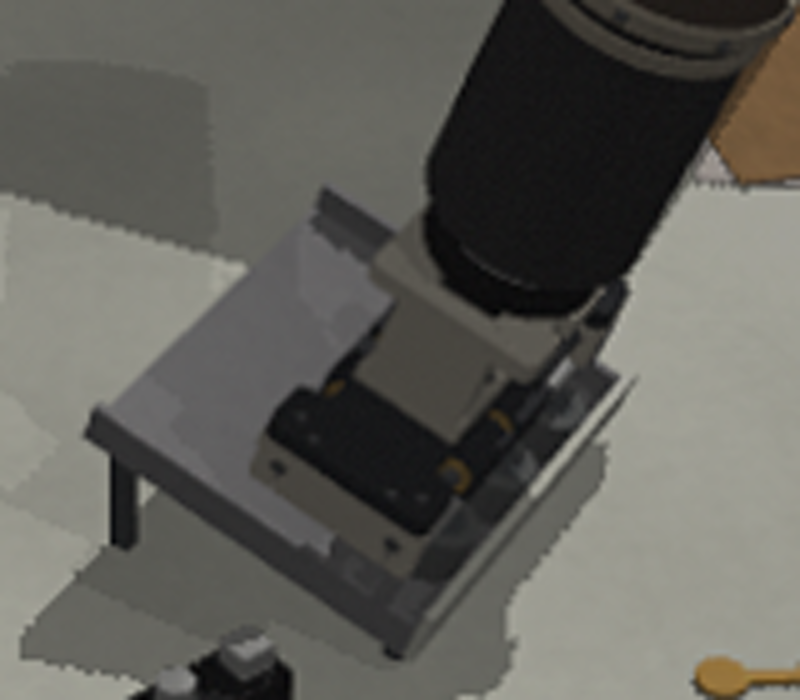

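Emit:
play_rows(
  steps=[
    {"gripper": 0,"tx": 0,"ty": -0.1,"tz": 0,"ax": 0,"ay": 0,"az": 0},
    {"gripper": 0,"tx": 0,"ty": -0.08,"tz": 0,"ax": 0,"ay": 0,"az": 0},
    {"gripper": 0,"tx": 0,"ty": -0.06,"tz": 0,"ax": 0,"ay": 0,"az": 0},
    {"gripper": 0,"tx": 0,"ty": 0,"tz": 0,"ax": 0,"ay": 0,"az": 0},
    {"gripper": 0,"tx": 0,"ty": 0,"tz": 0,"ax": 0,"ay": 0,"az": 0},
  ],
)

```text
t: 34.58
eef_pos: [0.6455, 0.1776, 0.2053]
ee_rot: [1.574, 1.254, 3.06]
force: [-4.9, 0.4, 5.2]
width: 0.0005
```

Run:
```python
from h import *
st();whereintray()
```

```text
t 34.58 tcp [0.6455 0.1776 0.2053] grasp [0.5962 0.1816 0.0542] 
R [[-0.31, -0.947, 0.084], [0.025, 0.08, 0.996], [-0.95, 0.311, -0.001]] F [-4.9  0.4  5.2] w 0.0005 q [ 0.5   0.61 -0.   -0.18 -1.23 -2.07]
tray s,y,h(grasp) mm [ 41.6 -50.   23.1]
```

Emit:
play_rows(
  steps=[
    {"gripper": 0,"tx": 0,"ty": 0.3,"tz": 0,"ax": 0,"ay": 0,"az": 0},
    {"gripper": 0,"tx": -0.1,"ty": 0.7,"tz": 0,"ax": 0,"ay": 0,"az": 0},
    {"gripper": 0.7,"tx": -0.8,"ty": 0.8,"tz": 0,"ax": 0,"ay": 0,"az": 0},
    {"gripper": 0.7,"tx": -1,"ty": 0.8,"tz": 0,"ax": 0,"ay": 0,"az": 0},
    {"gripper": 0.7,"tx": -1,"ty": 0.8,"tz": 0,"ax": 0,"ay": 0,"az": 0},
    {"gripper": 0.7,"tx": -1,"ty": 0.8,"tz": 0,"ax": 0,"ay": 0,"az": 0},
    {"gripper": 0.7,"tx": -1,"ty": 0,"tz": 0,"ax": 0,"ay": 0,"az": 0},
    {"gripper": 0.7,"tx": -1,"ty": 0,"tz": 0,"ax": 0,"ay": 0,"az": 0},
    {"gripper": 0.7,"tx": 0,"ty": 0,"tz": 0,"ax": 0,"ay": 0,"az": -0.75},
    {"gripper": 0.7,"tx": 0,"ty": 0,"tz": 0,"ax": 0,"ay": 0,"az": -0.75},
    {"gripper": 0.7,"tx": 0,"ty": 0,"tz": 0,"ax": 0,"ay": 0,"az": -0.75},
    {"gripper": 0.7,"tx": 0,"ty": 0,"tz": 0,"ax": 0,"ay": 0,"az": -0.75},
    {"gripper": 0.7,"tx": 0,"ty": 0,"tz": 0,"ax": 0,"ay": 0,"az": 0},
  ],
)

```text
t: 35.67
eef_pos: [0.5911, 0.182, 0.3784]
ee_rot: [-1.544, 1.566, -0.057]
force: [0.3, -0.3, -0.4]
width: 0.0606
```

Run:
```python
from h import *
st();plan(target((.61,-.06,.27),np.radians(165)))
T,im=snap("wrist","pics/w14.png")
_,im=snap("scene","pics/s14.png")
for q,c in (("plug0","scene"),("plug0","wrist")):
    print(c,[(np.round(d['location'][::-1],1).tolist(),round(d['confidence'],2),onplane(c,d['location'][::-1],0.024,T).round(3)) for d in finder.pinpoint(q,c)])
for y in (.0515,.0005,-.05): print(floor(.068,y))
crop(im,190,120,470,330,2.85,"pics/s14c.png")
```

```text
t 35.67 tcp [0.5911 0.182  0.3784] grasp [0.5918 0.182  0.2194] 
R [[0.004, -0.997, 0.083], [-0.0, 0.083, 0.997], [-1.0, -0.004, 0.0]] F [ 0.3 -0.3 -0.4] w 0.0606 q [ 0.61  0.28 -0.16  0.   -1.12 -2.27]
turn units [-13.3   -0.03   0.04] | shift (after turn) [-2.02  9.15 -3.24] | shift(in present axes) [-2.02 -1.57 -9.58] | world mm [  18.9 -242.    50.6]
scene [([385.6, 213.4], 0.71, array([0.617, 0.175, 0.024])), ([406.6, 184.7], 0.57, array([0.621, 0.292, 0.024])), ([398.5, 200.6], 0.52, array([0.626, 0.229, 0.024])), ([334.6, 234.7], 0.46, array([0.548, 0.062, 0.024]))]
wrist [([367.0, 239.9], 0.93, array([0.621, 0.232, 0.024])), ([421.6, 237.9], 0.84, array([0.623, 0.286, 0.024])), ([314.1, 238.7], 0.74, array([0.615, 0.18 , 0.024]))]
[0.6229 0.2812 0.024 ]
[0.6185 0.2304 0.024 ]
[0.6141 0.1801 0.024 ]
```

View pics/w14.png

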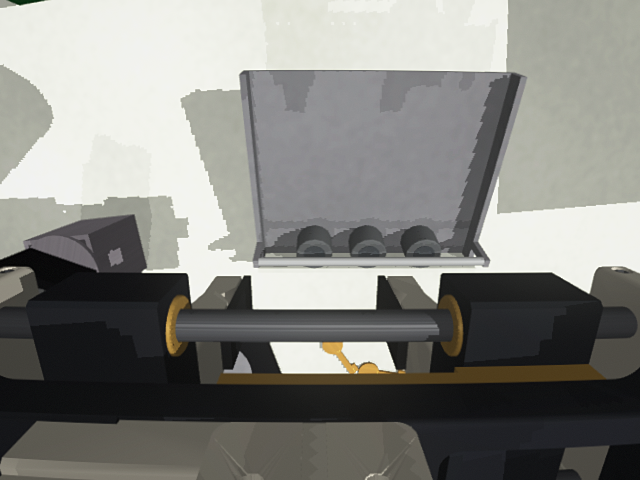

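View pics/s14c.png

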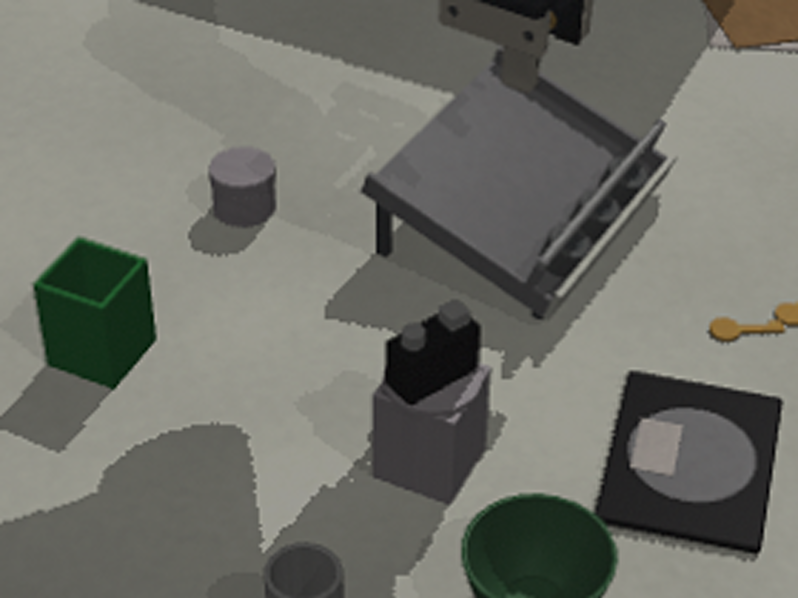

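Emit:
play_rows(
  steps=[
    {"gripper": 0.8,"tx": -0.5,"ty": 0,"tz": 0,"ax": -0.95,"ay": 0,"az": 0},
    {"gripper": 0.8,"tx": -0.5,"ty": 0,"tz": 0,"ax": -0.95,"ay": 0,"az": 0},
    {"gripper": 0.8,"tx": -0.5,"ty": 0,"tz": 0,"ax": -0.95,"ay": 0,"az": 0},
    {"gripper": 0.8,"tx": -0.5,"ty": 0,"tz": 0,"ax": -0.95,"ay": 0,"az": 0},
    {"gripper": 0.8,"tx": 0,"ty": 0,"tz": 0,"ax": -0.95,"ay": 0,"az": 0},
    {"gripper": 0.8,"tx": 0,"ty": 0,"tz": 0,"ax": -0.95,"ay": 0,"az": 0},
    {"gripper": 0.8,"tx": 0,"ty": 0,"tz": 0,"ax": -0.95,"ay": 0,"az": 0},
    {"gripper": 0.8,"tx": 0,"ty": 0,"tz": 0,"ax": -0.95,"ay": 0,"az": 0},
    {"gripper": 0.8,"tx": 0,"ty": 0,"tz": 0,"ax": -0.95,"ay": 0,"az": 0},
    {"gripper": 0.8,"tx": 0,"ty": 0,"tz": 0,"ax": -0.95,"ay": 0,"az": 0},
    {"gripper": 0.8,"tx": 0,"ty": 0,"tz": 0,"ax": -0.95,"ay": 0,"az": 0},
    {"gripper": 0.8,"tx": 0,"ty": 0,"tz": 0,"ax": -0.95,"ay": 0,"az": 0},
    {"gripper": 0.8,"tx": 0,"ty": 0,"tz": 0,"ax": -0.95,"ay": 0,"az": 0},
    {"gripper": 0.8,"tx": 0,"ty": 0,"tz": 0,"ax": -0.95,"ay": 0,"az": 0},
  ],
)

```text
t: 37.03
eef_pos: [0.5928, 0.1822, 0.4272]
ee_rot: [0.59, 1.568, -2.81]
force: [-0.1, 1.1, 0.3]
width: 0.0701
```

Emit:
play_rows(
  steps=[
    {"gripper": 0.8,"tx": 0,"ty": 0.95,"tz": -0.3,"ax": 0,"ay": 0,"az": 0},
    {"gripper": 0.8,"tx": 0,"ty": 0.95,"tz": -0.3,"ax": 0,"ay": 0,"az": 0},
    {"gripper": 0.8,"tx": 0,"ty": 0.95,"tz": -0.3,"ax": 0,"ay": 0,"az": 0},
    {"gripper": 0.8,"tx": 0,"ty": 0.95,"tz": -0.3,"ax": 0,"ay": 0,"az": 0},
    {"gripper": 0.8,"tx": 0,"ty": 0.95,"tz": -0.3,"ax": 0,"ay": 0,"az": 0},
    {"gripper": 0.8,"tx": 0,"ty": 0.95,"tz": -0.3,"ax": 0,"ay": 0,"az": 0},
    {"gripper": 0.8,"tx": 0,"ty": 0.95,"tz": -0.3,"ax": 0,"ay": 0,"az": 0},
    {"gripper": 0.8,"tx": 0,"ty": 0.95,"tz": -0.3,"ax": 0,"ay": 0,"az": 0},
    {"gripper": 0.8,"tx": 0,"ty": 0.95,"tz": -0.3,"ax": 0,"ay": 0,"az": 0},
    {"gripper": 0.8,"tx": 0,"ty": 0.6,"tz": -0.4,"ax": 0,"ay": 0,"az": 0},
    {"gripper": 0.8,"tx": 0,"ty": 0,"tz": 0,"ax": 0,"ay": 0,"az": 0},
    {"gripper": 0.8,"tx": 0,"ty": 0,"tz": 0,"ax": 0,"ay": 0,"az": 0},
  ],
)

```text
t: 38.03
eef_pos: [0.6082, -0.0599, 0.4273]
ee_rot: [0.33, 1.569, -3.077]
force: [-0.7, 0.4, -0.3]
width: 0.0701
```

Run:
```python
from h import *
st()
T,im=snap("wrist","pics/w15.png"); crop(im,200,30,520,270,2.5,"pics/w15c.png")
for q in("post","stand","release_top","lock_top","gauge_head","gauge"):
    print(q,[(np.round(d['location'][::-1],1).tolist(),round(d['confidence'],2),(onplane("wrist",d['location'][::-1],{"release_top":.136,"lock_top":.136,"gauge_head":.104,"gauge":.08}.get(q,0),T)).round(4)) for d in finder.pinpoint(q,"wrist")][:4])
```

```text
t 38.03 tcp [ 0.6082 -0.0599  0.4273] grasp [ 0.6079 -0.0599  0.2683] 
R [[-0.002, -0.262, -0.965], [-0.0, -0.965, 0.262], [-1.0, 0.001, 0.002]] F [-0.7  0.4 -0.3] w 0.0701 q [ 0.22  0.24 -0.1  -0.   -1.23 -0.49]
post [([270.0, 61.2], 0.83, array([ 0.6122, -0.2212,  0.    ]))]
stand [([540.5, 154.8], 0.66, array([ 0.3395, -0.0472,  0.    ])), ([318.4, 220.0], 0.64, array([ 0.6074, -0.0396,  0.    ]))]
release_top [([322.3, 243.4], 0.59, array([ 0.6033, -0.0504,  0.136 ]))]
lock_top [([317.9, 277.1], 0.76, array([ 0.6143, -0.0232,  0.136 ]))]
gauge_head [([318.3, 250.2], 0.56, array([ 0.6101, -0.0358,  0.104 ]))]
gauge [([321.8, 241.0], 0.81, array([ 0.6061, -0.0364,  0.08  ]))]
```

View pics/w15.png

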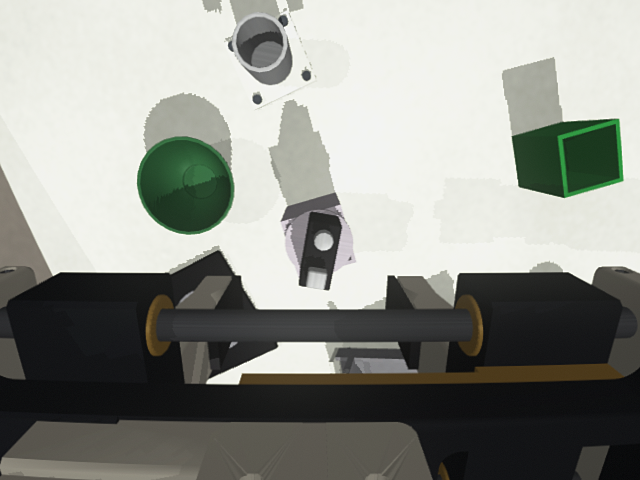

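View pics/w15c.png

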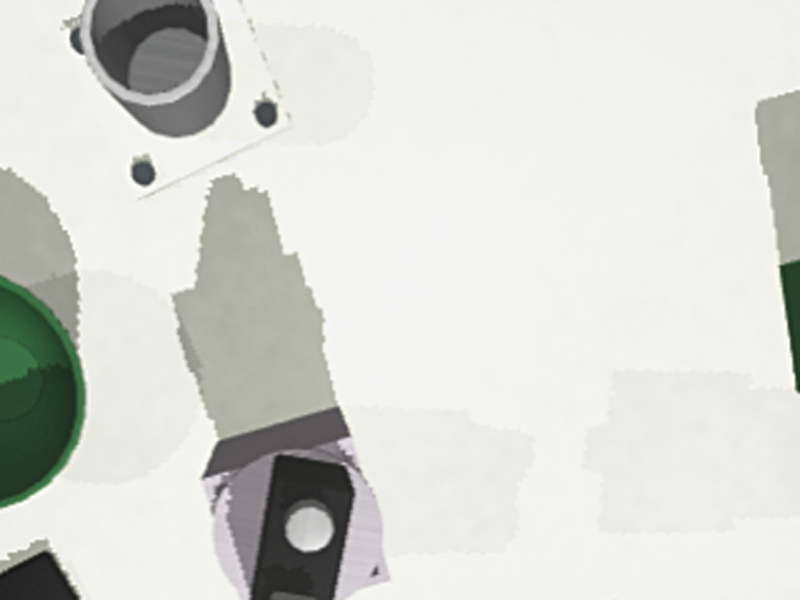

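Emit:
play_rows(
  steps=[
    {"gripper": 0.8,"tx": 0,"ty": -0.8,"tz": 0,"ax": 0,"ay": 0,"az": 0},
    {"gripper": 0.8,"tx": 0,"ty": -0.8,"tz": 0,"ax": 0,"ay": 0,"az": 0},
    {"gripper": 0.8,"tx": 0,"ty": 0,"tz": 0,"ax": 0,"ay": 0,"az": 0},
    {"gripper": 0.8,"tx": 0,"ty": 0,"tz": 0,"ax": 0,"ay": 0,"az": 0},
  ],
)

```text
t: 38.72
eef_pos: [0.6182, -0.019, 0.4278]
ee_rot: [1.265, 1.57, -2.138]
force: [0.1, -0.5, 0.4]
width: 0.0704
```

Run:
```python
from h import *
st()
T,im=snap("wrist","pics/w16.png"); crop(im,240,120,400,240,5,"pics/w16c.png")
for q in("release_top","lock_top","gauge_head","gauge"):
    print(q,[(np.round(d['location'][::-1],1).tolist(),round(d['confidence'],2),(onplane("wrist",d['location'][::-1],{"release_top":.136,"lock_top":.136,"gauge_head":.104,"gauge":.08}.get(q,0),T)).round(4)) for d in finder.pinpoint(q,"wrist")][:4])
```

```text
t 38.72 tcp [ 0.6182 -0.019   0.4278] grasp [ 0.6181 -0.0191  0.2688] 
R [[-0.0, -0.258, -0.966], [-0.001, -0.966, 0.258], [-1.0, 0.001, 0.0]] F [ 0.1 -0.5  0.4] w 0.0704 q [ 0.28  0.25 -0.08  0.   -1.23 -0.55]
release_top [([320.3, 197.9], 0.68, array([ 0.6059, -0.0458,  0.136 ])), ([323.3, 190.5], 0.56, array([ 0.6022, -0.0508,  0.136 ]))]
lock_top [([315.1, 231.1], 0.7, array([ 0.6167, -0.021 ,  0.136 ]))]
gauge_head [([319.0, 205.6], 0.61, array([ 0.6095, -0.0344,  0.104 ]))]
gauge [([322.1, 199.9], 0.6, array([ 0.6061, -0.0345,  0.08  ]))]
```

View pics/w16c.png

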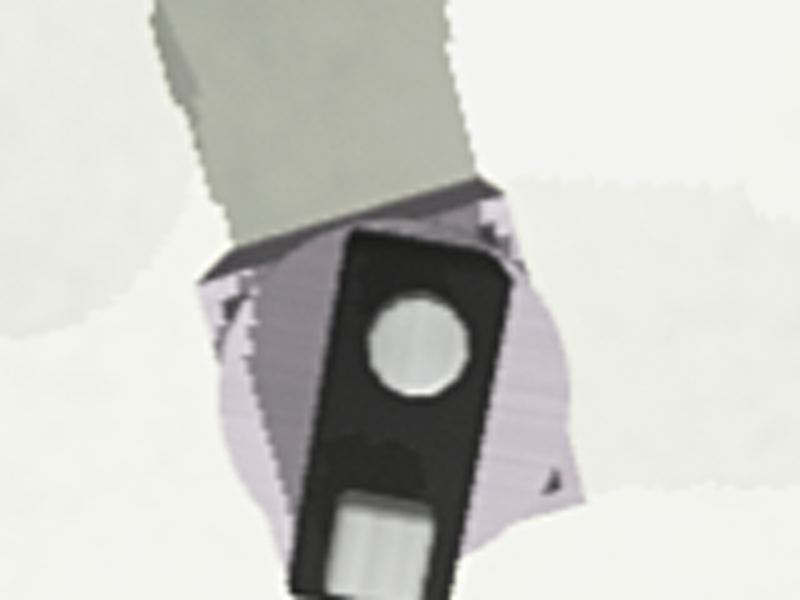

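Run:
```python
from h import *
T=pose()
a=onplane("wrist",(323.8,189.2),.136,T);b=onplane("wrist",(316.2,230),.136,T)
d=b-a;print(a,b,np.linalg.norm(d),"yaw of gauge y off world y deg",np.degrees(np.arctan2(-d[0],d[1])),(a+b)/2)
# head edges at z .124: left edge pts, right edge pts, in crop
for e in (((350,235),(292,590)),((510,290),(455,590))):
    p=[onplane("wrist",(240+x/5,120+y/5),.124,T) for x,y in e]; q=p[1]-p[0];print(np.degrees(np.arctan2(-q[0],q[1])))
jaw=np.arctan2(d[1],d[0])+np.pi/2
print(np.degrees(jaw)); g=(a+b)/2; g[2]=.105
plan(target(g,jaw))
```

```text
[ 0.6013 -0.0533  0.136 ] [ 0.6154 -0.0233  0.136 ] 0.03319551181710331 yaw of gauge y off world y deg -25.21360145102554 [ 0.6084 -0.0383  0.136 ]
-24.659163816747075
-24.385312678130152
154.78639854897446
turn units [ 1.69 -0.   -0.01] | shift (after turn) [6.56 0.8  0.05] | shift(in present axes) [6.56 0.78 0.19] | world mm [  -9.6  -17.7 -163.9]
```

Emit:
play_rows(
  steps=[
    {"gripper": 0.8,"tx": 0,"ty": 0,"tz": 0,"ax": 0.83,"ay": 0,"az": 0},
    {"gripper": 0.8,"tx": 0,"ty": 0,"tz": 0,"ax": 0.83,"ay": 0,"az": 0},
    {"gripper": 0.8,"tx": 0.8,"ty": 0.4,"tz": 0.05,"ax": 0,"ay": 0,"az": 0},
    {"gripper": 0.8,"tx": 0.8,"ty": 0.4,"tz": 0,"ax": 0,"ay": 0,"az": 0},
    {"gripper": 0.8,"tx": 0.8,"ty": 0,"tz": 0,"ax": 0,"ay": 0,"az": 0},
    {"gripper": 0.8,"tx": 0.8,"ty": 0,"tz": 0,"ax": 0,"ay": 0,"az": 0},
    {"gripper": 0.8,"tx": 0,"ty": 0,"tz": 0,"ax": 0,"ay": 0,"az": 0},
    {"gripper": 0.8,"tx": 0,"ty": 0,"tz": 0,"ax": 0,"ay": 0,"az": 0},
  ],
)

```text
t: 39.63
eef_pos: [0.6083, -0.0383, 0.3474]
ee_rot: [1.01, 1.568, -2.569]
force: [-0.3, 0.1, 0.4]
width: 0.0703
```

Run:
```python
from h import *
st();plan(target((.6083,-.0383,.108),np.radians(155.2)))
T,im=snap("wrist","pics/w17.png")
T,im=snap("scene","pics/s17.png"); crop(im,260,150,420,300,4,"pics/s17c.png")
```

```text
t 39.63 tcp [ 0.6083 -0.0383  0.3474] grasp [ 0.608  -0.0385  0.1884] 
R [[-0.002, -0.423, -0.906], [-0.001, -0.906, 0.423], [-1.0, 0.002, 0.001]] F [-0.3  0.1  0.4] w 0.0703 q [ 0.26  0.29 -0.22  0.   -1.06 -0.69]
turn units [-0.04  0.01 -0.02] | shift (after turn) [ 3.22 -0.    0.  ] | shift(in present axes) [ 3.22 -0.01 -0.  ] | world mm [ -0.    0.  -80.4]
```

View pics/w17.png

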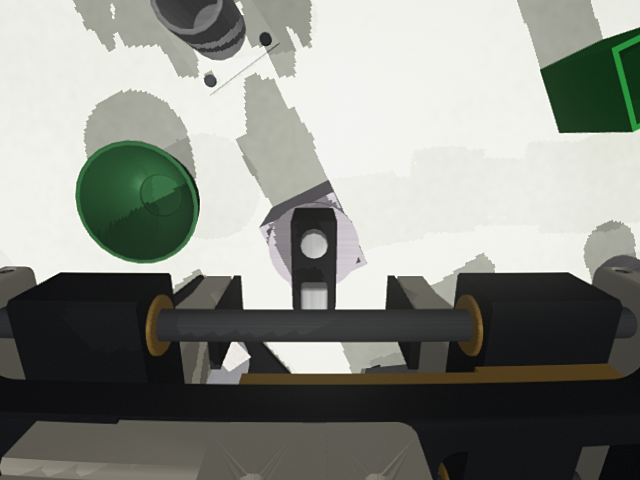

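View pics/s17c.png

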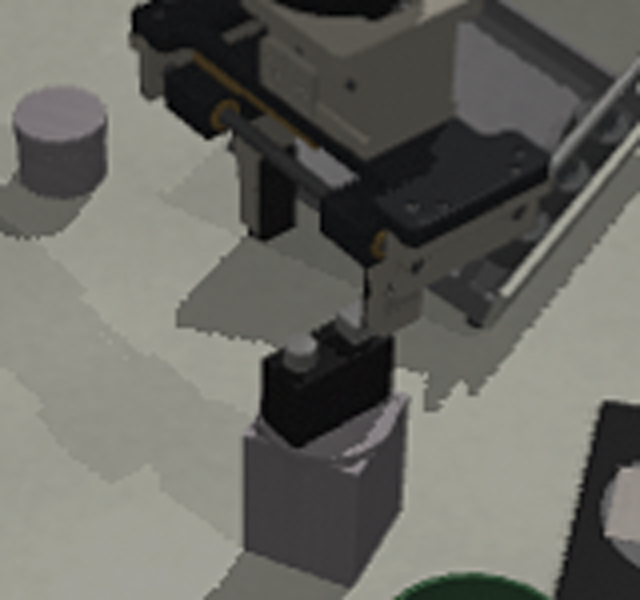

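Emit:
play_rows(
  steps=[
    {"gripper": 0.8,"tx": 0.8,"ty": 0,"tz": 0,"ax": 0,"ay": 0,"az": 0},
    {"gripper": 0.8,"tx": 0.8,"ty": 0,"tz": 0,"ax": 0,"ay": 0,"az": 0},
    {"gripper": 0.8,"tx": 0.8,"ty": 0,"tz": 0,"ax": 0,"ay": 0,"az": 0},
    {"gripper": 0.8,"tx": 0.5,"ty": 0,"tz": 0,"ax": 0,"ay": 0,"az": 0},
    {"gripper": 0.8,"tx": 0.3,"ty": 0,"tz": 0,"ax": 0,"ay": 0,"az": 0},
    {"gripper": 0.8,"tx": 0,"ty": 0,"tz": 0,"ax": 0,"ay": 0,"az": 0},
    {"gripper": 0.2,"tx": 0,"ty": 0,"tz": 0,"ax": 0,"ay": 0,"az": 0},
    {"gripper": 0.2,"tx": 0,"ty": 0,"tz": 0,"ax": 0,"ay": 0,"az": 0},
    {"gripper": 0.2,"tx": 0,"ty": 0,"tz": 0,"ax": 0,"ay": 0,"az": 0},
    {"gripper": 0.2,"tx": 0,"ty": 0,"tz": 0,"ax": 0,"ay": 0,"az": 0},
    {"gripper": 0.2,"tx": 0,"ty": 0,"tz": 0,"ax": 0,"ay": 0,"az": 0},
    {"gripper": 0.2,"tx": 0,"ty": 0,"tz": 0,"ax": 0,"ay": 0,"az": 0},
    {"gripper": 0.2,"tx": 0,"ty": 0,"tz": 0,"ax": 0,"ay": 0,"az": 0},
    {"gripper": 0.2,"tx": 0,"ty": 0,"tz": 0,"ax": 0,"ay": 0,"az": 0},
    {"gripper": 0.2,"tx": 0,"ty": 0,"tz": 0,"ax": 0,"ay": 0,"az": 0},
  ],
  newtons=35,
)

```text
t: 40.98
eef_pos: [0.6085, -0.0379, 0.268]
ee_rot: [1.857, 1.57, -1.721]
force: [-1.8, 0.6, 2.5]
width: 0.0276
```

Run:
```python
from h import *
st()
```

```text
t 40.98 tcp [ 0.6085 -0.0379  0.268 ] grasp [ 0.6085 -0.038   0.109 ] 
R [[-0.0, -0.423, -0.906], [-0.001, -0.906, 0.423], [-1.0, 0.001, -0.0]] F [-1.8  0.6  2.5] w 0.0276 q [ 0.26  0.37 -0.31  0.   -0.89 -0.7 ]
```

Emit:
play_rows(
  steps=[
    {"gripper": 0.2,"tx": -0.2,"ty": 0,"tz": 0,"ax": 0,"ay": 0,"az": 0},
    {"gripper": 0.2,"tx": -0.5,"ty": 0,"tz": 0,"ax": 0,"ay": 0,"az": 0},
    {"gripper": 0.2,"tx": -0.7,"ty": 0,"tz": 0,"ax": 0,"ay": 0,"az": 0},
    {"gripper": 0.2,"tx": -0.8,"ty": 0,"tz": 0,"ax": 0,"ay": 0,"az": 0},
    {"gripper": 0.2,"tx": -0.8,"ty": 0,"tz": 0,"ax": 0,"ay": 0,"az": 0},
    {"gripper": 0.2,"tx": -0.6,"ty": 0,"tz": 0,"ax": 0,"ay": 0,"az": 0},
    {"gripper": 0.2,"tx": -0.4,"ty": 0,"tz": 0,"ax": 0,"ay": 0,"az": 0},
    {"gripper": 0.2,"tx": 0,"ty": 0,"tz": 0,"ax": 0,"ay": 0,"az": 0},
    {"gripper": 0.2,"tx": 0,"ty": 0,"tz": 0,"ax": 0,"ay": 0,"az": 0},
  ],
)

```text
t: 41.73
eef_pos: [0.6082, -0.0378, 0.3674]
ee_rot: [0.827, 1.57, -2.751]
force: [0.6, 0.0, -4.4]
width: 0.0276
```

Run:
```python
from h import *
st()
T,im=snap("wrist","pics/w18.png")
_,im=snap("scene","pics/s18.png"); crop(im,240,150,440,370,3,"pics/s18c.png")
_,im=snap("side","pics/sd18.png"); crop(im,200,170,380,310,4,"pics/sd18c.png")
print([(np.round(d['location'][::-1],1).tolist(),round(d['confidence'],2),onplane("wrist",d['location'][::-1],0,T)) for d in finder.pinpoint("post","wrist")])
```

```text
t 41.73 tcp [ 0.6082 -0.0378  0.3674] grasp [ 0.6082 -0.0378  0.2084] 
R [[-0.0, -0.423, -0.906], [-0.0, -0.906, 0.423], [-1.0, 0.0, 0.0]] F [ 0.6  0.  -4.4] w 0.0276 q [ 0.26  0.28 -0.19  0.   -1.1  -0.69]
[([224.1, 36.3], 0.67, array([ 0.6122, -0.2205,  0.    ]))]
```

View pics/w18.png

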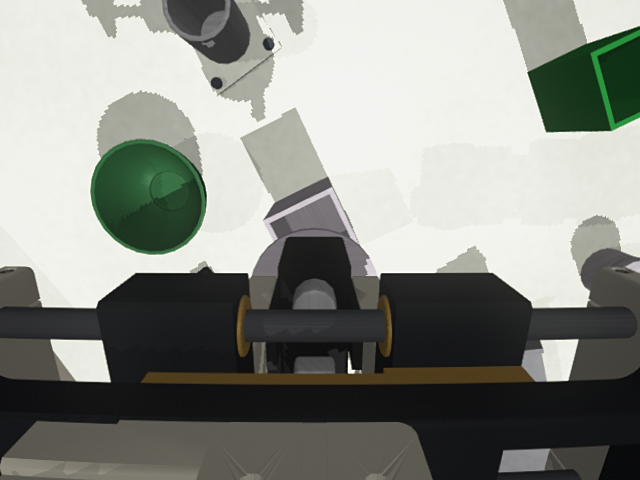

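View pics/s18c.png

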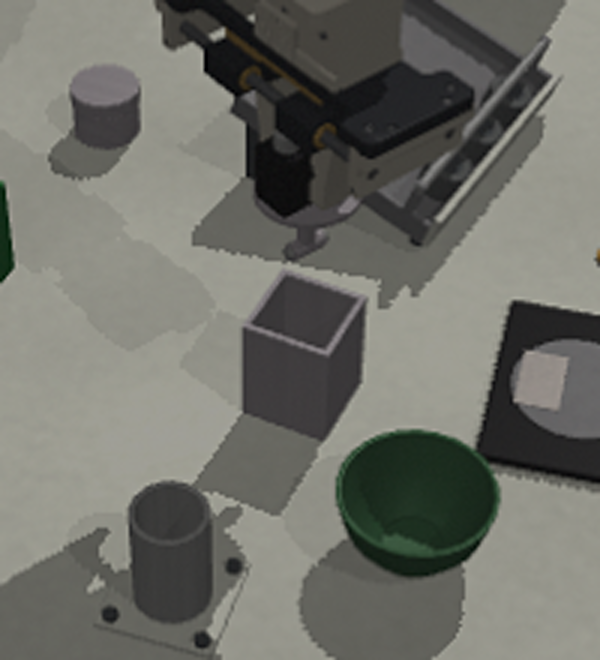

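View pics/sd18c.png

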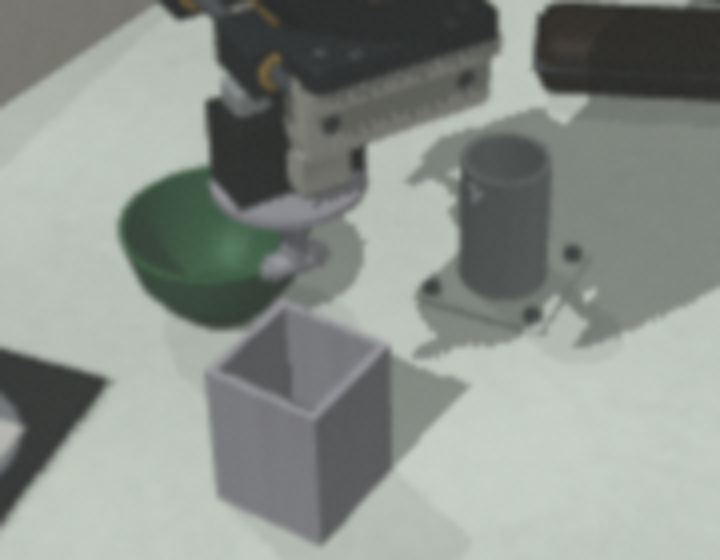

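Emit:
play_rows(
  steps=[
    {"gripper": 0.2,"tx": 0,"ty": 0.6,"tz": -0.5,"ax": 0,"ay": 0,"az": 0},
    {"gripper": 0.2,"tx": 0,"ty": 0.6,"tz": -0.5,"ax": 0,"ay": 0,"az": 0},
    {"gripper": 0.2,"tx": 0,"ty": 0.6,"tz": -0.5,"ax": 0,"ay": 0,"az": 0},
    {"gripper": 0.2,"tx": 0,"ty": 0.6,"tz": -0.5,"ax": 0,"ay": 0,"az": 0},
    {"gripper": 0.2,"tx": 0,"ty": 0.6,"tz": -0.5,"ax": 0,"ay": 0,"az": 0},
    {"gripper": 0.2,"tx": 0,"ty": 0.6,"tz": -0.5,"ax": 0,"ay": 0,"az": 0},
    {"gripper": 0.2,"tx": 0,"ty": 0.5,"tz": -0.25,"ax": 0,"ay": 0,"az": 0},
    {"gripper": 0.2,"tx": 0,"ty": 0,"tz": 0,"ax": 0,"ay": 0,"az": 0},
    {"gripper": 0.2,"tx": 0,"ty": 0,"tz": 0,"ax": 0,"ay": 0,"az": 0},
  ],
)

```text
t: 42.68
eef_pos: [0.6385, -0.1658, 0.3669]
ee_rot: [0.693, 1.569, -2.887]
force: [0.7, -0.5, -3.6]
width: 0.0278
```

Run:
```python
from h import *
st()
T,im=snap("wrist","pics/w19.png"); crop(im,230,120,390,240,5,"pics/w19c.png")
_,im=snap("scene","pics/s19.png"); crop(im,240,230,360,370,4,"pics/s19c.png")
_,im=snap("side","pics/sd19.png"); crop(im,270,160,370,260,6,"pics/sd19c.png")
print([(np.round(d['location'][::-1],1).tolist(),round(d['confidence'],2),onplane("wrist",d['location'][::-1],0,T)) for d in finder.pinpoint("post","wrist")])
```

```text
t 42.68 tcp [ 0.6385 -0.1658  0.3669] grasp [ 0.6382 -0.1659  0.2079] 
R [[-0.002, -0.424, -0.906], [-0.0, -0.906, 0.424], [-1.0, 0.001, 0.001]] F [ 0.7 -0.5 -3.6] w 0.0278 q [ 0.04  0.36 -0.08  0.   -1.14 -0.48]
[([312.1, 154.9], 0.85, array([ 0.6147, -0.2198,  0.    ]))]
```

View pics/w19.png

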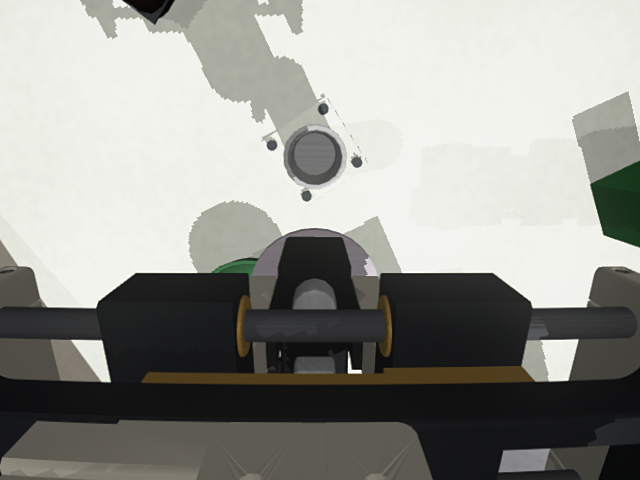

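View pics/w19c.png

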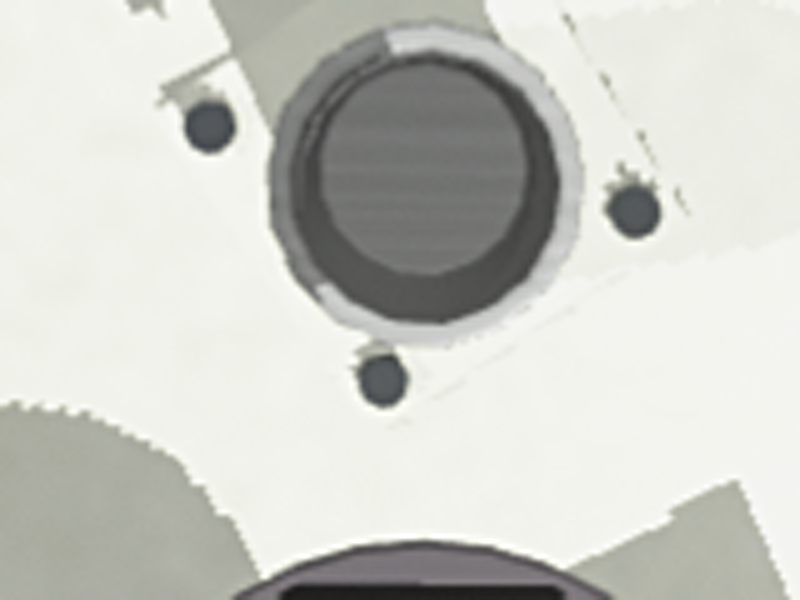

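View pics/sd19c.png

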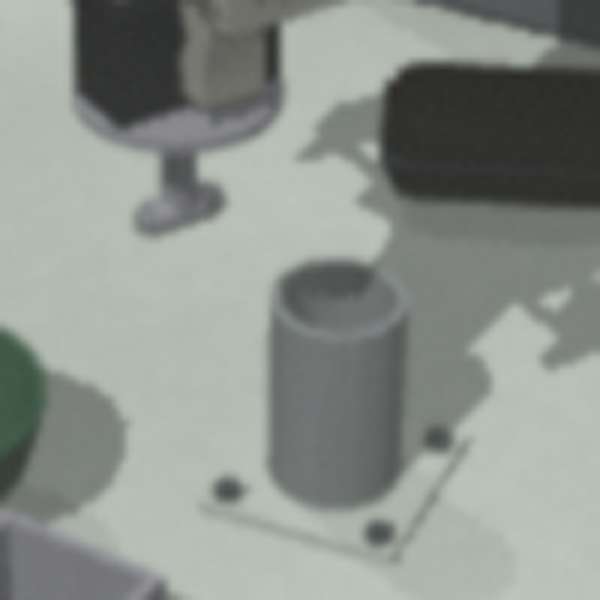

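View pics/s19c.png

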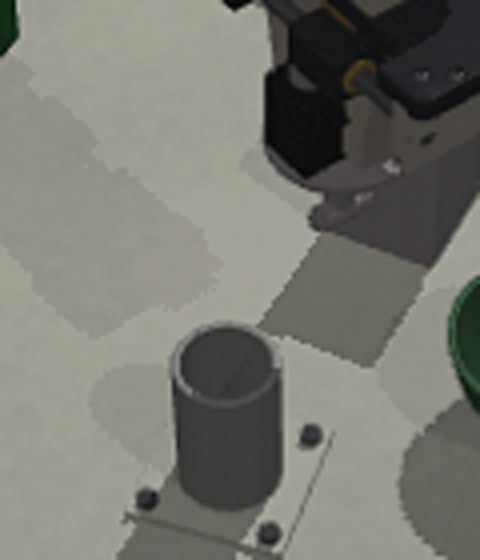

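Run:
```python
from h import *
T=pose()
w=onplane("wrist",(315.2,156.7),.08,T);s=onplane("scene",(296.75,320.75),.08);d=onplane("side",(326.7,209.8),.08)
print(w,s,d,tri([("wrist",(315.2,156.7),T),("scene",(296.75,320.75)),("side",(326.7,209.8))]))
# inner hole ellipse centre: x 290-558,y 50-325
print(onplane("wrist",(230+424/5,120+187.5/5),.08,T))
# gauge pos cross-check in scene/side: collar / tip
for q in("gauge","gauge_head","tip_a","tip_b"):
  for c in("scene","side"):
    print(q,c,[(np.round(x['location'][::-1],1).tolist(),round(x['confidence'],2)) for x in finder.pinpoint(q,c)][:3])
G=T[:3,3]+.159*T[:3,0]-[0,0,.029]
print("exp",proj("scene",G),proj("side",G), "tips mid",proj("scene",G-[0,0,.042]),proj("side",G-[0,0,.042]))
plan(target((w[0],w[1],.2085),np.radians(155.2)))
```

```text
[ 0.6123 -0.2191  0.08  ] [ 0.6137 -0.219   0.08  ] [ 0.6078 -0.2165  0.08  ] (array([ 0.6116, -0.2187,  0.0777]), np.float64(0.00217799409582922))
[ 0.6129 -0.2187  0.08  ]
gauge scene [([325.2, 263.8], 0.9)]
gauge side [([296.8, 175.3], 0.68)]
gauge_head scene [([325.9, 252.9], 0.75)]
gauge_head side [([294.6, 165.7], 0.62)]
tip_a scene [([368.2, 196.2], 0.54)]
tip_a side []
tip_b scene [([368.2, 196.2], 0.54)]
tip_b side []
exp [324.3762 264.6716] [299.497  174.6212] tips mid [324.2667 282.0904] [299.7134 193.3542]
turn units [-0.03 -0.   -0.01] | shift (after turn) [0.02 2.41 0.05] | shift(in present axes) [0.02 2.41 0.04] | world mm [-26.5 -54.2  -0.5]
```

Emit:
play_rows(
  steps=[
    {"gripper": 0.2,"tx": 0,"ty": 0.5,"tz": 0.05,"ax": 0,"ay": 0,"az": 0},
    {"gripper": 0.2,"tx": 0,"ty": 0.7,"tz": 0,"ax": 0,"ay": 0,"az": 0},
    {"gripper": 0.2,"tx": 0,"ty": 0.7,"tz": 0,"ax": 0,"ay": 0,"az": 0},
    {"gripper": 0.2,"tx": 0,"ty": 0.5,"tz": 0,"ax": 0,"ay": 0,"az": 0},
    {"gripper": 0.2,"tx": 0.5,"ty": 0,"tz": 0,"ax": 0,"ay": 0,"az": 0},
    {"gripper": 0.2,"tx": 0.6,"ty": 0,"tz": 0,"ax": 0,"ay": 0,"az": 0},
    {"gripper": 0.2,"tx": 0.4,"ty": 0,"tz": 0,"ax": 0,"ay": 0,"az": 0},
    {"gripper": 0.2,"tx": 0.2,"ty": 0,"tz": 0,"ax": 0,"ay": 0,"az": 0},
    {"gripper": 0.2,"tx": 0,"ty": 0,"tz": 0,"ax": 0,"ay": 0,"az": 0},
    {"gripper": 0.2,"tx": 0,"ty": 0,"tz": 0,"ax": 0,"ay": 0,"az": 0},
  ],
)

```text
t: 44.12
eef_pos: [0.6125, -0.219, 0.3255]
ee_rot: [1.549, 1.57, -2.029]
force: [1.5, -0.7, -3.7]
width: 0.0278
```

Run:
```python
from h import *
st()
_,im=snap("scene","pics/s20.png"); crop(im,240,230,360,370,5,"pics/s20c.png")
_,im=snap("side","pics/sd20.png"); crop(im,270,160,370,260,6,"pics/sd20c.png")
```

```text
t 44.12 tcp [ 0.6125 -0.219   0.3255] grasp [ 0.6124 -0.2191  0.1665] 
R [[-0.0, -0.422, -0.906], [-0.001, -0.906, 0.422], [-1.0, 0.001, 0.0]] F [ 1.5 -0.7 -3.7] w 0.0278 q [-0.04  0.38 -0.15  0.   -1.04 -0.39]
```

View pics/s20c.png

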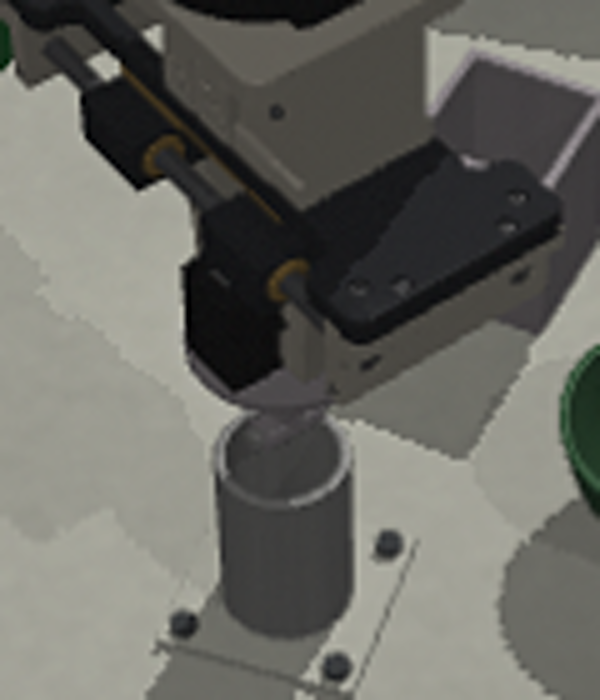

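View pics/sd20c.png

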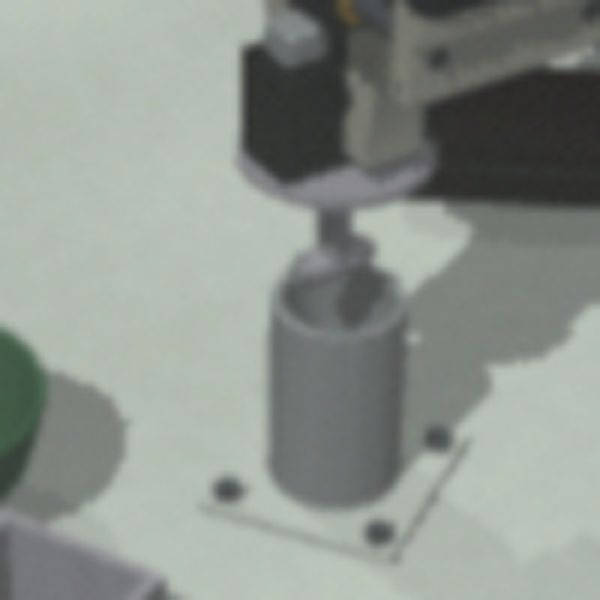

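Emit:
play_rows(
  steps=[
    {"gripper": 0.2,"tx": 0.2,"ty": 0,"tz": 0,"ax": 0,"ay": 0,"az": 0},
    {"gripper": 0.2,"tx": 0.2,"ty": 0,"tz": 0,"ax": 0,"ay": 0,"az": 0},
    {"gripper": 0.2,"tx": 0.2,"ty": 0,"tz": 0,"ax": 0,"ay": 0,"az": 0},
    {"gripper": 0.2,"tx": 0.2,"ty": 0,"tz": 0,"ax": 0,"ay": 0,"az": 0},
    {"gripper": 0.2,"tx": 0,"ty": 0,"tz": 0,"ax": 0,"ay": 0,"az": 0},
  ],
)

```text
t: 44.63
eef_pos: [0.6119, -0.2188, 0.3038]
ee_rot: [0.503, 1.568, -3.075]
force: [-0.7, 2.1, -3.7]
width: 0.0281
```

Emit:
play_rows(
  steps=[
    {"gripper": 0.2,"tx": 0.3,"ty": 0,"tz": 0,"ax": 0,"ay": 0,"az": 0},
    {"gripper": 0.2,"tx": 0.3,"ty": 0,"tz": 0,"ax": 0,"ay": 0,"az": 0},
    {"gripper": 0.2,"tx": 0.3,"ty": 0,"tz": 0,"ax": 0,"ay": 0,"az": 0},
    {"gripper": 0.2,"tx": 0.2,"ty": 0,"tz": 0,"ax": 0,"ay": 0,"az": 0},
    {"gripper": 0.2,"tx": 0.1,"ty": 0,"tz": 0,"ax": 0,"ay": 0,"az": 0},
    {"gripper": 0.2,"tx": 0.1,"ty": 0,"tz": 0,"ax": 0,"ay": 0,"az": 0},
    {"gripper": 0.2,"tx": 0,"ty": 0,"tz": 0,"ax": 0,"ay": 0,"az": 0},
    {"gripper": 0.2,"tx": 0,"ty": 0,"tz": 0,"ax": 0,"ay": 0,"az": 0},
  ],
)

```text
t: 45.3
eef_pos: [0.6124, -0.219, 0.273]
ee_rot: [1.839, 1.57, -1.739]
force: [0.1, 0.4, -4.6]
width: 0.0276
```

Run:
```python
from h import *
st()
_,im=snap("side","pics/sd21.png"); crop(im,270,160,370,260,6,"pics/sd21c.png")
```

```text
t 45.3 tcp [ 0.6124 -0.219   0.273 ] grasp [ 0.6124 -0.2191  0.114 ] 
R [[-0.0, -0.423, -0.906], [-0.001, -0.906, 0.423], [-1.0, 0.001, -0.0]] F [ 0.1  0.4 -4.6] w 0.0276 q [-0.04  0.42 -0.21  0.   -0.94 -0.39]
```

View pics/sd21c.png

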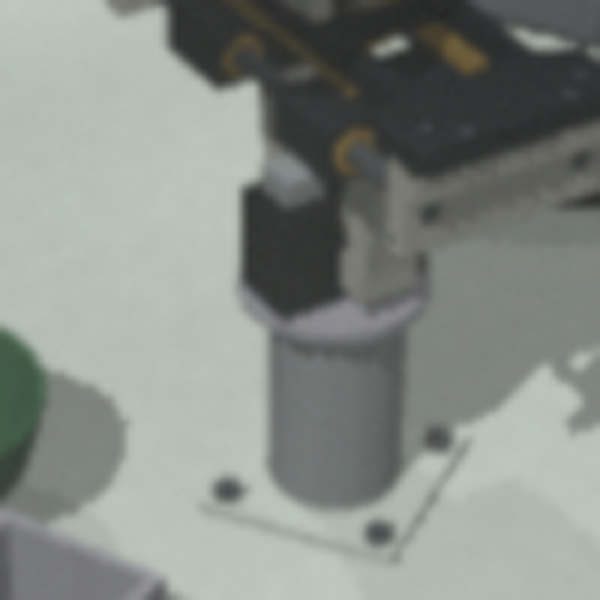

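Inserted with no side force. Lower the last few mm until contact.

Emit:
play_rows(
  steps=[
    {"gripper": 0.2,"tx": 0.08,"ty": 0,"tz": 0,"ax": 0,"ay": 0,"az": 0},
    {"gripper": 0.2,"tx": 0.08,"ty": 0,"tz": 0,"ax": 0,"ay": 0,"az": 0},
    {"gripper": 0.2,"tx": 0.05,"ty": 0,"tz": 0,"ax": 0,"ay": 0,"az": 0},
    {"gripper": 0.2,"tx": 0,"ty": 0,"tz": 0,"ax": 0,"ay": 0,"az": 0},
    {"gripper": 0.2,"tx": 0,"ty": 0,"tz": 0,"ax": 0,"ay": 0,"az": 0},
  ],
)

```text
t: 45.77
eef_pos: [0.6123, -0.219, 0.268]
ee_rot: [2.2, 1.57, -1.378]
force: [-1.0, 0.9, 0.1]
width: 0.028
```

Run:
```python
from h import *
st()
```

```text
t 45.77 tcp [ 0.6123 -0.219   0.268 ] grasp [ 0.6123 -0.2191  0.109 ] 
R [[0.0, -0.423, -0.906], [-0.001, -0.906, 0.423], [-1.0, 0.001, -0.0]] F [-1.   0.9  0.1] w 0.028 q [-0.04  0.43 -0.21  0.   -0.93 -0.39]
```

Emit:
play_rows(
  steps=[
    {"gripper": 0.6,"tx": 0,"ty": 0,"tz": 0,"ax": 0,"ay": 0,"az": 0},
    {"gripper": 0.6,"tx": 0,"ty": 0,"tz": 0,"ax": 0,"ay": 0,"az": 0},
    {"gripper": 0.6,"tx": 0,"ty": 0,"tz": 0,"ax": 0,"ay": 0,"az": 0},
    {"gripper": 0.6,"tx": 0,"ty": 0,"tz": 0,"ax": 0,"ay": 0,"az": 0},
    {"gripper": 0.6,"tx": -0.4,"ty": 0,"tz": 0,"ax": 0,"ay": 0,"az": 0},
    {"gripper": 0.6,"tx": -0.8,"ty": 0,"tz": 0,"ax": 0,"ay": 0,"az": 0},
    {"gripper": 0.6,"tx": -0.8,"ty": 0,"tz": 0,"ax": 0,"ay": 0,"az": 0},
    {"gripper": 0.6,"tx": -0.8,"ty": 0,"tz": 0,"ax": 0,"ay": 0,"az": 0},
    {"gripper": 0.6,"tx": 0,"ty": 0,"tz": 0,"ax": 0,"ay": 0,"az": 0},
    {"gripper": 0.6,"tx": 0,"ty": 0,"tz": 0,"ax": 0,"ay": 0,"az": 0},
  ],
)

```text
t: 46.6
eef_pos: [0.6127, -0.219, 0.34]
ee_rot: [-3.014, 1.567, -0.309]
force: [0.1, -0.0, -0.2]
width: 0.0522
```

Run:
```python
from h import *
st()
T,im=snap("wrist","pics/w22.png")
for q in("release_top","lock_top"):
    print(q,[(np.round(d['location'][::-1],1).tolist(),round(d['confidence'],2),(onplane("wrist",d['location'][::-1],.136,T)).round(4)) for d in finder.pinpoint(q,"wrist")][:4])
_,im=snap("scene","pics/s22.png"); crop(im,240,230,360,370,5,"pics/s22c.png")
g=T[:3,3]+.159*T[:3,0]
print("expected rel",g[:2]+.017*T[:2,1],"lock",g[:2]-.017*T[:2,1], proj("wrist",[*(g[:2]+.017*T[:2,1]),.136],T), proj("wrist",[*(g[:2]-.017*T[:2,1]),.136],T))
```

```text
t 46.6 tcp [ 0.6127 -0.219   0.34  ] grasp [ 0.6132 -0.2192  0.181 ] 
R [[0.003, -0.423, -0.906], [-0.001, -0.906, 0.423], [-1.0, -0.0, -0.004]] F [ 0.1 -0.  -0.2] w 0.0522 q [-0.04  0.36 -0.14  0.   -1.07 -0.39]
release_top [([317.1, 252.4], 0.65, array([ 0.6065, -0.2302,  0.136 ]))]
lock_top [([314.7, 302.8], 0.9, array([ 0.6206, -0.2031,  0.136 ]))]
expected rel [ 0.606  -0.2346] lock [ 0.6204 -0.2038] [314.5799 245.1893] [314.5585 301.6605]
```

View pics/w22.png

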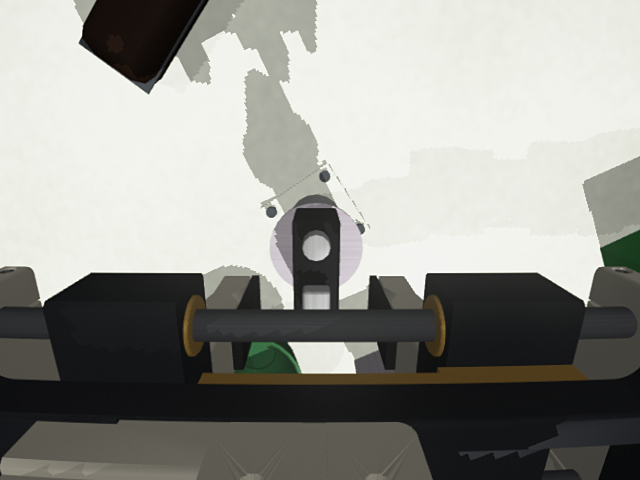

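View pics/s22c.png

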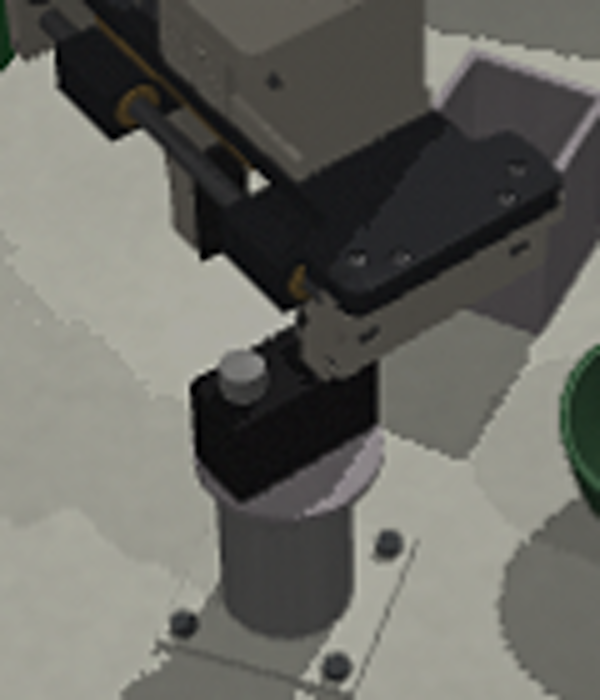

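Emit:
play_rows(
  steps=[
    {"gripper": 0,"tx": 0,"ty": 0.34,"tz": 0,"ax": 0,"ay": 0,"az": 0},
    {"gripper": 0,"tx": 0,"ty": 0.34,"tz": 0,"ax": 0,"ay": 0,"az": 0},
    {"gripper": 0,"tx": 0,"ty": 0,"tz": 0,"ax": 0,"ay": 0,"az": 0},
    {"gripper": 0,"tx": 0,"ty": 0,"tz": 0,"ax": 0,"ay": 0,"az": 0},
    {"gripper": 0,"tx": 0,"ty": 0,"tz": 0,"ax": 0,"ay": 0,"az": 0},
    {"gripper": 0,"tx": 0,"ty": 0,"tz": 0,"ax": 0,"ay": 0,"az": 0},
    {"gripper": 0,"tx": 0,"ty": 0,"tz": 0,"ax": 0,"ay": 0,"az": 0},
    {"gripper": 0,"tx": 0,"ty": 0,"tz": 0,"ax": 0,"ay": 0,"az": 0},
    {"gripper": 0,"tx": 0.4,"ty": 0,"tz": 0,"ax": 0,"ay": 0,"az": 0},
    {"gripper": 0,"tx": 0.4,"ty": 0,"tz": 0,"ax": 0,"ay": 0,"az": 0},
    {"gripper": 0,"tx": 0.1,"ty": 0,"tz": 0,"ax": 0,"ay": 0,"az": 0},
    {"gripper": 0,"tx": 0,"ty": 0,"tz": 0,"ax": 0,"ay": 0,"az": 0},
    {"gripper": 0,"tx": 0,"ty": 0,"tz": 0,"ax": 0,"ay": 0,"az": 0},
  ],
)

```text
t: 47.88
eef_pos: [0.605, -0.2343, 0.3145]
ee_rot: [0.769, 1.569, -2.809]
force: [-0.3, 0.7, 0.7]
width: 0.0005
```

Run:
```python
from h import *
st()
_,im=snap("scene","pics/s23.png"); crop(im,240,230,360,370,5,"pics/s23c.png")
```

```text
t 47.88 tcp [ 0.605  -0.2343  0.3145] grasp [ 0.6048 -0.2344  0.1555] 
R [[-0.002, -0.423, -0.906], [-0.001, -0.906, 0.423], [-1.0, 0.001, 0.001]] F [-0.3  0.7  0.7] w 0.0005 q [-0.07  0.38 -0.17  0.   -1.02 -0.37]
```

View pics/s23c.png

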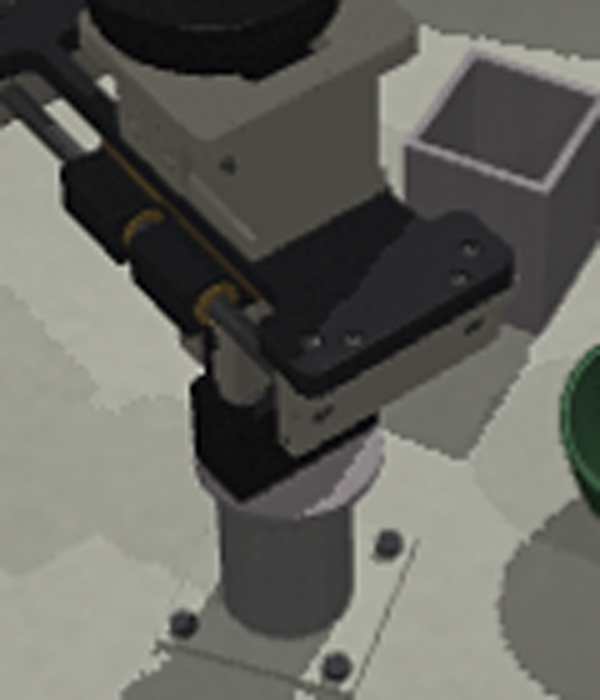

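Emit:
play_rows(
  steps=[
    {"gripper": 0,"tx": 0.08,"ty": 0,"tz": 0,"ax": 0,"ay": 0,"az": 0},
    {"gripper": 0,"tx": 0.08,"ty": 0,"tz": 0,"ax": 0,"ay": 0,"az": 0},
    {"gripper": 0,"tx": 0,"ty": 0,"tz": 0,"ax": 0,"ay": 0,"az": 0},
    {"gripper": 0,"tx": 0,"ty": 0,"tz": 0,"ax": 0,"ay": 0,"az": 0},
  ],
)

```text
t: 48.27
eef_pos: [0.6052, -0.2344, 0.3115]
ee_rot: [2.416, 1.57, -1.162]
force: [0.3, 0.6, 2.8]
width: 0.0002
```

Emit:
play_rows(
  steps=[
    {"gripper": 0,"tx": 0.08,"ty": 0,"tz": 0,"ax": 0,"ay": 0,"az": 0},
    {"gripper": 0,"tx": 0.06,"ty": 0,"tz": 0,"ax": 0,"ay": 0,"az": 0},
    {"gripper": 0,"tx": 0,"ty": 0,"tz": 0,"ax": 0,"ay": 0,"az": 0},
    {"gripper": 0,"tx": 0,"ty": 0,"tz": 0,"ax": 0,"ay": 0,"az": 0},
  ],
)

```text
t: 48.6
eef_pos: [0.6052, -0.2344, 0.3077]
ee_rot: [2.048, 1.57, -1.53]
force: [0.5, -0.3, 2.7]
width: 0.0005
```

Emit:
play_rows(
  steps=[
    {"gripper": 0,"tx": 0.06,"ty": 0,"tz": 0,"ax": 0,"ay": 0,"az": 0},
    {"gripper": 0,"tx": 0.04,"ty": 0,"tz": 0,"ax": 0,"ay": 0,"az": 0},
    {"gripper": 0,"tx": 0,"ty": 0,"tz": 0,"ax": 0,"ay": 0,"az": 0},
    {"gripper": 0,"tx": 0,"ty": 0,"tz": 0,"ax": 0,"ay": 0,"az": 0},
  ],
)

```text
t: 48.93
eef_pos: [0.6052, -0.2345, 0.3063]
ee_rot: [2.485, 1.569, -1.093]
force: [-2.8, 0.4, 9.6]
width: 0.0004
```

Emit:
play_rows(
  steps=[
    {"gripper": 0,"tx": -0.4,"ty": 0,"tz": 0,"ax": 0,"ay": 0,"az": 0},
    {"gripper": 0,"tx": -0.6,"ty": 0,"tz": 0,"ax": 0,"ay": 0,"az": 0},
    {"gripper": 0,"tx": 0,"ty": -0.4,"tz": 0,"ax": 0,"ay": 0,"az": 0},
    {"gripper": 0,"tx": 0,"ty": -0.5,"tz": 0,"ax": 0,"ay": 0,"az": 0},
    {"gripper": 0,"tx": 0,"ty": -0.46,"tz": 0,"ax": 0,"ay": 0,"az": 0},
    {"gripper": 0,"tx": 0,"ty": 0,"tz": 0,"ax": 0,"ay": 0,"az": 0},
    {"gripper": 0,"tx": 0,"ty": 0,"tz": 0,"ax": 0,"ay": 0,"az": 0},
  ],
)

```text
t: 49.52
eef_pos: [0.6198, -0.2023, 0.3293]
ee_rot: [0.679, 1.569, -2.898]
force: [0.2, -0.2, -1.1]
width: 0.0007
```

Run:
```python
from h import *
st()
T,im=snap("wrist","pics/w24.png")
_,im=snap("scene","pics/s24.png"); crop(im,240,230,360,370,5,"pics/s24c.png")
for q in("release_top","lock_top"):
    print(q,[(np.round(d['location'][::-1],1).tolist(),round(d['confidence'],2),(onplane("wrist",d['location'][::-1],.136,T)).round(4)) for d in finder.pinpoint(q,"wrist")][:4])
```

```text
t 49.52 tcp [ 0.6198 -0.2023  0.3293] grasp [ 0.6195 -0.2023  0.1703] 
R [[-0.002, -0.421, -0.907], [-0.0, -0.907, 0.421], [-1.0, 0.001, 0.001]] F [ 0.2 -0.2 -1.1] w 0.0007 q [-0.02  0.38 -0.14  0.   -1.05 -0.42]
release_top [([313.8, 220.1], 0.79, array([ 0.6056, -0.2329,  0.136 ]))]
lock_top [([312.6, 283.2], 0.65, array([ 0.6207, -0.2019,  0.136 ])), ([308.5, 239.0], 0.55, array([ 0.6123, -0.225 ,  0.136 ]))]
```

View pics/w24.png

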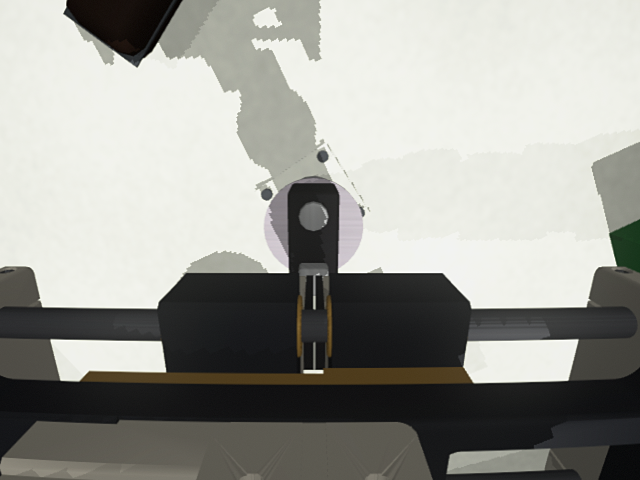

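View pics/s24c.png

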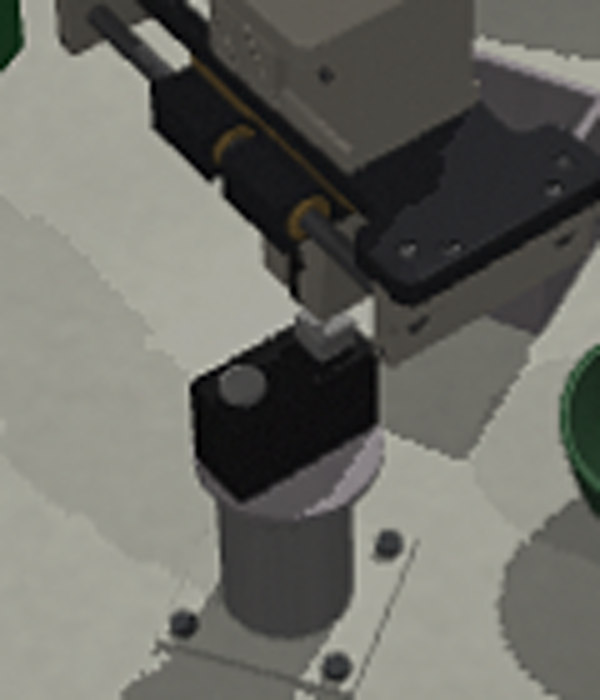

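Emit:
play_rows(
  steps=[
    {"gripper": 0,"tx": 0.3,"ty": 0.04,"tz": 0,"ax": 0,"ay": 0,"az": 0},
    {"gripper": 0,"tx": 0.25,"ty": 0,"tz": 0,"ax": 0,"ay": 0,"az": 0},
    {"gripper": 0,"tx": 0.1,"ty": 0,"tz": 0,"ax": 0,"ay": 0,"az": 0},
    {"gripper": 0,"tx": 0.08,"ty": 0,"tz": 0,"ax": 0,"ay": 0,"az": 0},
    {"gripper": 0,"tx": 0,"ty": 0,"tz": 0,"ax": 0,"ay": 0,"az": 0},
    {"gripper": 0,"tx": 0,"ty": 0,"tz": 0,"ax": 0,"ay": 0,"az": 0},
  ],
)

```text
t: 50.22
eef_pos: [0.619, -0.2045, 0.3116]
ee_rot: [1.067, 1.57, -2.511]
force: [0.3, -0.6, 0.5]
width: 0.0005
```

Emit:
play_rows(
  steps=[
    {"gripper": 0,"tx": 0.06,"ty": 0,"tz": 0,"ax": 0,"ay": 0,"az": 0},
    {"gripper": 0,"tx": 0.04,"ty": 0,"tz": 0,"ax": 0,"ay": 0,"az": 0},
    {"gripper": 0,"tx": 0,"ty": 0,"tz": 0,"ax": 0,"ay": 0,"az": 0},
    {"gripper": 0,"tx": 0,"ty": 0,"tz": 0,"ax": 0,"ay": 0,"az": 0},
  ],
)

```text
t: 50.55
eef_pos: [0.6191, -0.2045, 0.3095]
ee_rot: [2.097, 1.57, -1.481]
force: [-0.2, 0.1, 1.9]
width: 0.0002
```

Emit:
play_rows(
  steps=[
    {"gripper": 0,"tx": 0.06,"ty": 0,"tz": 0,"ax": 0,"ay": 0,"az": 0},
    {"gripper": 0,"tx": 0,"ty": 0,"tz": 0,"ax": 0,"ay": 0,"az": 0},
    {"gripper": 0,"tx": 0,"ty": 0,"tz": 0,"ax": 0,"ay": 0,"az": 0},
  ],
)

```text
t: 50.8
eef_pos: [0.6192, -0.2044, 0.3092]
ee_rot: [2.715, 1.569, -0.863]
force: [-2.1, 1.0, 9.9]
width: 0.0002
```

Emit:
play_rows(
  steps=[
    {"gripper": 0,"tx": 0.05,"ty": 0,"tz": 0,"ax": 0,"ay": 0,"az": 0},
    {"gripper": 0,"tx": 0,"ty": 0,"tz": 0,"ax": 0,"ay": 0,"az": 0},
    {"gripper": 0,"tx": 0,"ty": 0,"tz": 0,"ax": 0,"ay": 0,"az": 0},
  ],
)

```text
t: 51.05
eef_pos: [0.6193, -0.2043, 0.309]
ee_rot: [2.969, 1.568, -0.608]
force: [-5.3, 3.4, 14.1]
width: 0.0003
```

Emit:
play_rows(
  steps=[
    {"gripper": 0,"tx": -0.4,"ty": 0,"tz": 0,"ax": 0,"ay": 0,"az": 0},
    {"gripper": 0,"tx": -0.9,"ty": 0,"tz": 0,"ax": 0,"ay": 0,"az": 0},
    {"gripper": 0.7,"tx": 0,"ty": 0.3,"tz": 0,"ax": 0,"ay": 0,"az": 0},
    {"gripper": 0.7,"tx": 0,"ty": 0.33,"tz": 0,"ax": 0,"ay": 0,"az": 0},
    {"gripper": 0.7,"tx": 0,"ty": 0,"tz": 0,"ax": 0,"ay": 0,"az": 0},
    {"gripper": 0.7,"tx": 0,"ty": 0,"tz": 0,"ax": 0,"ay": 0,"az": 0},
    {"gripper": 0.7,"tx": 0,"ty": 0,"tz": 0,"ax": 0,"ay": 0,"az": 0},
    {"gripper": 0.7,"tx": 0,"ty": 0,"tz": 0,"ax": 0,"ay": 0,"az": 0},
  ],
)

```text
t: 51.72
eef_pos: [0.6124, -0.2186, 0.3385]
ee_rot: [0.827, 1.569, -2.751]
force: [-0.2, 0.6, 0.3]
width: 0.0348
```

Run:
```python
from h import *
st();plan(target((.6125,-.219,.109),np.radians(155.2)))
T,im=snap("wrist","pics/w25.png")
_,im=snap("scene","pics/s25.png"); crop(im,240,230,360,370,5,"pics/s25c.png")
for q in("release_top","lock_top"):
    print(q,[(np.round(d['location'][::-1],1).tolist(),round(d['confidence'],2),(onplane("wrist",d['location'][::-1],.130,T)).round(4)) for d in finder.pinpoint(q,"wrist")][:4])
```

```text
t 51.72 tcp [ 0.6124 -0.2186  0.3385] grasp [ 0.6122 -0.2187  0.1795] 
R [[-0.001, -0.423, -0.906], [-0.001, -0.906, 0.423], [-1.0, 0.001, 0.001]] F [-0.2  0.6  0.3] w 0.0348 q [-0.04  0.36 -0.14  0.   -1.07 -0.39]
turn units [-0.04  0.01 -0.01] | shift (after turn) [ 2.82  0.01 -0.01] | shift(in present axes) [ 2.82  0.01 -0.01] | world mm [  0.1  -0.4 -70.5]
release_top [([311.8, 248.4], 0.71, array([ 0.6076, -0.2318,  0.13  ]))]
lock_top [([313.2, 300.3], 0.56, array([ 0.6204, -0.2024,  0.13  ]))]
```

View pics/w25.png

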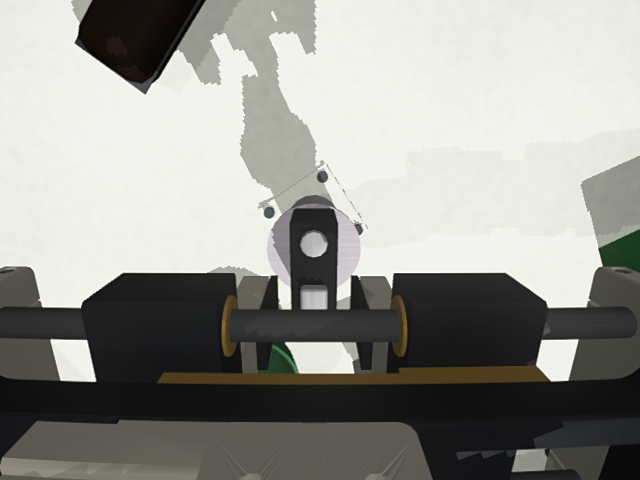

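View pics/s25c.png

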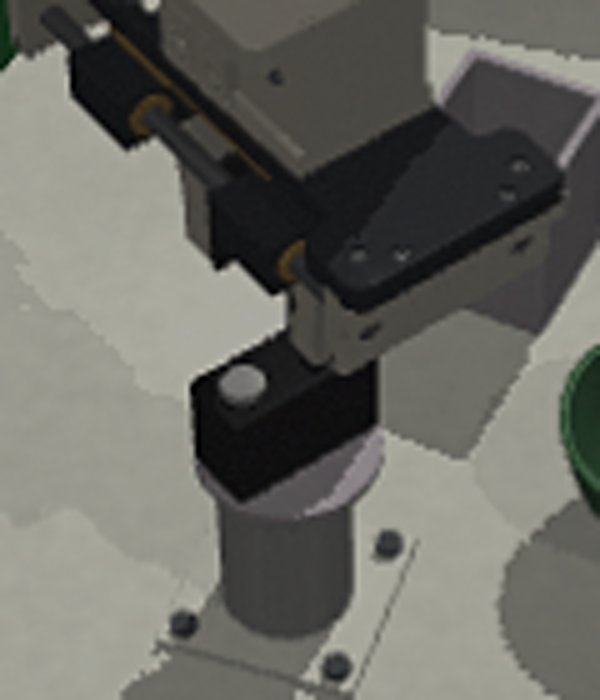

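Emit:
play_rows(
  steps=[
    {"gripper": 0.7,"tx": 0,"ty": 0,"tz": 0,"ax": 0,"ay": 0,"az": 0},
    {"gripper": 0.7,"tx": 0,"ty": 0,"tz": 0,"ax": 0,"ay": 0,"az": 0},
    {"gripper": 0.7,"tx": 0,"ty": 0,"tz": 0,"ax": 0,"ay": 0,"az": 0},
    {"gripper": 0.7,"tx": 0.8,"ty": 0,"tz": 0,"ax": 0,"ay": 0,"az": 0},
    {"gripper": 0.7,"tx": 0.8,"ty": 0,"tz": 0,"ax": 0,"ay": 0,"az": 0},
    {"gripper": 0.7,"tx": 0.7,"ty": 0,"tz": 0,"ax": 0,"ay": 0,"az": 0},
    {"gripper": 0.7,"tx": 0.4,"ty": 0,"tz": 0,"ax": 0,"ay": 0,"az": 0},
    {"gripper": 0.7,"tx": 0.12,"ty": 0,"tz": 0,"ax": 0,"ay": 0,"az": 0},
    {"gripper": 0.2,"tx": 0,"ty": 0,"tz": 0,"ax": 0,"ay": 0,"az": 0},
    {"gripper": 0.2,"tx": 0,"ty": 0,"tz": 0,"ax": 0,"ay": 0,"az": 0},
    {"gripper": 0.2,"tx": 0,"ty": 0,"tz": 0,"ax": 0,"ay": 0,"az": 0},
    {"gripper": 0.2,"tx": 0,"ty": 0,"tz": 0,"ax": 0,"ay": 0,"az": 0},
    {"gripper": 0.2,"tx": 0,"ty": 0,"tz": 0,"ax": 0,"ay": 0,"az": 0},
    {"gripper": 0.2,"tx": 0,"ty": 0,"tz": 0,"ax": 0,"ay": 0,"az": 0},
    {"gripper": 0.2,"tx": 0,"ty": 0,"tz": 0,"ax": 0,"ay": 0,"az": 0},
    {"gripper": 0.2,"tx": 0,"ty": 0,"tz": 0,"ax": 0,"ay": 0,"az": 0},
  ],
  newtons=40,
)

```text
t: 53.25
eef_pos: [0.6125, -0.2187, 0.2693]
ee_rot: [2.503, 1.57, -1.075]
force: [-1.3, 1.5, 4.8]
width: 0.0276
```

Run:
```python
from h import *
st()
# stand rim corners from s18c (crop origin 240,150 scale 3): rim outer corners
C=[(288,270),(368,296),(326,352),(243,325)]
P=np.array([onplane("scene",(240+x/3,150+y/3),.08) for x,y in C]);print(P,P.mean(0),np.linalg.norm(P[0]-P[2]),np.linalg.norm(P[1]-P[3]))
C=[(285,303),(390,350),(318,415),(206,373)]
P=np.array([onplane("side",(200+x/4,170+y/4),.08) for x,y in C]);print(P.mean(0),np.linalg.norm(P[0]-P[2]),np.linalg.norm(P[1]-P[3]))
```

```text
t 53.25 tcp [ 0.6125 -0.2187  0.2693] grasp [ 0.6125 -0.2189  0.1103] 
R [[0.0, -0.423, -0.906], [-0.001, -0.906, 0.423], [-1.0, 0.001, -0.001]] F [-1.3  1.5  4.8] w 0.0276 q [-0.04  0.43 -0.21  0.   -0.93 -0.39]
[[ 0.5836 -0.0058  0.08  ]
 [ 0.6401 -0.0042  0.08  ]
 [ 0.6377 -0.0619  0.08  ]
 [ 0.5809 -0.0644  0.08  ]] [ 0.6106 -0.0341  0.08  ] 0.07795067149649966 0.08450142636325685
[ 0.6048 -0.0342  0.08  ] 0.07792842915604169 0.08291538300207896
```

Emit:
play_rows(
  steps=[
    {"gripper": 0.2,"tx": -0.1,"ty": 0,"tz": 0,"ax": 0,"ay": 0,"az": 0},
    {"gripper": 0.2,"tx": -0.2,"ty": 0,"tz": 0,"ax": 0,"ay": 0,"az": 0},
    {"gripper": 0.2,"tx": -0.3,"ty": 0,"tz": 0,"ax": 0,"ay": 0,"az": 0},
    {"gripper": 0.2,"tx": -0.3,"ty": 0,"tz": 0,"ax": 0,"ay": 0,"az": 0},
    {"gripper": 0.2,"tx": -0.3,"ty": 0,"tz": 0,"ax": 0,"ay": 0,"az": 0},
    {"gripper": 0.2,"tx": -0.4,"ty": 0,"tz": 0,"ax": 0,"ay": 0,"az": 0},
    {"gripper": 0.2,"tx": -0.5,"ty": 0,"tz": 0,"ax": 0,"ay": 0,"az": 0},
    {"gripper": 0.2,"tx": -0.6,"ty": 0,"tz": 0,"ax": 0,"ay": 0,"az": 0},
    {"gripper": 0.2,"tx": -0.6,"ty": 0,"tz": 0,"ax": 0,"ay": 0,"az": 0},
    {"gripper": 0.2,"tx": -0.5,"ty": 0,"tz": 0,"ax": 0,"ay": 0,"az": 0},
    {"gripper": 0.2,"tx": -0.2,"ty": 0,"tz": 0,"ax": 0,"ay": 0,"az": 0},
    {"gripper": 0.2,"tx": 0,"ty": 0,"tz": 0,"ax": 0,"ay": 0,"az": 0},
  ],
)

```text
t: 54.25
eef_pos: [0.6125, -0.2188, 0.3712]
ee_rot: [-3.097, 1.568, -0.391]
force: [0.3, 0.1, -4.3]
width: 0.0275
```

Run:
```python
from h import *
st()
_,im=snap("side","pics/sd26.png"); crop(im,270,140,370,240,6,"pics/sd26c.png")
_,im=snap("scene","pics/s26.png"); crop(im,240,230,360,370,5,"pics/s26c.png")
# viewing place: stand centre minus .06*tool y
T=pose(); v=np.array([.6095,-.0360])-.06*T[:2,1]; plan(target((v[0],v[1],.209),np.radians(155.2)))
```

```text
t 54.25 tcp [ 0.6125 -0.2188  0.3712] grasp [ 0.613  -0.219   0.2122] 
R [[0.003, -0.423, -0.906], [-0.001, -0.906, 0.423], [-1.0, -0.0, -0.003]] F [ 0.3  0.1 -4.3] w 0.0275 q [-0.04  0.34 -0.1   0.   -1.13 -0.39]
turn units [-0.04  0.   -0.  ] | shift (after turn) [ 0.03 -8.99  3.15] | shift(in present axes) [ 0.02 -8.98  3.18] | world mm [ 22.8 237.   -0.6]
```

View pics/sd26c.png

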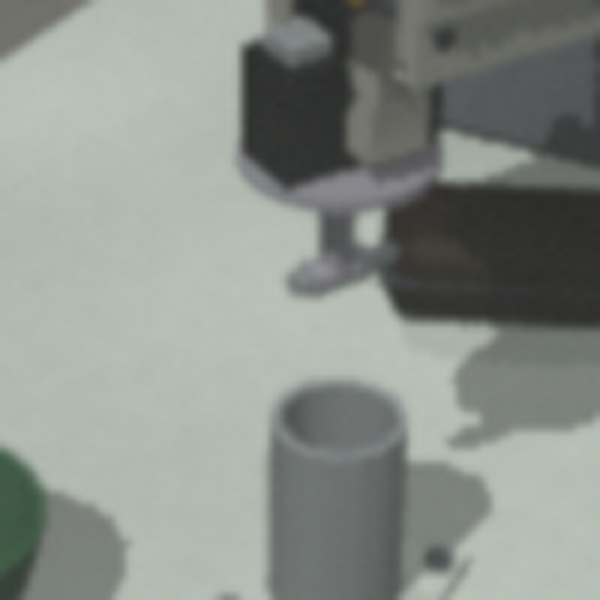

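View pics/s26c.png

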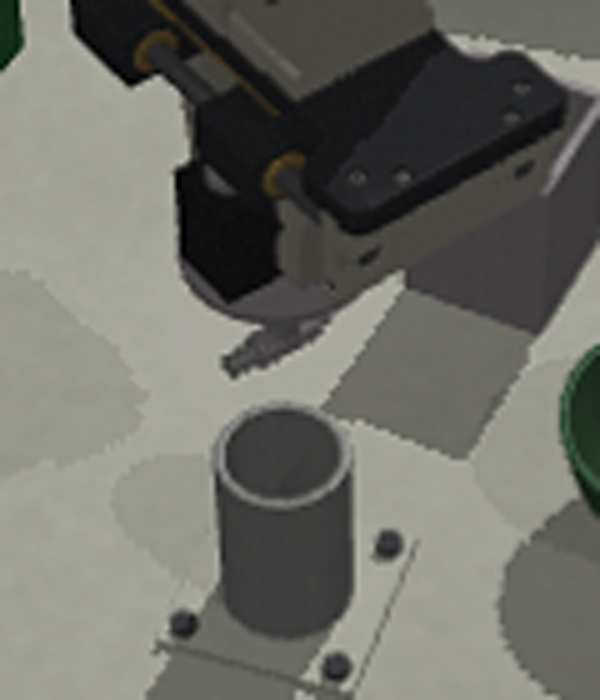

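Emit:
play_rows(
  steps=[
    {"gripper": 0.2,"tx": 0,"ty": -0.4,"tz": 0.15,"ax": 0,"ay": 0,"az": 0},
    {"gripper": 0.2,"tx": 0,"ty": -0.7,"tz": 0.25,"ax": 0,"ay": 0,"az": 0},
    {"gripper": 0.2,"tx": 0,"ty": -0.8,"tz": 0.3,"ax": 0,"ay": 0,"az": 0},
    {"gripper": 0.2,"tx": 0,"ty": -0.8,"tz": 0.3,"ax": 0,"ay": 0,"az": 0},
    {"gripper": 0.2,"tx": 0,"ty": -0.8,"tz": 0.3,"ax": 0,"ay": 0,"az": 0},
    {"gripper": 0.2,"tx": 0,"ty": -0.8,"tz": 0.3,"ax": 0,"ay": 0,"az": 0},
    {"gripper": 0.2,"tx": 0,"ty": -0.8,"tz": 0.3,"ax": 0,"ay": 0,"az": 0},
    {"gripper": 0.2,"tx": 0,"ty": -0.8,"tz": 0.3,"ax": 0,"ay": 0,"az": 0},
    {"gripper": 0.2,"tx": 0,"ty": -0.8,"tz": 0.3,"ax": 0,"ay": 0,"az": 0},
    {"gripper": 0.2,"tx": 0,"ty": -0.8,"tz": 0.3,"ax": 0,"ay": 0,"az": 0},
    {"gripper": 0.2,"tx": 0,"ty": -0.8,"tz": 0.2,"ax": 0,"ay": 0,"az": 0},
    {"gripper": 0.2,"tx": 0,"ty": -0.5,"tz": 0.15,"ax": 0,"ay": 0,"az": 0},
    {"gripper": 0.2,"tx": 0,"ty": 0,"tz": 0,"ax": 0,"ay": 0,"az": 0},
    {"gripper": 0.2,"tx": 0,"ty": 0,"tz": 0,"ax": 0,"ay": 0,"az": 0},
  ],
)

```text
t: 55.52
eef_pos: [0.6339, 0.0147, 0.3677]
ee_rot: [1.033, 1.569, -2.543]
force: [-0.3, -0.5, -3.9]
width: 0.0276
```

Run:
```python
from h import *
st()
T,im=snap("wrist","pics/w27.png"); crop(im,230,100,390,240,5,"pics/w27c.png")
print([(np.round(d['location'][::-1],1).tolist(),round(d['confidence'],2),onplane("wrist",d['location'][::-1],0,T)) for d in finder.pinpoint("stand","wrist")])
```

```text
t 55.52 tcp [0.6339 0.0147 0.3677] grasp [0.6337 0.0146 0.2087] 
R [[-0.002, -0.422, -0.907], [-0.001, -0.907, 0.422], [-1.0, 0.002, 0.001]] F [-0.3 -0.5 -3.9] w 0.0276 q [ 0.33  0.32 -0.14  0.   -1.12 -0.77]
[([314.8, 155.3], 0.87, array([ 0.6082, -0.0381,  0.    ])), ([570.7, 22.1], 0.58, array([ 0.3443, -0.05  ,  0.    ]))]
```

View pics/w27c.png

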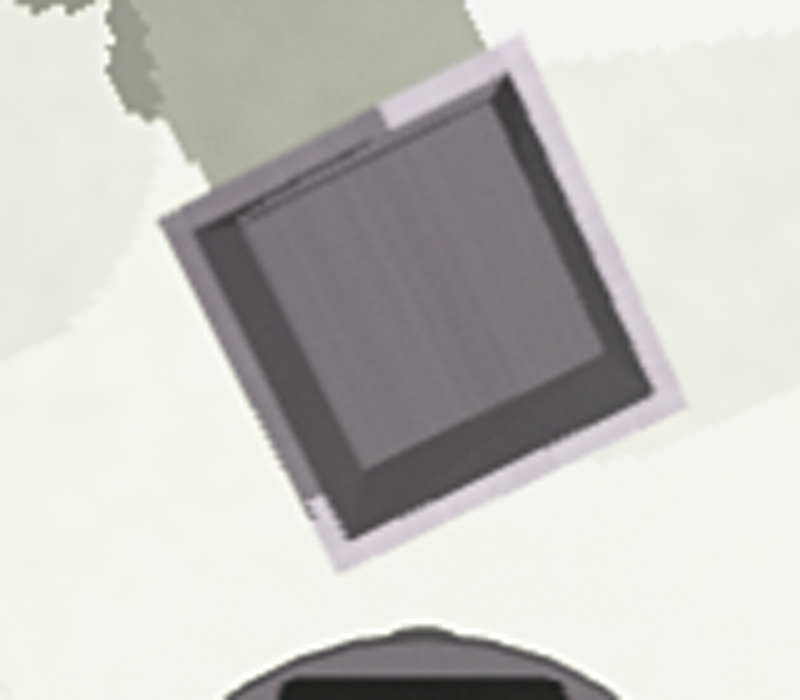

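Run:
```python
from h import *
T=pose()
P=np.array([onplane("wrist",(230+x/5,100+y/5),.08,T) for x,y in ((163,220),(522,37),(687,405),(338,572))]);c=P.mean(0);print(P,c,[np.linalg.norm(P[i]-P[i-1]) for i in range(4)])
plan(target((c[0],c[1],.209),np.radians(155.2)))
```

```text
[[ 0.6386 -0.0662  0.08  ]
 [ 0.5798 -0.0671  0.08  ]
 [ 0.5788 -0.008   0.08  ]
 [ 0.6382 -0.0071  0.08  ]] [ 0.6089 -0.0371  0.08  ] [np.float64(0.059032657260172705), np.float64(0.05882778288379218), np.float64(0.05908876275113726), np.float64(0.059406365594840645)]
turn units [-0.04  0.01 -0.01] | shift (after turn) [0.   2.26 0.06] | shift(in present axes) [0.01 2.26 0.05] | world mm [-25.  -50.7  -0.1]
```

Square is 59 mm across as it should be; centre (0.609, -0.037), the aluminium stand (the green one is at x 0.34). Move over it and lower.

Emit:
play_rows(
  steps=[
    {"gripper": 0.2,"tx": 0,"ty": 0.5,"tz": 0.06,"ax": 0,"ay": 0,"az": 0},
    {"gripper": 0.2,"tx": 0,"ty": 0.7,"tz": 0,"ax": 0,"ay": 0,"az": 0},
    {"gripper": 0.2,"tx": 0,"ty": 0.6,"tz": 0,"ax": 0,"ay": 0,"az": 0},
    {"gripper": 0.2,"tx": 0,"ty": 0.46,"tz": 0,"ax": 0,"ay": 0,"az": 0},
    {"gripper": 0.2,"tx": 0.5,"ty": 0,"tz": 0,"ax": 0,"ay": 0,"az": 0},
    {"gripper": 0.2,"tx": 0.6,"ty": 0,"tz": 0,"ax": 0,"ay": 0,"az": 0},
    {"gripper": 0.2,"tx": 0.4,"ty": 0,"tz": 0,"ax": 0,"ay": 0,"az": 0},
    {"gripper": 0.2,"tx": 0.2,"ty": 0,"tz": 0,"ax": 0,"ay": 0,"az": 0},
    {"gripper": 0.2,"tx": 0,"ty": 0,"tz": 0,"ax": 0,"ay": 0,"az": 0},
    {"gripper": 0.2,"tx": 0,"ty": 0,"tz": 0,"ax": 0,"ay": 0,"az": 0},
  ],
)

```text
t: 56.45
eef_pos: [0.6089, -0.0369, 0.3262]
ee_rot: [1.674, 1.57, -1.904]
force: [-0.0, -0.2, -2.9]
width: 0.028
```

Run:
```python
from h import *
st()
_,im=snap("side","pics/sd28.png"); crop(im,210,200,330,320,5,"pics/sd28c.png")
```

```text
t 56.45 tcp [ 0.6089 -0.0369  0.3262] grasp [ 0.6089 -0.0371  0.1672] 
R [[-0.0, -0.423, -0.906], [-0.001, -0.906, 0.423], [-1.0, 0.001, -0.0]] F [-0.  -0.2 -2.9] w 0.028 q [ 0.26  0.31 -0.24  0.   -1.01 -0.7 ]
```

View pics/sd28c.png

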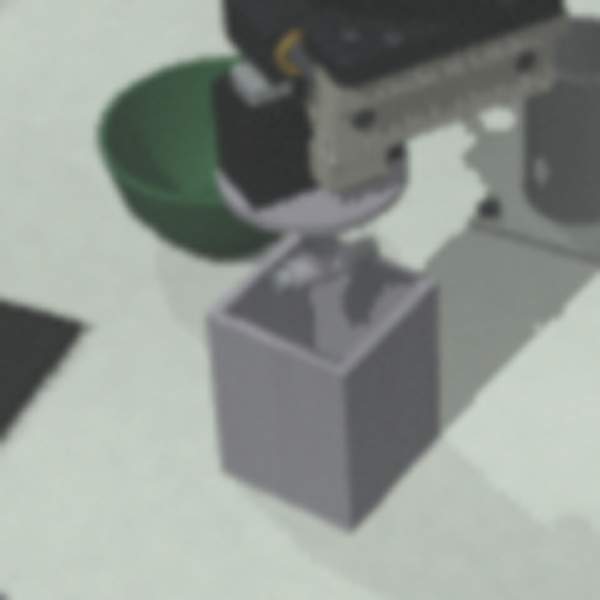

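Emit:
play_rows(
  steps=[
    {"gripper": 0.2,"tx": 0.2,"ty": 0,"tz": 0,"ax": 0,"ay": 0,"az": 0},
    {"gripper": 0.2,"tx": 0.2,"ty": 0,"tz": 0,"ax": 0,"ay": 0,"az": 0},
    {"gripper": 0.2,"tx": 0.3,"ty": 0,"tz": 0,"ax": 0,"ay": 0,"az": 0},
    {"gripper": 0.2,"tx": 0.3,"ty": 0,"tz": 0,"ax": 0,"ay": 0,"az": 0},
    {"gripper": 0.2,"tx": 0.3,"ty": 0,"tz": 0,"ax": 0,"ay": 0,"az": 0},
    {"gripper": 0.2,"tx": 0.3,"ty": 0,"tz": 0,"ax": 0,"ay": 0,"az": 0},
    {"gripper": 0.2,"tx": 0.3,"ty": 0,"tz": 0,"ax": 0,"ay": 0,"az": 0},
    {"gripper": 0.2,"tx": 0.15,"ty": 0,"tz": 0,"ax": 0,"ay": 0,"az": 0},
    {"gripper": 0.2,"tx": 0,"ty": 0,"tz": 0,"ax": 0,"ay": 0,"az": 0},
    {"gripper": 0.2,"tx": 0,"ty": 0,"tz": 0,"ax": 0,"ay": 0,"az": 0},
  ],
)

```text
t: 57.33
eef_pos: [0.6089, -0.0367, 0.2746]
ee_rot: [1.355, 1.57, -2.223]
force: [-0.3, 0.8, -3.3]
width: 0.0276
```

Emit:
play_rows(
  steps=[
    {"gripper": 0.2,"tx": 0.08,"ty": 0,"tz": 0,"ax": 0,"ay": 0,"az": 0},
    {"gripper": 0.2,"tx": 0.08,"ty": 0,"tz": 0,"ax": 0,"ay": 0,"az": 0},
    {"gripper": 0.2,"tx": 0.04,"ty": 0,"tz": 0,"ax": 0,"ay": 0,"az": 0},
    {"gripper": 0.2,"tx": 0,"ty": 0,"tz": 0,"ax": 0,"ay": 0,"az": 0},
    {"gripper": 0.2,"tx": 0,"ty": 0,"tz": 0,"ax": 0,"ay": 0,"az": 0},
  ],
)

```text
t: 57.75
eef_pos: [0.6088, -0.0367, 0.2699]
ee_rot: [1.857, 1.57, -1.721]
force: [-0.0, -0.3, -3.8]
width: 0.0277
```

Run:
```python
from h import *
st()
_,im=snap("side","pics/sd29.png"); crop(im,210,200,330,320,5,"pics/sd29c.png")
```

```text
t 57.75 tcp [ 0.6088 -0.0367  0.2699] grasp [ 0.6088 -0.0368  0.1109] 
R [[-0.0, -0.423, -0.906], [-0.001, -0.906, 0.423], [-1.0, 0.001, -0.0]] F [-0.  -0.3 -3.8] w 0.0277 q [ 0.26  0.37 -0.31  0.   -0.89 -0.7 ]
```

View pics/sd29c.png

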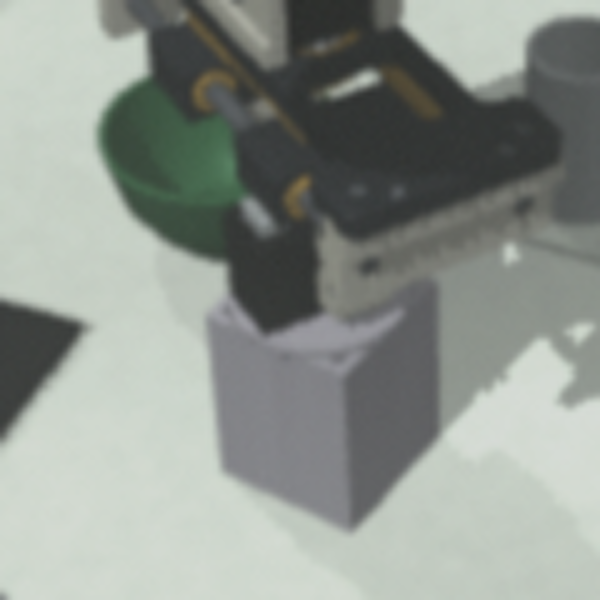

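Emit:
play_rows(
  steps=[
    {"gripper": 0.2,"tx": 0.05,"ty": 0,"tz": 0,"ax": 0,"ay": 0,"az": 0},
    {"gripper": 0.2,"tx": 0.04,"ty": 0,"tz": 0,"ax": 0,"ay": 0,"az": 0},
    {"gripper": 0.2,"tx": 0,"ty": 0,"tz": 0,"ax": 0,"ay": 0,"az": 0},
    {"gripper": 0.2,"tx": 0,"ty": 0,"tz": 0,"ax": 0,"ay": 0,"az": 0},
  ],
)

```text
t: 58.13
eef_pos: [0.6088, -0.0366, 0.2693]
ee_rot: [2.936, 1.569, -0.641]
force: [-5.6, 1.7, 9.4]
width: 0.0279
```

Seated. Ease, open, rise, back off and inspect.

Emit:
play_rows(
  steps=[
    {"gripper": 0.2,"tx": -0.05,"ty": 0,"tz": 0,"ax": 0,"ay": 0,"az": 0},
    {"gripper": 0.7,"tx": 0,"ty": 0,"tz": 0,"ax": 0,"ay": 0,"az": 0},
    {"gripper": 0.7,"tx": 0,"ty": 0,"tz": 0,"ax": 0,"ay": 0,"az": 0},
    {"gripper": 0.7,"tx": 0,"ty": 0,"tz": 0,"ax": 0,"ay": 0,"az": 0},
    {"gripper": 0.7,"tx": 0,"ty": 0,"tz": 0,"ax": 0,"ay": 0,"az": 0},
    {"gripper": 0.7,"tx": 0,"ty": 0,"tz": 0,"ax": 0,"ay": 0,"az": 0},
    {"gripper": 0.7,"tx": -0.3,"ty": 0,"tz": 0,"ax": 0,"ay": 0,"az": 0},
    {"gripper": 0.7,"tx": -0.8,"ty": 0,"tz": 0,"ax": 0,"ay": 0,"az": 0},
    {"gripper": 0.7,"tx": -1,"ty": 0,"tz": 0,"ax": 0,"ay": 0,"az": 0},
    {"gripper": 0.7,"tx": -1,"ty": 0,"tz": 0,"ax": 0,"ay": 0,"az": 0},
    {"gripper": 0.7,"tx": -1,"ty": 0,"tz": 0,"ax": 0,"ay": 0,"az": 0},
    {"gripper": 0.7,"tx": -1,"ty": 0,"tz": 0,"ax": 0,"ay": 0,"az": 0},
    {"gripper": 0.7,"tx": -1,"ty": -0.5,"tz": 0,"ax": 0,"ay": 0,"az": 0},
    {"gripper": 0.7,"tx": 0,"ty": -1,"tz": 0,"ax": 0,"ay": 0,"az": 0},
    {"gripper": 0.7,"tx": 0,"ty": -1,"tz": 0,"ax": 0,"ay": 0,"az": 0},
    {"gripper": 0.7,"tx": 0,"ty": 0,"tz": 0,"ax": 0,"ay": 0,"az": 0},
    {"gripper": 0.7,"tx": 0,"ty": 0,"tz": 0,"ax": 0,"ay": 0,"az": 0},
  ],
)

```text
t: 59.55
eef_pos: [0.6355, 0.0211, 0.4214]
ee_rot: [1.556, 1.57, -2.021]
force: [-0.2, 0.2, 0.4]
width: 0.0615
```

Run:
```python
from h import *
st()
T,im=snap("wrist","pics/w30.png")
_,im=snap("scene","pics/s30.png"); crop(im,200,120,440,320,3.3,"pics/s30c.png")
_,im=snap("side","pics/sd30.png"); crop(im,60,200,340,480,2.1,"pics/sd30c.png")
```

```text
t 59.55 tcp [0.6355 0.0211 0.4214] grasp [0.6354 0.0209 0.2624] 
R [[-0.0, -0.421, -0.907], [-0.001, -0.907, 0.421], [-1.0, 0.001, 0.0]] F [-0.2  0.2  0.4] w 0.0615 q [ 0.34  0.29 -0.06  0.   -1.23 -0.77]
```

View pics/w30.png

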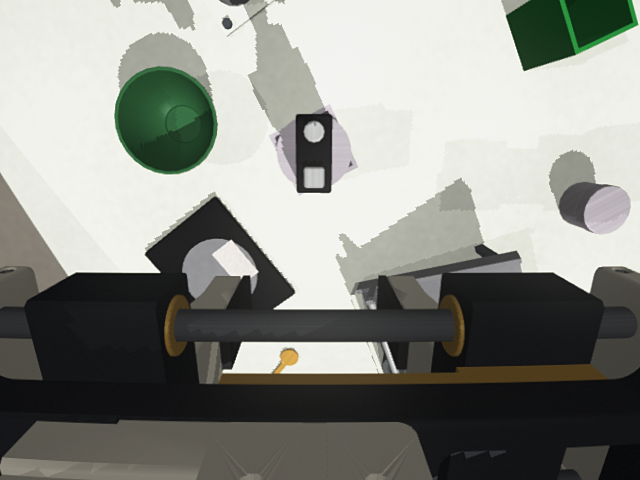

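View pics/s30c.png

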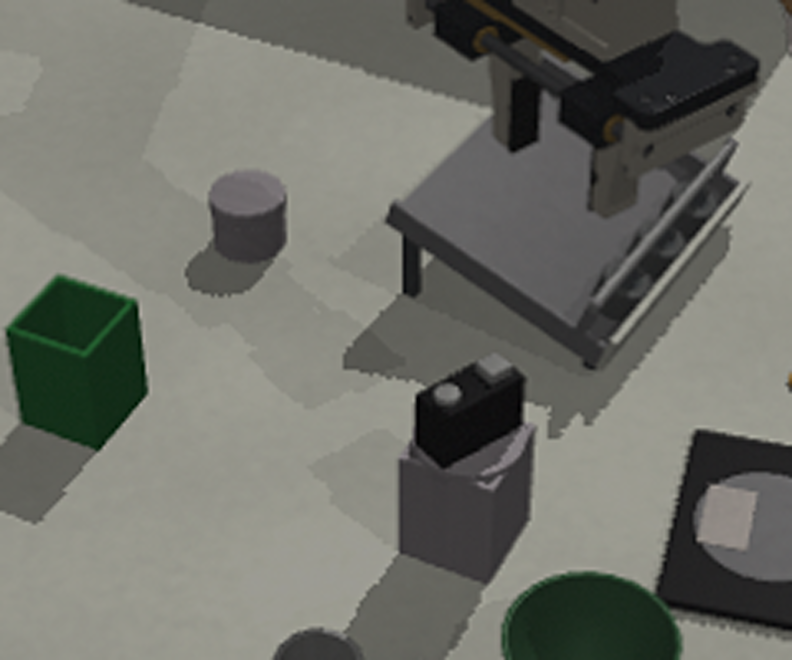

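View pics/sd30c.png

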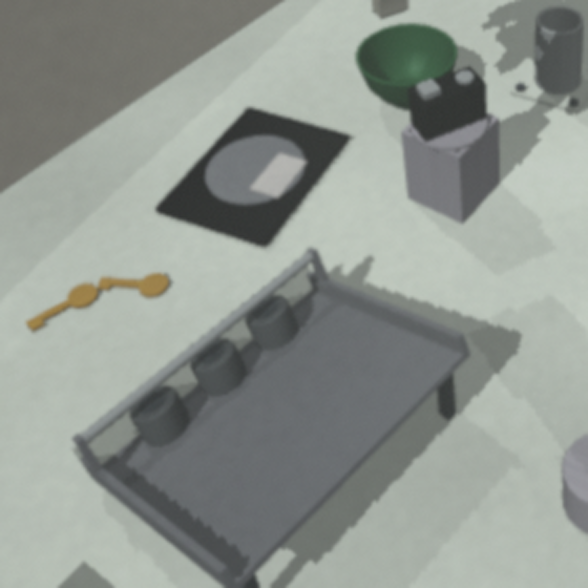

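Run:
```python
from h import *
print([(np.round(d['location'][::-1],1).tolist(),round(d['confidence'],2),onplane("scene",d['location'][::-1],0.024).round(3)) for d in finder.pinpoint("plug0","scene")])
from station import job_done
print(job_done())
```

```text
[([382.2, 213.6], 0.73, array([0.611, 0.171, 0.024])), ([396.1, 198.9], 0.71, array([0.618, 0.232, 0.024])), ([408.8, 183.8], 0.45, array([0.624, 0.298, 0.024]))]
the job is handed in; nothing more can be done
None
```

I put all three plugs in the tray and took the bore reading. The gauge is back in the aluminium stand with its plungers clamped by the lock, and I handed the job in at about 60 s of the 210 s.

- **Plugs:** each was set flat on the tray floor and pushed under the bar until the force rose. All three pushes stopped within about 0.3 mm of each other (41.3–41.6 mm along the slope, against 41.5 mm expected). The last pictures show three plugs in line at the stop.
- **Gauge:** it went into the post without side force. The release button was pressed to about 7.7 mm of its 8 mm travel, and the lock button came to its firm stop at about 5 mm. When lifted out, the plungers showed extended to roughly 40 mm by eye. It then went back into the stand with its collar on the rim, upright, and the hand was clear when I handed in.
- **Other things:** the last pictures show the bowl, tin, parking disc holder and green look-alike standing undisturbed, and I never worked near the sunglasses case. I did not measure their positions again.
- **Checks that disagreed:** the side camera placed things up to about 6 mm from where the other cameras did. The last plug position from the scene camera was also up to about 17 mm off sideways for the far plug. I relied on the wrist camera and the contact forces there.

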